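# Load the bottle shaker and snap its retaining bar shut

### The job

Get the shaker ready for a run: take every small bottle left in its rack out and stand it upright in the steel tray, and stand all the medium bottles (the size that fits the rack's holes) in the holes, fully down. Then swing the retaining bar over them and push its snap hook against the ring of the eye bolt until the gate has snapped shut with the ring inside the hook. Leave the large bottle, the jar and the blue tube rack alone.

Things in the scene. Friction and masses are not known exactly. Their poses are not given: they have to be found in the camera images.
- medium0: Medium white plastic screw-cap bottle: body diameter 64 mm, height 125 mm over the cap; blue cap 46 mm in diameter, 22 mm high, above a sloping shoulder. Origin at the centre of its underside, z up along its axis. Stands on the bench at the start; one of the four may be absent (None). About 0.26 kg.
- medium1: Medium white plastic screw-cap bottle: body diameter 64 mm, height 125 mm over the cap; blue cap 46 mm in diameter, 22 mm high, above a sloping shoulder. Origin at the centre of its underside, z up along its axis. Stands on the bench at the start; one of the four may be absent (None). About 0.26 kg.
- medium2: Medium white plastic screw-cap bottle: body diameter 64 mm, height 125 mm over the cap; blue cap 46 mm in diameter, 22 mm high, above a sloping shoulder. Origin at the centre of its underside, z up along its axis. Stands on the bench at the start; one of the four may be absent (None). About 0.26 kg.
- medium3: Medium white plastic screw-cap bottle: body diameter 64 mm, height 125 mm over the cap; blue cap 46 mm in diameter, 22 mm high, above a sloping shoulder. Origin at the centre of its underside, z up along its axis. Stands on the bench at the start; one of the four may be absent (None). About 0.26 kg.
- small0: Small white plastic screw-cap bottle: body diameter 51 mm, height 100 mm over the cap; blue cap 40 mm in diameter, 22 mm high, above a sloping shoulder. Origin at the centre of its underside, z up along its axis. Left over in one hole of the shaker's rack at the start; may be absent (None). About 0.14 kg.
- small1: Small white plastic screw-cap bottle: body diameter 51 mm, height 100 mm over the cap; blue cap 40 mm in diameter, 22 mm high, above a sloping shoulder. Origin at the centre of its underside, z up along its axis. Left over in one hole of the shaker's rack at the start; may be absent (None). About 0.14 kg.
- small2: Small white plastic screw-cap bottle: body diameter 51 mm, height 100 mm over the cap; blue cap 40 mm in diameter, 22 mm high, above a sloping shoulder. Origin at the centre of its underside, z up along its axis. Left over in one hole of the shaker's rack at the start; may be absent (None). About 0.14 kg.
- small3: Small white plastic screw-cap bottle: body diameter 51 mm, height 100 mm over the cap; blue cap 40 mm in diameter, 22 mm high, above a sloping shoulder. Origin at the centre of its underside, z up along its axis. Left over in one hole of the shaker's rack at the start; may be absent (None). About 0.14 kg.
- small4: Small white plastic screw-cap bottle: body diameter 51 mm, height 100 mm over the cap; blue cap 40 mm in diameter, 22 mm high, above a sloping shoulder. Origin at the centre of its underside, z up along its axis. Already stands in the steel tray and belongs there. About 0.14 kg.
- large: Large white plastic screw-cap bottle: body diameter 76 mm, height 155 mm over the cap; blue cap 52 mm in diameter, 22 mm high, above a sloping shoulder. Origin at the centre of its underside, z up along its axis. Stands on the bench among the medium ones and stays there; too wide for the rack's holes. About 0.48 kg.
- shaker: Fixed bench shaker, origin under its centre on the bench, z up, y along its row of four holes. 230 x 424 mm; aluminium platform 70 mm high = floor of the holes. Steel rack plate 100 x 316 mm, top at 123 mm, four 70 mm holes 78 mm apart. Bar's pivot post at y = +186 mm; eye bolt's post at x = -13, y = -190 mm, each 24 mm thick.
- well0 (a point): Centre of the floor of rack hole 0 (y = 117 mm on the shaker, 70 mm above the bench; the plate's top is 53 mm above this point). A seated bottle's underside centre is here. Axes as the shaker's.
- well1 (a point): Centre of the floor of rack hole 1 (y = 39 mm on the shaker, 70 mm above the bench; the plate's top is 53 mm above this point). A seated bottle's underside centre is here. Axes as the shaker's.
- well2 (a point): Centre of the floor of rack hole 2 (y = -39 mm on the shaker, 70 mm above the bench; the plate's top is 53 mm above this point). A seated bottle's underside centre is here. Axes as the shaker's.
- well3 (a point): Centre of the floor of rack hole 3 (y = -117 mm on the shaker, 70 mm above the bench; the plate's top is 53 mm above this point). A seated bottle's underside centre is here. Axes as the shaker's.
- pivot (a point): Point on the vertical pivot axis of the retaining bar, at the bar's mid-height, 206 mm above the bench; the top of the pivot post and its nut is 224 mm above the bench. Axes as the shaker's.
- bar (a joint): Angle (rad) of the level steel retaining bar about its upright pivot. 0 = closed, pointing along the shaker's -y over the holes, 5 mm above seated medium caps; grows as it swings out to the shaker's +x (1.57). Range -0.03 to 1.7; stays where left (0.12 N m). 22 mm wide, top at 211 mm. Gate meets ring at 0.085, ring slips past it near 0.01, hook stops at -0.01; snapped, it has play -0.01 to 0.048.
- knob (a point): Grip point of the bar's black upright round handle: diameter 24 mm, its top 19 mm above this point and the bar's top 31 mm below it; 180 mm from the pivot, along the bar, 242 mm above the bench. Axes as the bar's own: at angle 0 those of the shaker.
- hook_in (a point): Middle of the inside of the snap hook at the bar's free end, 376 mm from the pivot: a level steel loop of 8 mm rod, 45 mm wide and 85 mm long, its gated mouth on the closing side (the shaker's -x when closed). Axes as the bar's own.
- gate (a joint): Opening angle (rad) of the snap hook's sprung gate, a straight 6 mm pin 48 mm long across the hook's mouth. 0 = shut; opens only inward, to 0.95 at most (the ring opens it to about 0.55, then it springs back). Spring 0.05 N m shut, 0.16 N m at 0.55: about 4 N at the hook, 9 N at the handle.
- eye_wire (a point): Middle of the upright wire on the +x side of the eye bolt's ring. The ring stands upright in the shaker's x-z plane at the -y end of the rack: 8 mm wire, 36 mm inner diameter, centre 206 mm above the bench. When hooked, this wire is inside the hook, within 14 mm of hook_in. Axes as the shaker's.
- tray_in (a point): Centre of the inner floor of the fixed shallow steel tray, 4 mm above the bench. Tray outside 240 mm along its x, 170 mm along its y, walls 4 mm thick, rim 22 mm above the bench. Axes are the tray's.
- tube_rack: Blue rack of small tubes, 75 x 200 x 51 mm, loose on the bench behind the shaker. Origin under its centre. A bystander.
- jar: White jar with red lid, 100 mm in diameter, 135 mm high, loose on the bench. Origin under its centre. A bystander.

How it is judged (in metres and radians):
On the way, in this order (a step that is already met when the one before it is completed fails the run):
1. All medium bottles stand fully down in rack holes and all small bottles stand upright in the steel tray, the retaining bar still swung out (((horizontal distance between medium0 and well0 below 0.007 m and z of medium0 in the frame of well0 between -0.004 and 0.004 m and angle between medium0's own z axis and vertical below 0.08 rad) or (horizontal distance between medium0 and well1 below 0.007 m and z of medium0 in the frame of well1 between -0.004 and 0.004 m and angle between medium0's own z axis and vertical below 0.08 rad) or (horizontal distance between medium0 and well2 below 0.007 m and z of medium0 in the frame of well2 between -0.004 and 0.004 m and angle between medium0's own z axis and vertical below 0.08 rad) or (horizontal distance between medium0 and well3 below 0.007 m and z of medium0 in the frame of well3 between -0.004 and 0.004 m and angle between medium0's own z axis and vertical below 0.08 rad)) and ((horizontal distance between medium1 and well0 below 0.007 m and z of medium1 in the frame of well0 between -0.004 and 0.004 m and angle between medium1's own z axis and vertical below 0.08 rad) or (horizontal distance between medium1 and well1 below 0.007 m and z of medium1 in the frame of well1 between -0.004 and 0.004 m and angle between medium1's own z axis and vertical below 0.08 rad) or (horizontal distance between medium1 and well2 below 0.007 m and z of medium1 in the frame of well2 between -0.004 and 0.004 m and angle between medium1's own z axis and vertical below 0.08 rad) or (horizontal distance between medium1 and well3 below 0.007 m and z of medium1 in the frame of well3 between -0.004 and 0.004 m and angle between medium1's own z axis and vertical below 0.08 rad)) and ((horizontal distance between medium2 and well0 below 0.007 m and z of medium2 in the frame of well0 between -0.004 and 0.004 m and angle between medium2's own z axis and vertical below 0.08 rad) or (horizontal distance between medium2 and well1 below 0.007 m and z of medium2 in the frame of well1 between -0.004 and 0.004 m and angle between medium2's own z axis and vertical below 0.08 rad) or (horizontal distance between medium2 and well2 below 0.007 m and z of medium2 in the frame of well2 between -0.004 and 0.004 m and angle between medium2's own z axis and vertical below 0.08 rad) or (horizontal distance between medium2 and well3 below 0.007 m and z of medium2 in the frame of well3 between -0.004 and 0.004 m and angle between medium2's own z axis and vertical below 0.08 rad)) and ((horizontal distance between medium3 and well0 below 0.007 m and z of medium3 in the frame of well0 between -0.004 and 0.004 m and angle between medium3's own z axis and vertical below 0.08 rad) or (horizontal distance between medium3 and well1 below 0.007 m and z of medium3 in the frame of well1 between -0.004 and 0.004 m and angle between medium3's own z axis and vertical below 0.08 rad) or (horizontal distance between medium3 and well2 below 0.007 m and z of medium3 in the frame of well2 between -0.004 and 0.004 m and angle between medium3's own z axis and vertical below 0.08 rad) or (horizontal distance between medium3 and well3 below 0.007 m and z of medium3 in the frame of well3 between -0.004 and 0.004 m and angle between medium3's own z axis and vertical below 0.08 rad)) and x of small0 in the frame of tray_in between -0.116 and 0.116 m and y of small0 in the frame of tray_in between -0.081 and 0.081 m and z of small0 in the frame of tray_in between -0.004 and 0.005 m and angle between each of small0, small1, small2, small3, small4's own z axis and vertical below 0.08 rad and x of small1 in the frame of tray_in between -0.116 and 0.116 m and y of small1 in the frame of tray_in between -0.081 and 0.081 m and z of small1 in the frame of tray_in between -0.004 and 0.005 m and x of small2 in the frame of tray_in between -0.116 and 0.116 m and y of small2 in the frame of tray_in between -0.081 and 0.081 m and z of small2 in the frame of tray_in between -0.004 and 0.005 m and x of small3 in the frame of tray_in between -0.116 and 0.116 m and y of small3 in the frame of tray_in between -0.081 and 0.081 m and z of small3 in the frame of tray_in between -0.004 and 0.005 m and x of small4 in the frame of tray_in between -0.116 and 0.116 m and y of small4 in the frame of tray_in between -0.081 and 0.081 m and z of small4 in the frame of tray_in between -0.004 and 0.005 m and value of joint bar above 0.3 rad), for 0.2 s.
2. The snap hook has been pushed onto the eye bolt's ring and its gate has snapped shut with the ring inside (distance between hook_in and eye_wire below 0.016 m and value of joint gate below 0.08 rad), for 0.2 s.
At the end, for the whole second after the job is handed in: Medium bottles upright in rack holes, within 7 mm of the centre and 4 mm of the floor; small bottles upright on the tray's floor; hook_in within 16 mm of eye_wire with the gate under 0.08 rad; large bottle upright within 50 mm of its start; all at rest (upright: within 0.08 rad) (all of step 2 and ((horizontal distance between medium0 and well0 below 0.007 m and z of medium0 in the frame of well0 between -0.004 and 0.004 m and angle between medium0's own z axis and vertical below 0.08 rad) or (horizontal distance between medium0 and well1 below 0.007 m and z of medium0 in the frame of well1 between -0.004 and 0.004 m and angle between medium0's own z axis and vertical below 0.08 rad) or (horizontal distance between medium0 and well2 below 0.007 m and z of medium0 in the frame of well2 between -0.004 and 0.004 m and angle between medium0's own z axis and vertical below 0.08 rad) or (horizontal distance between medium0 and well3 below 0.007 m and z of medium0 in the frame of well3 between -0.004 and 0.004 m and angle between medium0's own z axis and vertical below 0.08 rad)) and ((horizontal distance between medium1 and well0 below 0.007 m and z of medium1 in the frame of well0 between -0.004 and 0.004 m and angle between medium1's own z axis and vertical below 0.08 rad) or (horizontal distance between medium1 and well1 below 0.007 m and z of medium1 in the frame of well1 between -0.004 and 0.004 m and angle between medium1's own z axis and vertical below 0.08 rad) or (horizontal distance between medium1 and well2 below 0.007 m and z of medium1 in the frame of well2 between -0.004 and 0.004 m and angle between medium1's own z axis and vertical below 0.08 rad) or (horizontal distance between medium1 and well3 below 0.007 m and z of medium1 in the frame of well3 between -0.004 and 0.004 m and angle between medium1's own z axis and vertical below 0.08 rad)) and ((horizontal distance between medium2 and well0 below 0.007 m and z of medium2 in the frame of well0 between -0.004 and 0.004 m and angle between medium2's own z axis and vertical below 0.08 rad) or (horizontal distance between medium2 and well1 below 0.007 m and z of medium2 in the frame of well1 between -0.004 and 0.004 m and angle between medium2's own z axis and vertical below 0.08 rad) or (horizontal distance between medium2 and well2 below 0.007 m and z of medium2 in the frame of well2 between -0.004 and 0.004 m and angle between medium2's own z axis and vertical below 0.08 rad) or (horizontal distance between medium2 and well3 below 0.007 m and z of medium2 in the frame of well3 between -0.004 and 0.004 m and angle between medium2's own z axis and vertical below 0.08 rad)) and ((horizontal distance between medium3 and well0 below 0.007 m and z of medium3 in the frame of well0 between -0.004 and 0.004 m and angle between medium3's own z axis and vertical below 0.08 rad) or (horizontal distance between medium3 and well1 below 0.007 m and z of medium3 in the frame of well1 between -0.004 and 0.004 m and angle between medium3's own z axis and vertical below 0.08 rad) or (horizontal distance between medium3 and well2 below 0.007 m and z of medium3 in the frame of well2 between -0.004 and 0.004 m and angle between medium3's own z axis and vertical below 0.08 rad) or (horizontal distance between medium3 and well3 below 0.007 m and z of medium3 in the frame of well3 between -0.004 and 0.004 m and angle between medium3's own z axis and vertical below 0.08 rad)) and x of small0 in the frame of tray_in between -0.116 and 0.116 m and y of small0 in the frame of tray_in between -0.081 and 0.081 m and z of small0 in the frame of tray_in between -0.004 and 0.005 m and angle between each of small0, small1, small2, small3, small4, large's own z axis and vertical below 0.08 rad and x of small1 in the frame of tray_in between -0.116 and 0.116 m and y of small1 in the frame of tray_in between -0.081 and 0.081 m and z of small1 in the frame of tray_in between -0.004 and 0.005 m and x of small2 in the frame of tray_in between -0.116 and 0.116 m and y of small2 in the frame of tray_in between -0.081 and 0.081 m and z of small2 in the frame of tray_in between -0.004 and 0.005 m and x of small3 in the frame of tray_in between -0.116 and 0.116 m and y of small3 in the frame of tray_in between -0.081 and 0.081 m and z of small3 in the frame of tray_in between -0.004 and 0.005 m and x of small4 in the frame of tray_in between -0.116 and 0.116 m and y of small4 in the frame of tray_in between -0.081 and 0.081 m and z of small4 in the frame of tray_in between -0.004 and 0.005 m and distance of large from where it was at the start of the episode below 0.05 m and linear speed of each of large, medium0, medium1, medium2, medium3, small0, small1, small2, small3, small4 below 0.02 m/s); the robot touches nothing.
It fails at once if The jar or the blue tube rack was pushed more than 30 mm (distance of any of jar, tube_rack from where it was at the start of the episode above 0.03 m).
It fails at once if The large bottle was knocked over or carried off (more than 50 mm) (distance of large from where it was at the start of the episode above 0.05 m or angle between large's own z axis and vertical above 0.4 rad).
Of small0, small1, small2, small3 only 2 to 3 are there at a start; the rules pass over those that are not, and their reading is None.
Of medium0, medium1, medium2, medium3 only 3 to 4 are there at a start; the rules pass over those that are not, and their reading is None.
At some moment in a run one of medium0, medium1, medium2, medium3 may be knocked a few centimetres aside while the robot is not near it.
It also fails if it takes over 210 s, if anything falls off the work surface, if the arm or the gripper's body presses on something with over 40 N, if the wrist force passes 120 N, or if a joint passes its speed limit or range.

### The arm

A 6-joint arm with a two-finger parallel gripper is mounted at the origin on the work surface. World frame = base frame: x ahead of the robot, y to its left, z up, the work surface at z = 0. Lengths are in m, angles in degrees, forces in N, time in s.
With the tool pointing down it reaches from about 0.3 to 0.775 m from the base axis. Payload 14.6 kg.
Tool frame: the origin (TCP) lies midway between the tips of the shut fingers; the grasp point (between the pads) lies 19 mm behind it; x points along the fingers, y is the direction in which the jaws open and shut, and the axes are right-handed (so a half turn about x gives the same grasp; the last joint's range is limited). The gripper opens to 85 mm and grips with 20 to 120 N. Pads are 22 mm wide; open, the fingers measure 114 mm over their backs; the gripper's body (76 mm by 85 mm) begins 54 mm behind the grasp point. The pads swing forward as they close: fully open they stand 13 mm farther back than shut.
Start: joints at [64.996, 17.183, 87.147, -0, 75.671, -3.816], TCP at [0.199, 0.513, 0.231] pointing down, gripper open.
Joint ranges: [-173.82, 173.82], [-45.26, 126.66], [13.44, 144.39], [-59.66, 239.66], [0, 175.72], [-146.38, 146.38]. Speed limits (degrees/s): [127.2, 127.2, 147.25, 180, 180, 180].

### API

Orientations are given as a 3x3 rotation matrix whose columns are the frame's x, y, z axes.
In Python, from cell import read_state, grab_frame, camera_info, sign_off, cut_out gives the robot as it stands.
- The arm moves only by the tool carry_out, never from a script. Its argument "commands" is a list of rows, each an object with "gripper": the opening in per cent of the stroke, from 0 (shut) to 100 (fully open); "offset": the shift along the tool's x, y, z in cm, a list of three; "twist": the turn about the tool's x in degrees. In form: [{"gripper": gripper, "offset": [dx, dy, dz], "twist": twist}, ...]. A call has 1 to 12 rows; each row shifts and turns the pose as measured when the row begins, along the tool's axes as they then stand; what a row does not reach is not made up. A row lasts 1/12 s, in which the tool goes at most 41.7 mm and 7.16 degrees, less where a joint would pass 70% of its speed; a pose out of reach is approached as far as the arm can. A call with a gripper value outside its range is refused whole. The fingers move at their own pace and stop on an object; "squeeze" is the grip in N (left out, the last holds). Time passes only in rows, so rows that do not move let the fingers close. It gives the time, the measured TCP pose, the force and the opening at its end, in the units of the state.
- read_state(): the state, without advancing time (a new reading comes with each control period).
- grab_frame(name): name is "scene" or "top"; returns the picture (400x640x3 uint8, red, green, blue); there is no depth.
- camera_info(name): a dict with "intrinsics" (3x3 intrinsics, pixels), "D" ([k1, k2, p1, p2, k3] as OpenCV has them; the pictures are not rectified), "R" (3x3) and "t" (3): a world point X has camera coordinates R X + t. Camera axes: x right, y down, z forward; pixel columns grow to the right and rows downward; lengths in m; the calibration is good to about 2 mm. A picture is of the moment at which its call begins. camera_info takes no time and is no camera call.
- sign_off(): hands the job in, once; it reports no verdict.
Trained networks look in the newest picture that a camera, given by its name, has taken for a name from the list of things; names that differ only in an ending like _2 or _b are one class to them, and where a whole thing is asked for, a point or a joint stands for the part that bears it (a point fixed in the world has none). Each returns a list of dicts, best first, with "p" (0 to 1); they miss things now and then, are a little off and sometimes report something else, mostly with a low value. They report only what shows in the picture. A call takes as long as a camera call.
- cut_out(label, camera): "mask" (400x640 bool, what is visible of it) and "extent" ([left, top, width, height] in pixels, round what is visible of it).
The state is a dict: "time_s": time; "qpos": joint angles; "joint_vel": joint speeds; "tau": joint torques, N m; "tool_pos": TCP position; "eef_rot": TCP orientation; "contact_force": force on the tool from outside, world axes, zero at the start; "ft_torque": the same for the moment, N m; "finger_gap": finger opening in m.
Only numpy, scipy, OpenCV 4.12 (cv2) and the standard library are available. Lean on these libraries where they do the work, as an engineer would, in place of code of your own. Each camera call takes 0.05 s, during which the arm holds its last target.

## Working session

There is one attempt and no reset: what is moved stays moved. The work goes in short steps, Python scripts to look and compute and a tool call to move; the robot and the scene stay as the last step left them, time stands still between calls to the robot, and variables do not carry over. Pictures are saved under pics/ and viewed, and the job is handed in when it is done.

Besides the shell and the picture viewer there is one more tool, called by a JSON object that holds its "api" and its "payload". carry_out: Moves the arm, as the interface text tells. Its arguments: {"type":"object","properties":{"commands":{"type":"array","items":{"type":"object","properties":{"gripper":{"type":"number"},"offset":{"type":"array","items":{"type":"number"}},"twist":{"type":"number"}}}},"squeeze":{"type":"number"}},"required":["commands"]}

```bash
mkdir -p pics; ls
python3 - <<'E'
from cell import *
import cv2,numpy as np
np.set_printoptions(precision=4,suppress=True)
for n in("scene","top"):
    cv2.imwrite(f"pics/{n}0.png",grab_frame(n)[:,:,::-1]); print(n,camera_info(n))
print(read_state())
E
```

```text
pics
scene {'intrinsics': array([[481.8505,   0.    , 323.0206],
       [  0.    , 481.8505, 198.504 ],
       [  0.    ,   0.    ,   1.    ]]), 'D': array([-0.1241,  0.    ,  0.    ,  0.    ,  0.    ]), 'R': array([[ 0.3475,  0.9375, -0.0157],
       [ 0.5226, -0.2076, -0.8269],
       [-0.7785,  0.2792, -0.5621]]), 't': array([-0.1829, -0.1786,  1.8686])}
top {'intrinsics': array([[507.251 ,   0.    , 324.3602],
       [  0.    , 507.251 , 207.6846],
       [  0.    ,   0.    ,   1.    ]]), 'D': array([0.0028, 0.    , 0.    , 0.    , 0.    ]), 'R': array([[ 0.0157, -0.9998, -0.01  ],
       [-0.994 , -0.0145, -0.1089],
       [ 0.1087,  0.0117, -0.994 ]]), 't': array([-0.0009,  0.5618,  1.5068])}
{'time_s': 0.1, 'qpos': array([64.9968, 17.2123, 87.1765,  0.0014, 75.6729, -3.8166]), 'joint_vel': array([-0.0569, -0.0358, -0.1345,  0.0121, -0.072 ,  0.0141]), 'tau': array([  0.0002, -54.4375, -36.2369,  -0.0001,   0.003 ,  -0.    ]), 'tool_pos': array([0.1987, 0.5126, 0.2308]), 'eef_rot': array([[-0.0005,  0.3614,  0.9324],
       [-0.001 ,  0.9324, -0.3614],
       [-1.    , -0.0011, -0.0001]]), 'contact_force': array([-0.1756, -0.0983,  0.1448]), 'ft_torque': array([-0.0077, -0.0348, -0.0209]), 'finger_gap': 0.08519507276323822}
```

View pics/scene0.png

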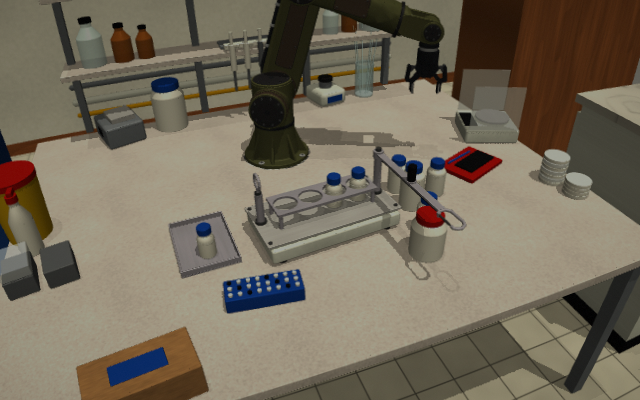

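View pics/top0.png

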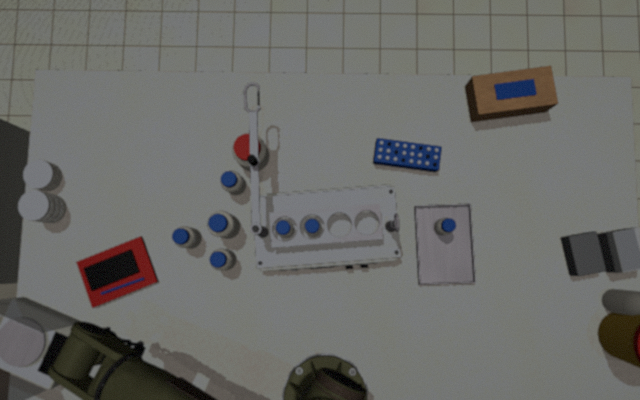

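```bash
cat > h.py <<'E'
from cell import *
import cv2,numpy as np
from scipy.optimize import least_squares, minimize
np.set_printoptions(precision=4,suppress=True)
def proj(n,X):
    c=camera_info(n); X=np.asarray(X,float).reshape(-1,3)
    p,_=cv2.projectPoints(X,cv2.Rodrigues(c["R"])[0],c["t"],c["intrinsics"],c["D"]); return p[:,0]
def atz(n,uv,z):
    c=camera_info(n); u=cv2.undistortPoints(np.asarray(uv,float).reshape(-1,1,2),c["intrinsics"],c["D"])[:,0]
    d=np.c_[u,np.ones(len(u))]@c["R"]; o=-c["R"].T@c["t"]
    return o+d*((z-o[2])/d[:,2])[:,None]
def crop(img,x0,y0,w,h,s,name,marks=()):
    im=cv2.resize(img[y0:y0+h,x0:x0+w,::-1],None,fx=s,fy=s,interpolation=cv2.INTER_CUBIC)
    for p in marks: cv2.circle(im,(int((p[0]-x0+.5)*s),int((p[1]-y0+.5)*s)),2,(0,255,0),-1)
    cv2.imwrite(name,im)
def blue(img):
    h=cv2.cvtColor(img,cv2.COLOR_RGB2HSV); m=((h[...,0]>100)&(h[...,0]<128)&(h[...,1]>130)&(h[...,2]>35)).astype(np.uint8)
    return m
def blobs(img,amin=40,amax=900):
    n,l,st,ce=cv2.connectedComponentsWithStats(blue(img)); return [(ce[i],st[i]) for i in range(1,n) if amin<st[i][4]<amax]
def capc(n,x,y,ztop,d):
    a=np.linspace(0,2*np.pi,40,endpoint=False); P=[]
    for z in(ztop,ztop-.022): P.append(np.c_[x+d/2*np.cos(a),y+d/2*np.sin(a),0*a+z])
    hu=cv2.convexHull(proj(n,np.vstack(P)).astype(np.float32)); m=cv2.moments(hu); return np.array([m['m10']/m['m00'],m['m01']/m['m00']]),m['m00'],hu
def capfit(n,c,ztop,d):
    X0=atz(n,c,ztop)[0,:2]
    r=least_squares(lambda q:capc(n,q[0],q[1],ztop,d)[0]-c,X0); return r.x,capc(n,*r.x,ztop,d)[1]
E
python3 - <<'E'
from h import *
t=grab_frame("top"); s=grab_frame("scene")
crop(t,160,70,330,220,2.4,"pics/t1.png"); crop(s,230,130,240,150,3.3,"pics/s1.png")
for n,im in(("top",t),("scene",s)):
  for ce,st in blobs(im):
    print(n,ce,st)
    if n=="top":
      for k,(zt,d) in dict(m=(.125,.046),l=(.155,.052),s=(.1,.04),sr=(.17,.04)).items(): 
        x,a=capfit(n,ce,zt,d); print("  ",k,x,a, proj("scene",[[*x,zt-.01]])[0])
for l in("small0","medium0","large"):
  for n in("top","scene"):
    for o in cut_out(l,n): print(l,n,o["p"],o["extent"])
E
```

```text
top [515.0263  89.0912] [495  80  41  19 570]
   m [ 0.9099 -0.5459] 247.04515440855175 [135.367  354.0303]
   l [ 0.8992 -0.5347] 320.1353671938414 [136.8086 339.1257]
   s [ 0.9188 -0.5552] 186.97959542728495 [134.2271 366.2136]
   sr [ 0.8938 -0.5292] 206.14770950353704 [137.534  331.5733]
top [228.6185 178.9538] [222 172  15  15 173]
   m [0.6319 0.2844] 226.97355638921726 [426.8426 197.6522]
   l [0.627  0.2782] 297.67997034511063 [425.2004 188.5546]
   s [0.6361 0.2895] 169.25572286732495 [428.1784 205.0856]
   sr [0.6246 0.2752] 186.61300890694838 [424.3817 183.9317]
top [217.6414 222.5654] [209 215  18  17 237]
   m [0.5053 0.3112] 230.06840505462606 [413.5542 174.7262]
   l [0.503  0.3045] 302.17527387535665 [412.131  166.4838]
   s [0.5072 0.3168] 171.25924910744652 [414.712  181.4558]
   sr [0.5018 0.3012] 188.815783014521 [411.4232 162.2892]
top [311.8394 225.6204] [306 219  13  14 137]
   m [0.5004 0.0415] 212.8336568379309 [332.5339 191.4774]
   l [0.4982 0.0404] 282.1130492086522 [331.8633 182.6094]
   s [0.5023 0.0424] 156.59506275784224 [333.0823 198.7238]
   sr [0.4
[... 1631 characters left out ...]
 top 0.55 [433.5, 217.2, 20.3, 15.9]
small0 top 0.54 [303.9, 217.6, 16.6, 23.4]
small0 scene 0.9 [193.6, 221.1, 22.8, 37.8]
small0 scene 0.86 [326.1, 170.2, 17.2, 39.5]
small0 scene 0.66 [350.1, 165.3, 13.6, 37.3]
medium0 top 0.9 [220.1, 170.9, 28.4, 25.2]
medium0 top 0.73 [207.8, 247.4, 29.2, 21.0]
medium0 top 0.7 [172.0, 229.1, 28.0, 18.2]
medium0 scene 0.97 [424.8, 154.2, 24.0, 36.9]
medium0 scene 0.64 [386.2, 153.1, 21.1, 40.3]
medium0 scene 0.61 [419.4, 189.8, 14.6, 20.8]
large top 0.95 [206.7, 214.1, 35.2, 24.8]
large scene 0.75 [402.3, 162.2, 28.9, 50.7]
large scene 0.5 [221.9, 269.9, 85.0, 46.0]
large scene 0.36 [242.1, 146.9, 225.5, 117.0]
large scene 0.17 [196.4, 225.9, 19.7, 32.0]
```

```bash
sleep 0
```

```text
(no output)
```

View pics/t1.png

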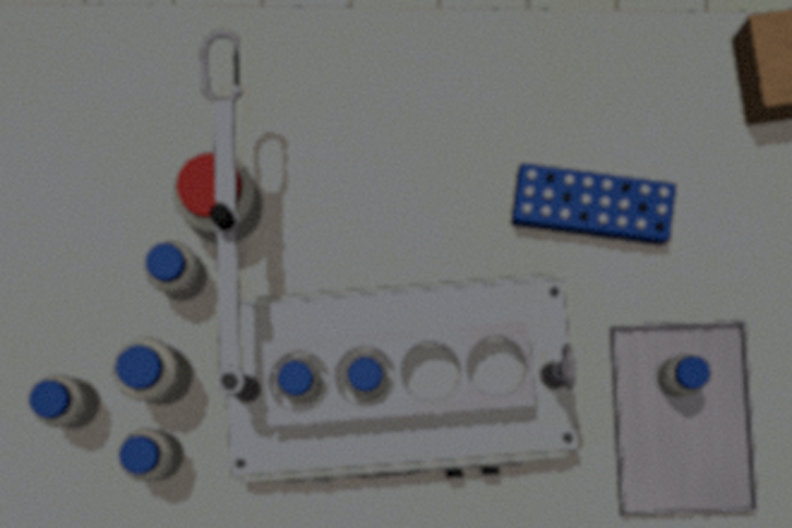

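View pics/s1.png

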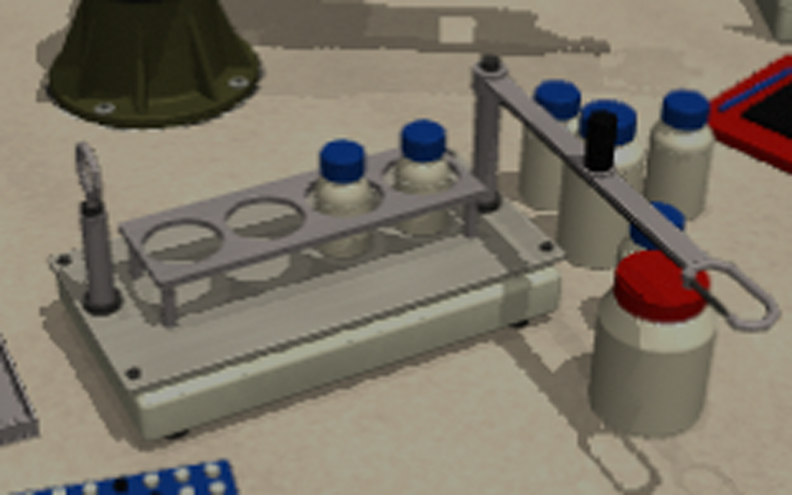

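```bash
cat > shk.py <<'E'
from h import *
def T(q,P):
    c,s=np.cos(q[2]),np.sin(q[2]); P=np.asarray(P,float); return np.c_[q[0]+c*P[:,0]-s*P[:,1],q[1]+s*P[:,0]+c*P[:,1],P[:,2]]
def rect(w,l,z,n=60):
    a=np.linspace(-1,1,n); return np.vstack([np.c_[a*0+sx*w/2,a*l/2,a*0+z] for sx in(-1,1)]+[np.c_[a*w/2,a*0+sy*l/2,a*0+z] for sy in(-1,1)])
def circ(x,y,z,r,n=48):
    a=np.linspace(0,2*np.pi,n); return np.c_[x+r*np.cos(a),y+r*np.sin(a),0*a+z]
MODEL=np.vstack([rect(.1,.316,.123),circ(0,-.117,.123,.035),circ(0,-.039,.123,.035)])
E
python3 - <<'E'
from shk import *
F={n:np.mean([grab_frame(n).astype(float) for _ in range(3)],0) for n in("top","scene")}
G={}
for n,f in F.items():
    g=cv2.GaussianBlur(f.astype(np.float32),(0,0),.8).mean(2)
    gx=cv2.Sobel(g,cv2.CV_32F,1,0);gy=cv2.Sobel(g,cv2.CV_32F,0,1)
    m=np.minimum(np.hypot(gx,gy),60); G[n]=m
def cost(q,sig,cams):
    s=0
    for n in cams:
        p=proj(n,T(q,MODEL)).astype(np.float32)
        s-=cv2.remap(B[sig][n],p[:,0].reshape(-1,1),p[:,1].reshape(-1,1),cv2.INTER_LINEAR).mean()/G[n].std()
    return s
B={s:{n:cv2.GaussianBlur(G[n],(0,0),s) for n in G} for s in(3,1.5,.8)}
q=None
q0=np.array([.495,0.0,np.deg2rad(3.)])
for cams in(("top","scene"),("top",),("scene",)):
    best=None
    for dx in(-.02,0,.02):
      for dy in(-.02,0,.02):
        q=q0+[dx,dy,0]
        for s in(3,1.5,.8): q=minimize(cost,q,args=(s,cams),method="Nelder-Mead",options=dict(initial_simplex=q+np.array([[0,0,0],[.008,0,0],[0,.008,0],[0,0,.03]]))).x
        c=cost(q,.8,cams)
        if best is None or c<best[0]: best=(c,q)
    print(cams,best)
    if len(cams)==2: Q=best[1]
M=np.vstack([MODEL,[[0,.186,.224],[-.013,-.19,.206],[-.013+.022,-.19,.206],[-.013,-.19,.228]]])
np.save("shk.npy",Q)
crop(F["top"].astype(np.uint8),230,170,190,120,4,"pics/tf.png",proj("top",T(Q,M)))
crop(F["scene"].astype(np.uint8),230,130,200,140,4,"pics/sf.png",proj("scene",T(Q,M)))
E
```

```text
Traceback (most recent call last):
  File "h.py", line 6, in proj
    c=camera_info(n); X=np.asarray(X,float).reshape(-1,3)
ValueError: time passes only in moves, steps and waits
```

```bash
cat >> h.py <<'E'
import os,pickle
_ci=camera_info
if not os.path.exists("ci.pkl"):
    pickle.dump({n:_ci(n) for n in("top","scene")},open("ci.pkl","wb"))
_C=pickle.load(open("ci.pkl","rb"))
def camera_info(n): return _C[n]
E
cat > fit.py <<'E'
from shk import *
F={n:np.mean([grab_frame(n).astype(float) for _ in range(2)],0) for n in("top","scene")}
np.savez("F0.npz",**F)
G={}
for n,f in F.items():
    g=cv2.GaussianBlur(f.astype(np.float32),(0,0),.8).mean(2)
    gx=cv2.Sobel(g,cv2.CV_32F,1,0);gy=cv2.Sobel(g,cv2.CV_32F,0,1)
    m=np.minimum(np.hypot(gx,gy),60); G[n]=m
def cost(q,sig,cams):
    s=0
    for n in cams:
        p=proj(n,T(q,MODEL)).astype(np.float32)
        s-=cv2.remap(B[sig][n],p[:,0].reshape(-1,1),p[:,1].reshape(-1,1),cv2.INTER_LINEAR).mean()/G[n].std()
    return s
B={s:{n:cv2.GaussianBlur(G[n],(0,0),s) for n in G} for s in(3,1.5,.8)}
q0=np.array([.495,0.0,np.deg2rad(3.)])
for cams in(("top","scene"),("top",),("scene",)):
    best=None
    for dx in(-.015,.0,.015):
      for dy in(-.015,0,.015):
        q=q0+[dx,dy,0]
        for s in(3,1.5,.8): q=minimize(cost,q,args=(s,cams),method="Nelder-Mead",options=dict(initial_simplex=q+np.array([[0,0,0],[.008,0,0],[0,.008,0],[0,0,.03]]),xatol=1e-4,maxiter=80)).x
        c=cost(q,.8,cams)
        if best is None or c<best[0]: best=(c,q)
    print(cams,best)
    if len(cams)==2: Q=best[1]
M=np.vstack([MODEL,[[0,.186,.224],[-.013,-.19,.206],[-.013+.022,-.19,.206],[-.013,-.19,.228]]])
np.save("shk.npy",Q)
crop(F["top"].astype(np.uint8),230,170,190,120,4,"pics/tf.png",proj("top",T(Q,M)))
crop(F["scene"].astype(np.uint8),230,130,200,140,4,"pics/sf.png",proj("scene",T(Q,M)))
E
python3 fit.py
```

```text
('top', 'scene') (np.float32(-4.1480355), array([ 0.4824, -0.0002,  0.0908]))
('top',) (np.float32(-2.2491763), array([0.4826, 0.0001, 0.088 ]))
('scene',) (np.float32(-2.5375712), array([0.5029, 0.0085, 0.086 ]))
```

View pics/tf.png

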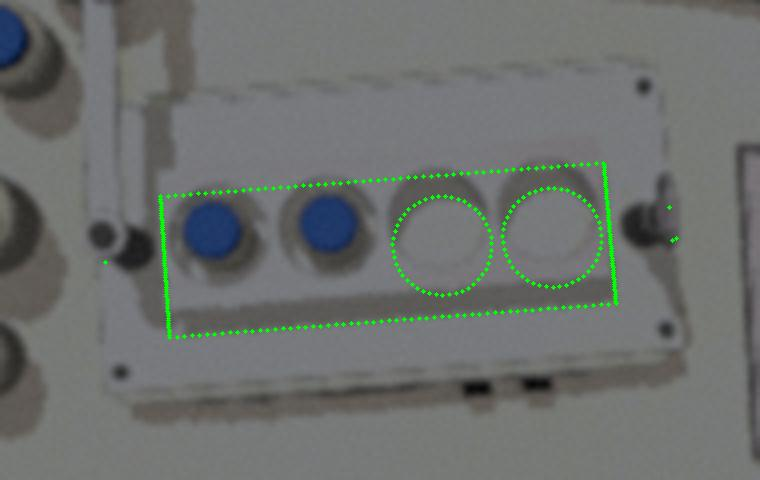

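View pics/sf.png

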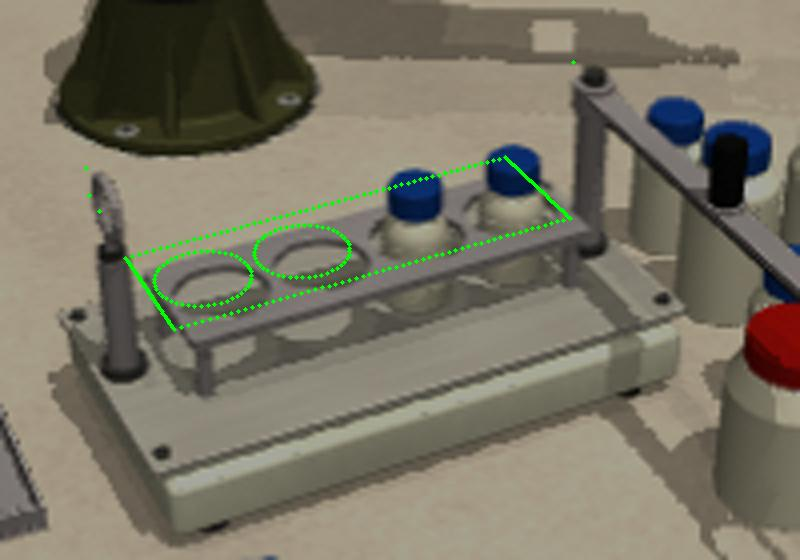

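```bash
cat > ov.py <<'E'
from shk import *
import sys
F=np.load("F0.npz"); Q=np.array([float(a) for a in sys.argv[1:4]])
M=np.vstack([MODEL,circ(0,.117,.123,.035),circ(0,.039,.123,.035),circ(0,.186,.224,.008,8),[[-.013,-.19,.206],[-.013+.022,-.19,.206],[-.013-.022,-.19,.206],[-.013,-.19,.228]]])
crop(F["top"].astype(np.uint8),230,170,190,120,4,"pics/tf.png",proj("top",T(Q,M)))
crop(F["scene"].astype(np.uint8),230,130,200,140,4,"pics/sf.png",proj("scene",T(Q,M)))
E
python3 ov.py .5029 .0085 .086
```

```text
(no output)
```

View pics/tf.png

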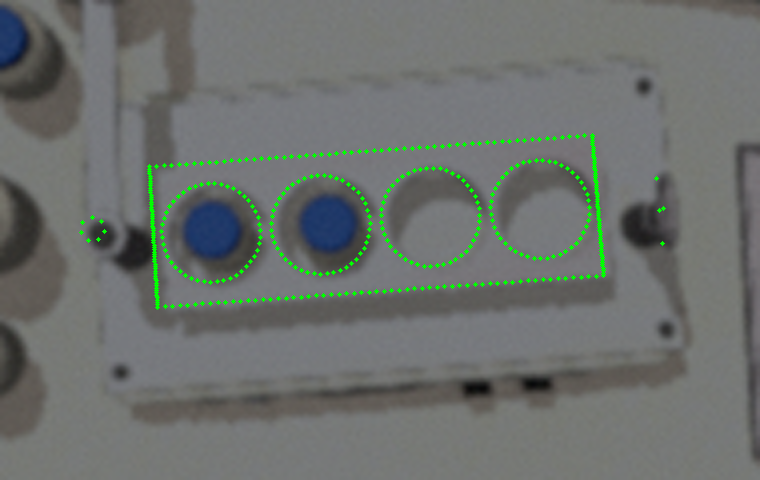

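View pics/sf.png

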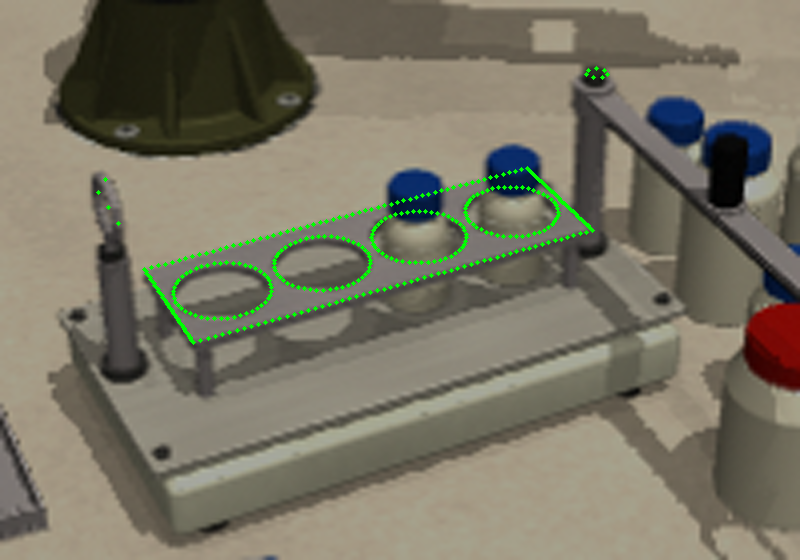

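{"api": "carry_out", "payload": {"commands": [{"gripper":100,"offset":[-0.8,0,0],"twist":7.1},{"gripper":100,"offset":[-0.8,0,0],"twist":7.1},{"gripper":100,"offset":[-0.8,0,0],"twist":7.1},{"gripper":100,"offset":[-0.8,0,0],"twist":7.1},{"gripper":100,"offset":[-0.8,0,0],"twist":7.1},{"gripper":100,"offset":[-0.8,0,0],"twist":7.1},{"gripper":100,"offset":[-0.8,0,0],"twist":7.1},{"gripper":100,"offset":[-0.8,0,0],"twist":7.1},{"gripper":100,"offset":[-0.8,0,0],"twist":7.1}], "squeeze": 40}}

```text
time_s: 1.75
tool_pos: [0.1985, 0.5122, 0.3045]
eef_rot: [[-0.002, 0.997, 0.074], [-0.003, 0.074, -0.997], [-1.0, -0.002, 0.003]]
contact_force: [0.7, 0.4, -0.9]
finger_gap: 0.0854
```

```bash
cat > to.py <<'E'
from h import *
import sys
# target x y z yaw(deg of tool y axis); prints offset (cm) total in tool axes
s=read_state(); R=s["eef_rot"]; a=[float(v) for v in sys.argv[1:]]
yaw=np.degrees(np.arctan2(R[1,1],R[0,1]))
print("t",s["time_s"],"pos",s["tool_pos"],"yaw",yaw,"gap",s["finger_gap"],"F",s["contact_force"],"q6",s["qpos"][5], "tilt",R[:,0])
if len(a)>=3: 
    o=R.T@(np.array(a[:3])-s["tool_pos"])*100; n=np.linalg.norm(o)/4
    print("offset",o,"min rows",n)
if len(a)>3: print("twist",yaw-a[3])
E
python3 to.py .497 .042 .27 4.9
```

```text
t 1.75 pos [0.1985 0.5122 0.3045] yaw 4.262865962233129 gap 0.08538742011518165 F [ 0.6846  0.4301 -0.8562] q6 60.73497237117104 tilt [-0.0016 -0.0035 -1.    ]
offset [ 3.5656 26.2789 49.0989] min rows 13.950797078952949
twist -0.637134037766871
```

{"api": "carry_out", "payload": {"commands": [{"gripper":100,"offset":[0.2,1.8,3.3]},{"gripper":100,"offset":[0.2,1.8,3.3]},{"gripper":100,"offset":[0.2,1.8,3.3]},{"gripper":100,"offset":[0.2,1.8,3.3]},{"gripper":100,"offset":[0.2,1.8,3.3]},{"gripper":100,"offset":[0.2,1.8,3.3]},{"gripper":100,"offset":[0.2,1.8,3.3]},{"gripper":100,"offset":[0.2,1.8,3.3]},{"gripper":100,"offset":[0.2,1.8,3.3]},{"gripper":100,"offset":[0.2,1.8,3.3]},{"gripper":100,"offset":[0.2,1.8,3.3]},{"gripper":100,"offset":[0.2,1.8,3.3]}]}}

```text
validation failed for argument at $.co...
```

```bash
python3 to.py .497 .042 .27 4.9
```

```text
t 1.75 pos [0.1985 0.5122 0.3045] yaw 4.262865962233129 gap 0.08538742011518165 F [ 0.6846  0.4301 -0.8562] q6 60.73497237117104 tilt [-0.0016 -0.0035 -1.    ]
offset [ 3.5656 26.2789 49.0989] min rows 13.950797078952949
twist -0.637134037766871
```

{"api": "carry_out", "payload": {"commands": [{"gripper":100,"offset":[0.2,1.8,3.3],"twist":0},{"gripper":100,"offset":[0.2,1.8,3.3],"twist":0},{"gripper":100,"offset":[0.2,1.8,3.3],"twist":0},{"gripper":100,"offset":[0.2,1.8,3.3],"twist":0},{"gripper":100,"offset":[0.2,1.8,3.3],"twist":0},{"gripper":100,"offset":[0.2,1.8,3.3],"twist":0},{"gripper":100,"offset":[0.2,1.8,3.3],"twist":0},{"gripper":100,"offset":[0.2,1.8,3.3],"twist":0},{"gripper":100,"offset":[0.2,1.8,3.3],"twist":0},{"gripper":100,"offset":[0.2,1.8,3.3],"twist":0},{"gripper":100,"offset":[0.2,1.8,3.3],"twist":0},{"gripper":100,"offset":[0.2,1.8,3.3],"twist":0}]}}

```text
time_s: 2.75
tool_pos: [0.4445, 0.1182, 0.2825]
eef_rot: [[0.003, 0.997, 0.071], [0.002, 0.071, -0.997], [-1.0, 0.004, -0.001]]
contact_force: [1.0, -0.0, -0.5]
finger_gap: 0.0854
```

```bash
python3 to.py .497 .042 .27 4.9
```

```text
t 2.75 pos [0.4445 0.1182 0.2825] yaw 4.055437604759707 gap 0.08540804788792392 F [ 1.0047 -0.0123 -0.5108] q6 6.2295405932307 tilt [ 0.0034  0.0015 -1.    ]
offset [1.2575 4.689  7.969 ] min rows 2.3328231953259357
twist -0.8445623952402936
```

{"api": "carry_out", "payload": {"commands": [{"gripper":100,"offset":[0.3,1.5,2.7],"twist":-0.9},{"gripper":100,"offset":[0.3,1.5,2.6],"twist":0},{"gripper":100,"offset":[0.3,1.4,2.4],"twist":0},{"gripper":100,"offset":[0.3,0.3,0.3],"twist":0},{"gripper":100,"offset":[0,0,0],"twist":0}]}}

```text
time_s: 3.17
tool_pos: [0.5021, 0.0315, 0.2697]
eef_rot: [[0.004, 0.997, 0.08], [0.001, 0.08, -0.997], [-1.0, 0.004, -0.001]]
contact_force: [-0.1, 1.3, -1.0]
finger_gap: 0.0854
```

```bash
python3 to.py .497 .042 .149 4.9
python3 - <<'E'
from h import *
crop(grab_frame("scene"),230,60,240,170,3.3,"pics/s2.png"); crop(grab_frame("top"),160,120,330,220,2.4,"pics/t2.png")
E
```

```text
t 3.1667 pos [0.5021 0.0315 0.2697] yaw 4.576084968522304 gap 0.08535032448923865 F [-0.0678  1.2553 -1.0103] q6 -5.19115399048295 tilt [ 0.0039  0.0009 -1.    ]
offset [12.0669 -0.4707 -1.0765] min rows 3.0309804482968747
twist -0.3239150314776964
```

View pics/s2.png

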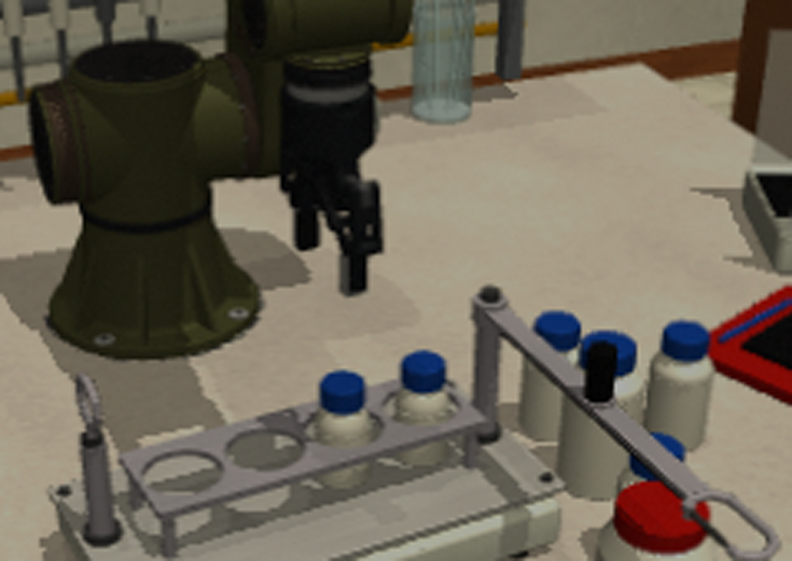

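View pics/t2.png

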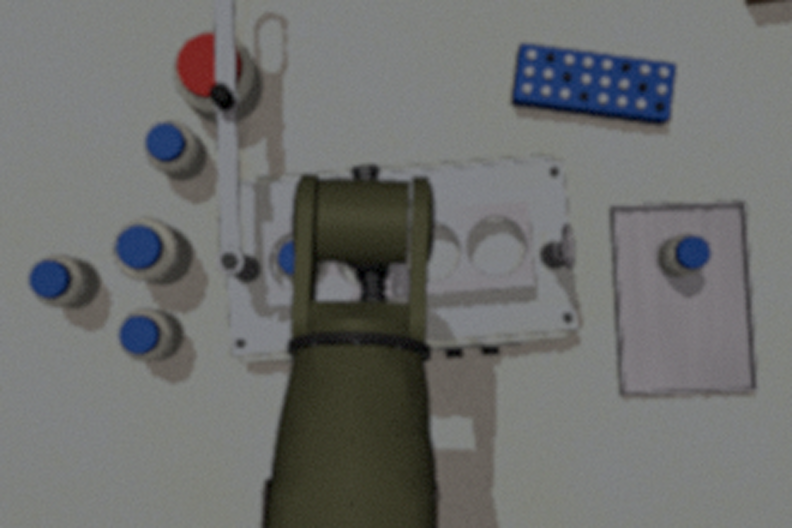

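Run:
```python
from h import *
print(proj("scene",[[.502,.0315,.283],[.502+.0425+.005,.0315+.003,.283],[.502-.0475,.0315-.003,.283]]))
print([328.5+1,60+269/3.3])
```

```text
[[329.0583 141.6849]
 [336.4289 149.0918]
 [322.0833 134.6823]]
[329.5, 141.5151515151515]
```

{"api": "carry_out", "payload": {"commands": [{"gripper":100,"offset":[3.0,-0.4,-1.3],"twist":-0.3},{"gripper":100,"offset":[3.0,0,0],"twist":0},{"gripper":100,"offset":[3.0,0,0],"twist":0},{"gripper":100,"offset":[2.5,0,0],"twist":0},{"gripper":100,"offset":[0.6,0,0],"twist":0},{"gripper":100,"offset":[0,0,0],"twist":0}]}}

```text
time_s: 3.77
tool_pos: [0.4956, 0.0527, 0.1497]
eef_rot: [[0.013, 0.995, 0.095], [0.002, 0.094, -0.996], [-1.0, 0.013, -0.001]]
contact_force: [0.5, 0.6, -0.9]
finger_gap: 0.0851
```

```bash
python3 to.py .498 .044 .149 4.9
python3 - <<'E'
from h import *
crop(grab_frame("scene"),270,60,150,170,3.3,"pics/s3.png")
E
```

```text
t 3.7667 pos [0.4956 0.0527 0.1497] yaw 5.422346868306109 gap 0.08505376124165583 F [ 0.5346  0.6253 -0.8769] q6 -3.654735183584878 tilt [ 0.013   0.002  -0.9999]
offset [0.0669 0.1591 0.8909] min rows 0.22687218206878468
twist 0.5223468683061085
```

View pics/s3.png

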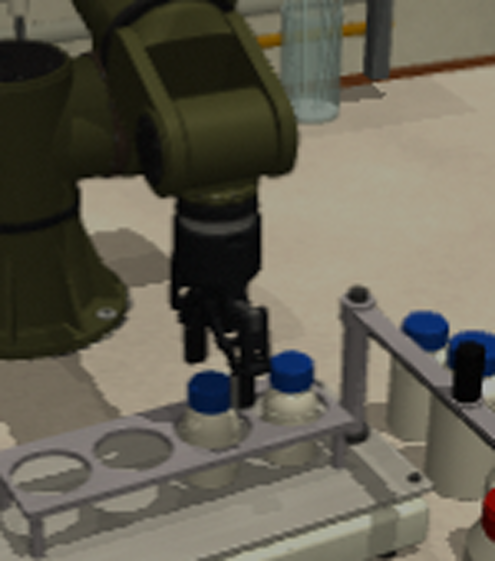

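{"api": "carry_out", "payload": {"commands": [{"gripper":100,"offset":[0.1,0.2,0.5],"twist":0.3},{"gripper":100,"offset":[0,0,0.4],"twist":0.2},{"gripper":100,"offset":[0,0,0.1],"twist":0},{"gripper":100,"offset":[0,0,0],"twist":0}]}}

```text
time_s: 4.15
tool_pos: [0.5009, 0.0428, 0.1548]
eef_rot: [[0.021, 0.996, 0.086], [0.002, 0.086, -0.996], [-1.0, 0.021, -0.0]]
contact_force: [0.4, 0.2, -0.2]
finger_gap: 0.0858
```

```bash
python3 to.py .498 .042 .149 4.9
python3 - <<'E'
from h import *
crop(grab_frame("scene"),290,110,100,100,5,"pics/s4.png")
E
python3 to.py .498 .042 .149 4.9
```

```text
t 4.15 pos [0.5009 0.0428 0.1548] yaw 4.939425422160337 gap 0.0857579629976184 F [ 0.3796  0.209  -0.1685] q6 -4.346445124407591 tilt [ 0.0214  0.0022 -0.9998]
offset [ 0.5706 -0.3082  0.0513] min rows 0.1626257837303438
twist 0.03942542216033651
t 4.2 pos [0.5009 0.0428 0.1548] yaw 4.936271474240492 gap 0.08556347714300358 F [0.628  0.0231 1.0743] q6 -4.33842962902248 tilt [ 0.0215  0.0022 -0.9998]
offset [ 0.5756 -0.3129  0.0542] min rows 0.16434032214625394
twist 0.036271474240491486
```

View pics/s4.png

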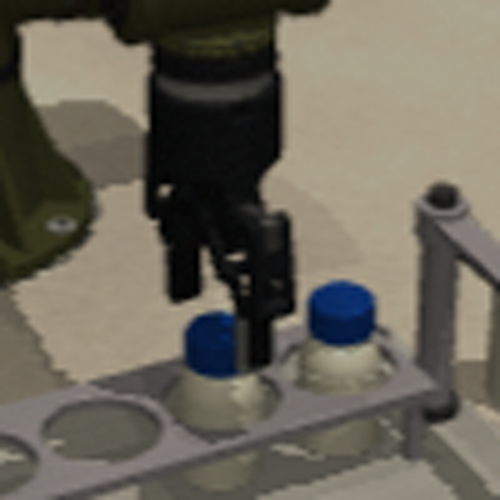

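{"api": "carry_out", "payload": {"commands": [{"gripper":100,"offset":[0.3,-0.2,0.1],"twist":0},{"gripper":100,"offset":[0.3,-0.1,0.1],"twist":0},{"gripper":30,"offset":[0,0,0],"twist":0},{"gripper":20,"offset":[0,0,0],"twist":0},{"gripper":20,"offset":[0,0,0],"twist":0},{"gripper":20,"offset":[0,0,0],"twist":0},{"gripper":20,"offset":[0,0,0],"twist":0},{"gripper":20,"offset":[0,0,0],"twist":0}]}}

```text
time_s: 4.87
tool_pos: [0.4982, 0.0402, 0.1492]
eef_rot: [[0.023, 0.996, 0.086], [0.002, 0.086, -0.996], [-1.0, 0.023, -0.0]]
contact_force: [-0.2, -0.1, 0.1]
finger_gap: 0.0386
```

```bash
python3 to.py .498 .042 .149 4.9
python3 - <<'E'
from h import *
crop(grab_frame("scene"),290,110,100,100,5,"pics/s5.png")
E
```

```text
t 4.8667 pos [0.4982 0.0402 0.1492] yaw 4.916682825955714 gap 0.03860453578302984 F [-0.2456 -0.0563  0.0877] q6 -4.621955523648657 tilt [ 0.0227  0.0022 -0.9997]
offset [ 0.0182 -0.0018 -0.1805] min rows 0.045357418892379466
twist 0.01668282595571391
```

View pics/s5.png

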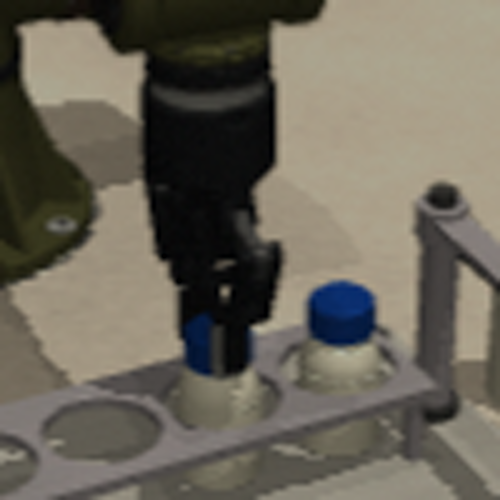

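{"api": "carry_out", "payload": {"commands": [{"gripper":20,"offset":[-1,0,0],"twist":0},{"gripper":20,"offset":[-2,0,0],"twist":0},{"gripper":20,"offset":[-2.5,0,0],"twist":0},{"gripper":20,"offset":[-2.5,0,0],"twist":0},{"gripper":20,"offset":[-2.5,0,0],"twist":0},{"gripper":20,"offset":[-2.5,0,0],"twist":0},{"gripper":20,"offset":[-2.5,0,0],"twist":0},{"gripper":20,"offset":[-1.5,0,0],"twist":0},{"gripper":20,"offset":[-1,0,0],"twist":0},{"gripper":20,"offset":[-0.2,0,0],"twist":0}]}}

```text
time_s: 5.75
tool_pos: [0.4916, 0.04, 0.3439]
eef_rot: [[0.02, 0.996, 0.086], [0.002, 0.086, -0.996], [-1.0, 0.02, -0.001]]
contact_force: [0.1, 0.4, -1.7]
finger_gap: 0.0391
```

```bash
python3 - <<'E'
from h import *
print(atz("top",[[415,206],[469.6,204],[474.6,283],[419,285]],.022))
for l in("tray_in",):
  for n in("top","scene"):
    grab_frame(n)
    for o in cut_out(l,n):
      print(o["p"],o["extent"])
      if o["p"]>.5:
        r=cv2.minAreaRect(cv2.findNonZero(o["mask"].astype(np.uint8))) ; b=cv2.boxPoints(r); print(b, atz(n,b,.02))
E
python3 to.py .43 -.33 .33 2
```

```text
[[ 0.5719 -0.268   0.022 ]
 [ 0.5804 -0.4337  0.022 ]
 [ 0.3427 -0.4449  0.022 ]
 [ 0.3341 -0.2791  0.022 ]]
0.68 [244.9, 83.8, 18.7, 151.3]
[[242.8258  82.3416]
 [258.7896  81.5814]
 [265.9842 232.6674]
 [250.0204 233.4276]] [[0.9552 0.2701 0.02  ]
 [0.9583 0.22   0.02  ]
 [0.4839 0.184  0.02  ]
 [0.4809 0.2325 0.02  ]]
0.64 [412.9, 205.9, 60.9, 76.9]
[[412.5966 205.1414]
 [471.3345 201.6862]
 [476.0517 281.8793]
 [417.3138 285.3345]] [[ 0.5746 -0.261   0.02  ]
 [ 0.5878 -0.4397  0.02  ]
 [ 0.3461 -0.4499  0.02  ]
 [ 0.333  -0.2744  0.02  ]]
0.71 [167.5, 212.0, 72.0, 67.9]
[[167.5892 223.7096]
 [227.8382 207.6432]
 [242.361  262.1038]
 [182.1121 278.1702]] [[ 0.3458 -0.4435  0.02  ]
 [ 0.3295 -0.2509  0.02  ]
 [ 0.6024 -0.264   0.02  ]
 [ 0.6082 -0.43    0.02  ]]
t 5.95 pos [0.4912 0.04   0.3404] yaw 4.931021252161989 gap 0.038745179127055086 F [-0.4328  0.6983 -1.9416] q6 -4.6069974452512605 tilt [ 0.0153  0.0023 -0.9999]
offset [ 0.8559 -9.296  36.3355] min rows 9.378884888969377
twist 2.9310212521619894
```

{"api": "carry_out", "payload": {"commands": [{"gripper":20,"offset":[0,-0.5,1.5],"twist":0},{"gripper":20,"offset":[0,-1.0,3],"twist":0},{"gripper":20,"offset":[0,-1.2,3.6],"twist":0},{"gripper":20,"offset":[0,-1.2,3.6],"twist":0},{"gripper":20,"offset":[0,-1.2,3.6],"twist":0},{"gripper":20,"offset":[0,-1.2,3.6],"twist":0},{"gripper":20,"offset":[0,-1.2,3.6],"twist":0},{"gripper":20,"offset":[0,-1.2,3.6],"twist":0},{"gripper":20,"offset":[0,-1.2,3.6],"twist":0},{"gripper":20,"offset":[0,-0.9,2.4],"twist":0},{"gripper":20,"offset":[0,-0.4,1.2],"twist":0},{"gripper":20,"offset":[0,-0.1,0.3],"twist":0}]}}

```text
time_s: 6.95
tool_pos: [0.3999, -0.3179, 0.3235]
eef_rot: [[-0.005, 0.996, 0.09], [0.013, 0.091, -0.996], [-1.0, -0.004, -0.013]]
contact_force: [-0.5, 0.4, -1.4]
finger_gap: 0.0384
```

```bash
python3 to.py .405 -.322 .30
python3 - <<'E'
from h import *
crop(grab_frame("scene"),120,40,200,250,2.4,"pics/s6.png")
E
python3 to.py .405 -.322 .30
```

```text
t 6.95 pos [ 0.3999 -0.3179  0.3235] yaw 5.192475219309189 gap 0.03844641760412824 F [-0.4864  0.3837 -1.3991] q6 -47.95609515524954 tilt [-0.0054  0.0129 -0.9999]
offset [2.3371 0.4772 0.4893] min rows 0.6087374503366907
t 7.0 pos [ 0.4    -0.3174  0.3233] yaw 5.199891272107747 gap 0.03834439425432424 F [-1.2162  0.0962 -2.2286] q6 -47.91786161303875 tilt [-0.0059  0.0132 -0.9999]
offset [2.3167 0.4638 0.532 ] min rows 0.6054598351011917
```

View pics/s6.png

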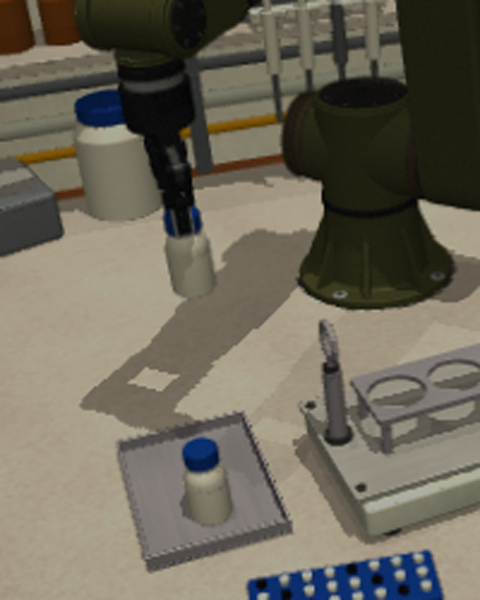

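{"api": "carry_out", "payload": {"commands": [{"gripper":20,"offset":[1.5,0.2,0.2],"twist":0},{"gripper":20,"offset":[3,0.2,0.2],"twist":0},{"gripper":20,"offset":[3.5,0.1,0.1],"twist":0},{"gripper":20,"offset":[3.5,0,0],"twist":0},{"gripper":20,"offset":[3.5,0,0],"twist":0},{"gripper":20,"offset":[2.5,0,0],"twist":0},{"gripper":20,"offset":[1.5,0,0],"twist":0},{"gripper":20,"offset":[0.7,0,0],"twist":0},{"gripper":20,"offset":[0.2,0,0],"twist":0},{"gripper":20,"offset":[0,0,0],"twist":0}]}}

```text
time_s: 7.83
tool_pos: [0.4072, -0.3084, 0.1142]
eef_rot: [[-0.007, 0.995, 0.098], [0.016, 0.098, -0.995], [-1.0, -0.005, -0.017]]
contact_force: [0.3, -0.3, -1.0]
finger_gap: 0.0387
```

```bash
python3 to.py .405 -.322 .085
```

```text
t 7.8333 pos [ 0.4072 -0.3084  0.1142] yaw 5.6526690876402315 gap 0.03865708320450718 F [ 0.2853 -0.2818 -0.9601] q6 -47.35679570593019 tilt [-0.007   0.0163 -0.9998]
offset [ 2.8976 -0.3363  1.376 ] min rows 0.8063154909145286
```

{"api": "carry_out", "payload": {"commands": [{"gripper":20,"offset":[0.6,0,0.5],"twist":0},{"gripper":20,"offset":[0.7,0,0.5],"twist":0},{"gripper":20,"offset":[0.7,0,0.3],"twist":0},{"gripper":20,"offset":[0.4,0,0],"twist":0},{"gripper":20,"offset":[0.2,0,0],"twist":0},{"gripper":20,"offset":[0.1,0,0],"twist":0}]}}

```text
time_s: 8.33
tool_pos: [0.4103, -0.3234, 0.0882]
eef_rot: [[-0.002, 0.995, 0.099], [0.012, 0.099, -0.995], [-1.0, -0.001, -0.012]]
contact_force: [0.7, 0.5, -1.4]
finger_gap: 0.0383
```

```bash
python3 to.py .405 -.322 .083
```

```text
t 8.3333 pos [ 0.4103 -0.3234  0.0882] yaw 5.670761334604772 gap 0.03826979057106305 F [ 0.7311  0.4537 -1.4106] q6 -48.40073421764497 tilt [-0.002   0.0117 -0.9999]
offset [ 0.5213 -0.5125 -0.1891] min rows 0.18877034870929818
```

Lower the last bit until contact, then release.

{"api": "carry_out", "payload": {"commands": [{"gripper":20,"offset":[0.2,0,0],"twist":0},{"gripper":20,"offset":[0.2,0,0],"twist":0},{"gripper":20,"offset":[0.15,0,0],"twist":0},{"gripper":20,"offset":[0.1,0,0],"twist":0}]}}

```text
time_s: 8.67
tool_pos: [0.4106, -0.324, 0.0832]
eef_rot: [[-0.001, 0.995, 0.099], [0.01, 0.099, -0.995], [-1.0, 0.0, -0.01]]
contact_force: [-7.4, 2.8, 18.4]
finger_gap: 0.0389
```

```bash
python3 to.py .405 -.322 .083
```

```text
t 8.6667 pos [ 0.4106 -0.324   0.0832] yaw 5.665667582539719 gap 0.038889660980959015 F [-7.4087  2.7796 18.4002] q6 -48.39369655935792 tilt [-0.0008  0.01   -0.9999]
offset [ 0.0264 -0.5393 -0.251 ] min rows 0.14885796242248497
```

{"api": "carry_out", "payload": {"commands": [{"gripper":100,"offset":[-0.1,0,0],"twist":0},{"gripper":100,"offset":[0,0,0],"twist":0},{"gripper":100,"offset":[0,0,0],"twist":0},{"gripper":100,"offset":[0,0,0],"twist":0},{"gripper":100,"offset":[0,0,0],"twist":0},{"gripper":100,"offset":[0,0,0],"twist":0}]}}

```text
time_s: 9.17
tool_pos: [0.4111, -0.3242, 0.0852]
eef_rot: [[0.001, 0.995, 0.099], [0.008, 0.099, -0.995], [-1.0, 0.002, -0.008]]
contact_force: [0.4, 0.4, 0.5]
finger_gap: 0.0856
```

{"api": "carry_out", "payload": {"commands": [{"gripper":100,"offset":[0,0,0],"twist":7.1},{"gripper":100,"offset":[0,0,0],"twist":7.1},{"gripper":100,"offset":[0,0,0],"twist":7.1},{"gripper":100,"offset":[0,0,0],"twist":7.1},{"gripper":100,"offset":[0,0,0],"twist":7.1},{"gripper":100,"offset":[0,0,0],"twist":7.1},{"gripper":100,"offset":[0,0,0],"twist":7.1},{"gripper":100,"offset":[0,0,0],"twist":7.1},{"gripper":100,"offset":[0,0,0],"twist":7.1},{"gripper":100,"offset":[0,0,0],"twist":7.1},{"gripper":100,"offset":[0,0,0],"twist":7.1},{"gripper":100,"offset":[0,0,0],"twist":7.1}]}}

```text
time_s: 10.17
tool_pos: [0.4109, -0.3238, 0.084]
eef_rot: [[-0.0, 0.168, -0.986], [0.01, -0.986, -0.168], [-1.0, -0.01, -0.001]]
contact_force: [0.2, 0.7, 0.1]
finger_gap: 0.0853
```

```bash
python3 to.py .4106 -.324 .083 -90
```

```text
t 10.1667 pos [ 0.4109 -0.3238  0.084 ] yaw -80.35379398942597 gap 0.0853379441393497 F [0.1559 0.6893 0.1146] q6 37.654997565945614 tilt [-0.0002  0.0097 -1.    ]
offset [0.0982 0.0163 0.0363] min rows 0.02648043807108201
twist 9.646206010574033
```

Close, reopen (to centre the bottle along y), rise and look.

{"api": "carry_out", "payload": {"commands": [{"gripper":30,"offset":[0,0,0],"twist":0},{"gripper":30,"offset":[0,0,0],"twist":0},{"gripper":30,"offset":[0,0,0],"twist":0},{"gripper":30,"offset":[0,0,0],"twist":0},{"gripper":30,"offset":[0,0,0],"twist":0},{"gripper":30,"offset":[0,0,0],"twist":0}], "squeeze": 20}}

```text
time_s: 10.67
tool_pos: [0.4109, -0.3236, 0.0839]
eef_rot: [[-0.0, 0.176, -0.984], [0.01, -0.984, -0.176], [-1.0, -0.01, -0.001]]
contact_force: [-0.0, -0.2, -0.3]
finger_gap: 0.0395
```

{"api": "carry_out", "payload": {"commands": [{"gripper":100,"offset":[0,0,0],"twist":0},{"gripper":100,"offset":[0,0,0],"twist":0},{"gripper":100,"offset":[0,0,0],"twist":0},{"gripper":100,"offset":[0,0,0],"twist":0},{"gripper":100,"offset":[-2,0,0],"twist":-7},{"gripper":100,"offset":[-3.5,0,0],"twist":-7},{"gripper":100,"offset":[-3.5,0,0],"twist":-7},{"gripper":100,"offset":[-4,0,0],"twist":-7},{"gripper":100,"offset":[-4,0,0],"twist":-7},{"gripper":100,"offset":[-4,0,0],"twist":-7},{"gripper":100,"offset":[-3,0,0],"twist":-7},{"gripper":100,"offset":[-1,0,0],"twist":-7}]}}

```text
time_s: 11.67
tool_pos: [0.4092, -0.3249, 0.3417]
eef_rot: [[-0.007, 0.924, -0.384], [0.016, -0.383, -0.923], [-1.0, -0.013, -0.012]]
contact_force: [0.2, -0.7, 0.2]
finger_gap: 0.0857
```

```bash
python3 to.py .49 .121 .33 4.9
python3 - <<'E'
from h import *
t=grab_frame("top"); s=grab_frame("scene")
for c,st in blobs(t): print("top",c,st, "s-tray",capfit("top",c,.104,.04)[0],"s-rack",capfit("top",c,.17,.04)[0],"m",capfit("top",c,.125,.046)[0])
for c,st in blobs(s): print("scene",c,st[4], "s-tray",capfit("scene",c,.104,.04)[0],"s-rack",capfit("scene",c,.17,.04)[0],"m",capfit("scene",c,.125,.046)[0])
crop(t,160,70,330,220,2.4,"pics/t7.png")
E
```

```text
t 11.6667 pos [ 0.4092 -0.3249  0.3417] yaw -22.544844797887947 gap 0.08566428996539094 F [ 0.1854 -0.7299  0.2206] q6 -20.103858971797578 tilt [-0.007   0.0158 -0.9999]
offset [  1.8175  -9.6219 -44.2601] min rows 11.33260107947839
twist -27.444844797887946
top [515.0177  89.1413] [495  80  41  19 566] s-tray [ 0.9172 -0.5537] s-rack [ 0.8937 -0.5292] m [ 0.9097 -0.5458]
top [228.5893 178.9762] [222 172  15  15 168] s-tray [0.6353 0.2888] s-rack [0.6245 0.2753] m [0.6319 0.2844]
top [217.5966 222.6933] [209 215  18  17 238] s-tray [0.5065 0.316 ] s-rack [0.5015 0.3013] m [0.5049 0.3113]
top [448.0308 224.8077] [442 219  13  13 130] s-tray [ 0.5103 -0.3509] s-rack [ 0.5051 -0.3356] m [ 0.5087 -0.346 ]
top [282.7071 227.1714] [276 221  14  13 140] s-tray [0.4963 0.1266] s-rack [0.4917 0.1204] m [0.4948 0.1246]
top [180.3207 235.9402] [173 229  16  15 184] s-tray [0.4665 0.4227] s-rack [0.4632 0.4032] m [0.4654 0.4165]
top [217.809  259.1742] [211 252  15  15 178] s-tray [0.4012 0.3113] s-rack [0.4009 0.2968] m [0.4012 0.3067]
top [438.8931 260.6412] [433 255  13  13 131] s-tray [ 0.407  -0.3237] s-rack [ 0.4064 -0.3095] m [ 0.4068 -0.3191]
scene [160.271   85.4252] 214 s-tray [-0.6944 -0.3755] s-rack [-0.5058 -0.3764] m [-0.6345 -0.3758]
scene [406.6864 162.4318] 220 s-tray [0.3961 0.3484] s-rack [0.4956 0.2882] m [0.4277 0.3293]
scene [437.2239 162.9776] 134 s-tray [0.4369 0.4422] s-rack [0.533  0.3743] m [0.4674 0.4206]
scene [357.8519 172.3704] 135 s-tray [0.3947 0.1704] s-rack [0.4942 0.1248] m [0.4263 0.1559]
scene [207.0699 207.014 ] 143 s-tray [ 0.4098 -0.3193] s-rack [ 0.5081 -0.3249] m [ 0.441  -0.3211]
scene [203.1212 228.9394] 165 s-tray [ 0.512  -0.3466] s-rack [ 0.6019 -0.35  ] m [ 0.5405 -0.3477]
scene [  2.845  238.5504] 129 s-tray [ 0.3467 -0.9098] s-rack [ 0.4501 -0.8671] m [ 0.3795 -0.8963]
```

View pics/t7.png

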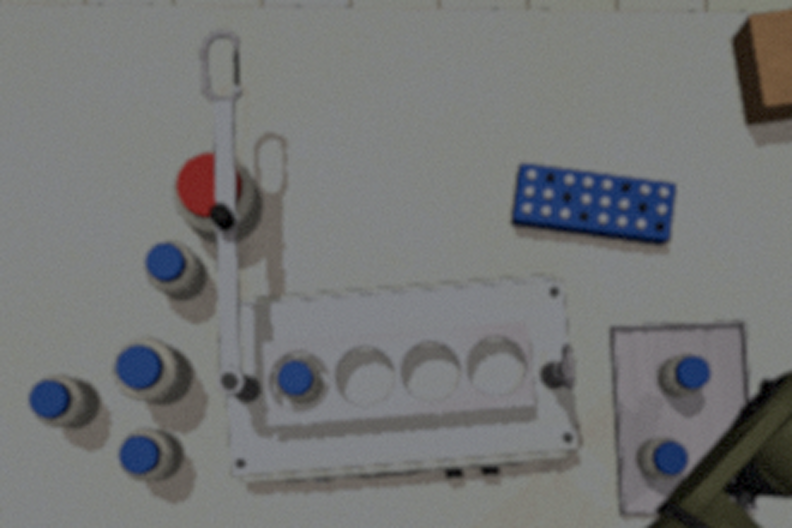

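{"api": "carry_out", "payload": {"commands": [{"gripper":100,"offset":[0,0,0],"twist":-7},{"gripper":100,"offset":[0,0,0],"twist":-7},{"gripper":100,"offset":[0,0,0],"twist":-7},{"gripper":100,"offset":[0,0,0],"twist":-6},{"gripper":100,"offset":[0,0,0],"twist":0}]}}

```text
time_s: 12.18
tool_pos: [0.4085, -0.3243, 0.334]
eef_rot: [[-0.013, 0.997, 0.078], [0.021, 0.078, -0.997], [-1.0, -0.011, -0.022]]
contact_force: [-0.3, 0.4, 0.6]
finger_gap: 0.0852
```

```bash
python3 to.py .4955 .1204 .26 4.9
```

```text
t 12.1833 pos [ 0.4085 -0.3243  0.334 ] yaw 4.4904242136889065 gap 0.08519988547291242 F [-0.2719  0.4026  0.6375] q6 -47.14304151051196 tilt [-0.0131  0.0213 -0.9997]
offset [  8.2281  12.2373 -43.4779] min rows 11.477638679012234
twist -0.4095757863110938
```

{"api": "carry_out", "payload": {"commands": [{"gripper":100,"offset":[0,0.6,-2],"twist":-0.4},{"gripper":100,"offset":[0,1.1,-3.9],"twist":0},{"gripper":100,"offset":[0,1.1,-3.9],"twist":0},{"gripper":100,"offset":[0,1.1,-3.9],"twist":0},{"gripper":100,"offset":[0,1.1,-3.9],"twist":0},{"gripper":100,"offset":[0,1.1,-3.9],"twist":0},{"gripper":100,"offset":[0,1.1,-3.9],"twist":0},{"gripper":100,"offset":[0.6,1.1,-3.9],"twist":0},{"gripper":100,"offset":[0.8,1.1,-3.9],"twist":0},{"gripper":100,"offset":[0.8,1.1,-3.9],"twist":0},{"gripper":100,"offset":[0.6,0.6,-2],"twist":0},{"gripper":100,"offset":[0.2,0.2,-0.7],"twist":0}]}}

```text
time_s: 13.18
tool_pos: [0.4982, 0.091, 0.2992]
eef_rot: [[-0.029, 1.0, -0.0], [0.027, 0.001, -1.0], [-0.999, -0.029, -0.027]]
contact_force: [-0.4, -0.2, -0.2]
finger_gap: 0.0854
```

```bash
python3 to.py .4955 .1204 .2 4.9
```

```text
t 13.1833 pos [0.4982 0.091  0.2992] yaw 0.03674413945995559 gap 0.08542261981860505 F [-0.3547 -0.2022 -0.1887] q6 5.177367730055112 tilt [-0.0289  0.0272 -0.9992]
offset [ 9.9978  0.0147 -2.668 ] min rows 2.5869234811769632
twist -4.863255860540045
```

{"api": "carry_out", "payload": {"commands": [{"gripper":100,"offset":[1.5,0,-1.0],"twist":-2},{"gripper":100,"offset":[2,0,-0.8],"twist":-2},{"gripper":100,"offset":[2,0,-0.4],"twist":-0.8},{"gripper":100,"offset":[2,0,0],"twist":0},{"gripper":100,"offset":[1.2,0,0],"twist":0},{"gripper":100,"offset":[0.6,0,0],"twist":0},{"gripper":100,"offset":[0.2,0,0],"twist":0}]}}

```text
time_s: 13.77
tool_pos: [0.4931, 0.1158, 0.1965]
eef_rot: [[-0.035, 0.998, 0.056], [0.026, 0.057, -0.998], [-0.999, -0.034, -0.027]]
contact_force: [0.4, -0.4, -0.1]
finger_gap: 0.0855
```

```bash
python3 to.py .4955 .1204 .149 4.9
```

```text
t 13.7667 pos [0.4931 0.1158 0.1965] yaw 3.2887670058340155 gap 0.08547570666272414 F [ 0.4272 -0.4336 -0.0948] q6 4.371342187209269 tilt [-0.0351  0.0255 -0.9991]
offset [ 4.7521  0.4303 -0.3164] min rows 1.19551046819046
twist -1.6112329941659849
```

{"api": "carry_out", "payload": {"commands": [{"gripper":100,"offset":[1.5,0.2,-0.2],"twist":-0.8},{"gripper":100,"offset":[1.5,0.2,-0.1],"twist":-0.8},{"gripper":100,"offset":[1,0,0],"twist":0},{"gripper":100,"offset":[0.5,0,0],"twist":0},{"gripper":100,"offset":[0.2,0,0],"twist":0},{"gripper":100,"offset":[0,0,0],"twist":0}]}}

```text
time_s: 14.27
tool_pos: [0.4964, 0.1182, 0.1497]
eef_rot: [[-0.032, 0.997, 0.071], [0.026, 0.072, -0.997], [-0.999, -0.03, -0.028]]
contact_force: [0.8, 0.4, -0.2]
finger_gap: 0.0855
```

```bash
python3 to.py .4955 .1204 .149 4.9;python3 - <<'E'
from h import *
crop(grab_frame("scene"),300,90,110,110,5,"pics/s8.png")
E
```

```text
t 14.2667 pos [0.4964 0.1182 0.1497] yaw 4.147240502715717 gap 0.08545823481404731 F [ 0.832   0.3577 -0.1592] q6 3.5256112777504036 tilt [-0.0323  0.0257 -0.9991]
offset [ 0.0777 -0.0687 -0.2269] min rows 0.062361498288907434
twist -0.7527594972842833
```

View pics/s8.png

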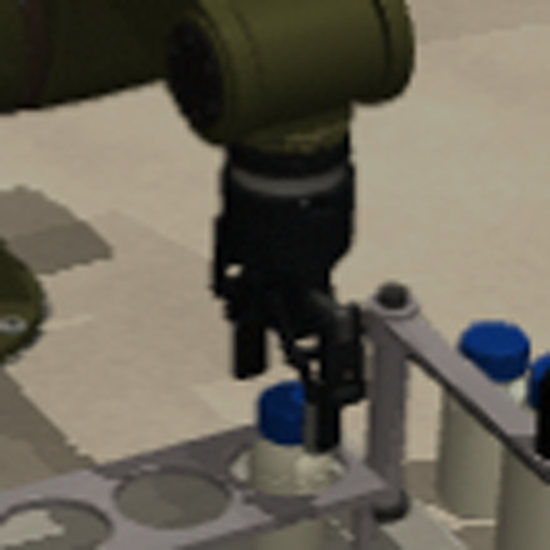

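{"api": "carry_out", "payload": {"commands": [{"gripper":25,"offset":[0,0,-0.1],"twist":0},{"gripper":25,"offset":[0,0,-0.1],"twist":0},{"gripper":25,"offset":[0,0,0],"twist":0},{"gripper":25,"offset":[0,0,0],"twist":0},{"gripper":25,"offset":[0,0,0],"twist":0},{"gripper":25,"offset":[0,0,0],"twist":0},{"gripper":25,"offset":[-0.5,0,0],"twist":0},{"gripper":25,"offset":[-1.5,0,0],"twist":0},{"gripper":25,"offset":[-2,0,0],"twist":0},{"gripper":25,"offset":[-2,0,0],"twist":0},{"gripper":25,"offset":[-2,0,0],"twist":0},{"gripper":25,"offset":[-2,0,0],"twist":0}], "squeeze": 40}}

```text
time_s: 15.32
tool_pos: [0.4981, 0.1174, 0.2531]
eef_rot: [[-0.038, 0.997, 0.07], [0.025, 0.071, -0.997], [-0.999, -0.036, -0.027]]
contact_force: [-0.4, -0.1, -1.2]
finger_gap: 0.0383
```

{"api": "carry_out", "payload": {"commands": [{"gripper":25,"offset":[-2,0,0],"twist":0},{"gripper":25,"offset":[-2,0,0],"twist":0},{"gripper":25,"offset":[-2,0,0],"twist":0},{"gripper":25,"offset":[-2,0,0],"twist":0},{"gripper":25,"offset":[-1,0,0],"twist":0},{"gripper":25,"offset":[-0.3,0,0],"twist":0},{"gripper":25,"offset":[0,0,0],"twist":0}]}}

```text
time_s: 15.9
tool_pos: [0.5013, 0.1147, 0.356]
eef_rot: [[-0.032, 0.997, 0.07], [0.025, 0.071, -0.997], [-0.999, -0.03, -0.028]]
contact_force: [-0.4, 0.1, -2.1]
finger_gap: 0.0387
```

```bash
python3 to.py .405 -.397 .33 4.9
```

```text
t 15.9 pos [0.5013 0.1147 0.356 ] yaw 4.082998135019006 gap 0.03865675301139333 F [-0.3936  0.0862 -2.0767] q6 3.9676769451143636 tilt [-0.032   0.0253 -0.9992]
offset [  1.6134 -13.161   50.4139] min rows 13.032117430343662
twist -0.8170018649809947
```

{"api": "carry_out", "payload": {"commands": [{"gripper":25,"offset":[0,-0.3,1.2],"twist":0},{"gripper":25,"offset":[0,-0.6,2.4],"twist":0},{"gripper":25,"offset":[0,-0.6,2.4],"twist":0},{"gripper":25,"offset":[0,-0.6,2.4],"twist":0},{"gripper":25,"offset":[0,-0.6,2.4],"twist":0},{"gripper":25,"offset":[0,-0.6,2.4],"twist":0},{"gripper":25,"offset":[0,-0.6,2.4],"twist":0},{"gripper":25,"offset":[0,-0.6,2.4],"twist":0},{"gripper":25,"offset":[0,-0.6,2.4],"twist":0},{"gripper":25,"offset":[0,-0.6,2.4],"twist":0},{"gripper":25,"offset":[0,-0.6,2.4],"twist":0},{"gripper":25,"offset":[0,-0.6,2.4],"twist":0}]}}

```text
time_s: 16.9
tool_pos: [0.4437, -0.179, 0.3351]
eef_rot: [[-0.054, 0.996, 0.076], [0.029, 0.077, -0.997], [-0.998, -0.052, -0.033]]
contact_force: [0.5, -1.2, -1.8]
finger_gap: 0.0388
```

```bash
python3 to.py .405 -.397 .33 4.9
```

```text
t 16.9 pos [ 0.4437 -0.179   0.3351] yaw 4.44620161547448 gap 0.03883325071935164 F [ 0.4728 -1.2494 -1.823 ] q6 -30.811842690476492 tilt [-0.0539  0.029  -0.9981]
offset [ 0.0834 -5.5106 21.4542] min rows 5.537687866087897
twist -0.4537983845255207
```

{"api": "carry_out", "payload": {"commands": [{"gripper":25,"offset":[-0.1,-0.5,2],"twist":0},{"gripper":25,"offset":[-0.1,-0.5,2],"twist":0},{"gripper":25,"offset":[-0.1,-0.5,2],"twist":0},{"gripper":25,"offset":[-0.1,-0.5,2],"twist":0},{"gripper":25,"offset":[-0.1,-0.5,2],"twist":0},{"gripper":25,"offset":[-0.1,-0.5,2],"twist":0},{"gripper":25,"offset":[-0.1,-0.5,2],"twist":0},{"gripper":25,"offset":[-0.1,-0.5,2],"twist":0},{"gripper":25,"offset":[-0.1,-0.4,1.7],"twist":0},{"gripper":25,"offset":[0,-0.2,1],"twist":0},{"gripper":25,"offset":[0,0,0],"twist":0},{"gripper":25,"offset":[0,0,0],"twist":0}]}}

```text
time_s: 17.9
tool_pos: [0.3991, -0.3847, 0.323]
eef_rot: [[-0.074, 0.995, 0.068], [0.045, 0.071, -0.996], [-0.996, -0.07, -0.05]]
contact_force: [-0.0, 1.3, -1.2]
finger_gap: 0.0384
```

```bash
python3 to.py .405 -.397 .083 4.9
```

```text
t 17.9 pos [ 0.3991 -0.3847  0.323 ] yaw 4.095729868927612 gap 0.038376207584146504 F [-0.0002  1.2826 -1.1659] q6 -51.13513609136131 tilt [-0.0736  0.045  -0.9963]
offset [23.8096  2.1849  2.4702] min rows 6.009226938599543
twist -0.8042701310723883
```

{"api": "carry_out", "payload": {"commands": [{"gripper":25,"offset":[3,0.3,0.3],"twist":0},{"gripper":25,"offset":[3,0.3,0.3],"twist":0},{"gripper":25,"offset":[3,0.3,0.3],"twist":0},{"gripper":25,"offset":[3,0.3,0.3],"twist":0},{"gripper":25,"offset":[2,0.3,0.3],"twist":0},{"gripper":25,"offset":[0,0,0],"twist":0}]}}

```text
time_s: 18.4
tool_pos: [0.4059, -0.3871, 0.1769]
eef_rot: [[-0.071, 0.995, 0.072], [0.043, 0.075, -0.996], [-0.997, -0.068, -0.049]]
contact_force: [0.3, -0.4, -1.3]
finger_gap: 0.0384
```

```bash
python3 to.py .405 -.397 .083 4.9; python3 -c "
from h import *
s=read_state();print(s['qpos'],s['joint_vel'],s['tau'])"
```

```text
t 18.4 pos [ 0.4059 -0.3871  0.1769] yaw 4.326443214130774 gap 0.03844917021013969 F [ 0.3003 -0.4111 -1.3127] q6 -50.66590082210098 tilt [-0.0714  0.0434 -0.9965]
offset [9.3229 0.4749 1.4313] min rows 2.3610249505531202
twist -0.5735567858692265
[-46.8271  23.8788  85.6622  -1.3246  75.0807 -50.6659] [ 0.9639 -2.1877 -0.0371  0.223   2.1449  0.1475] [ -0.3509 -61.7873 -36.7808  -0.0954  -0.7489   0.0046]
```

{"api": "carry_out", "payload": {"commands": [{"gripper":25,"offset":[2,0.2,0.4],"twist":0},{"gripper":25,"offset":[2,0.2,0.4],"twist":0},{"gripper":25,"offset":[2,0,0.3],"twist":0},{"gripper":25,"offset":[1.2,0,0.2],"twist":0},{"gripper":25,"offset":[0.6,0,0],"twist":0},{"gripper":25,"offset":[0.2,0,0],"twist":0},{"gripper":25,"offset":[0,0,0],"twist":0}]}}

```text
time_s: 18.98
tool_pos: [0.4081, -0.3937, 0.1002]
eef_rot: [[-0.067, 0.995, 0.077], [0.039, 0.08, -0.996], [-0.997, -0.064, -0.044]]
contact_force: [-0.3, -0.8, -0.3]
finger_gap: 0.0385
```

```bash
python3 to.py .405 -.397 .083 4.9
```

```text
t 18.9833 pos [ 0.4081 -0.3937  0.1002] yaw 4.581702463642647 gap 0.03849515232131338 F [-0.2949 -0.8001 -0.3406] q6 -51.0030391370559 tilt [-0.0672  0.0392 -0.997 ]
offset [ 1.7274 -0.22    0.3769] min rows 0.4454056697074408
twist -0.31829753635735347
```

{"api": "carry_out", "payload": {"commands": [{"gripper":25,"offset":[0.4,0,0.2],"twist":0},{"gripper":25,"offset":[0.3,0,0.1],"twist":0},{"gripper":25,"offset":[0.3,0,0],"twist":0},{"gripper":25,"offset":[0.15,0,0],"twist":0},{"gripper":25,"offset":[0.1,0,0],"twist":0},{"gripper":25,"offset":[0.1,0,0],"twist":0}]}}

```text
time_s: 19.48
tool_pos: [0.4087, -0.3974, 0.0895]
eef_rot: [[-0.063, 0.995, 0.077], [0.035, 0.08, -0.996], [-0.997, -0.06, -0.04]]
contact_force: [0.5, -0.1, -1.7]
finger_gap: 0.0381
```

```bash
python3 to.py .405 -.397 .083 4.9
```

```text
t 19.4833 pos [ 0.4087 -0.3974  0.0895] yaw 4.582881595844307 gap 0.03808819255985006 F [ 0.4816 -0.0715 -1.7124] q6 -51.174028535713305 tilt [-0.0631  0.0348 -0.9974]
offset [ 0.6765 -0.3266 -0.0441] min rows 0.18811982968707672
twist -0.3171184041556936
```

{"api": "carry_out", "payload": {"commands": [{"gripper":25,"offset":[0.2,0,0],"twist":0},{"gripper":25,"offset":[0.2,0,0],"twist":0},{"gripper":25,"offset":[0.1,0,0],"twist":0},{"gripper":25,"offset":[0.1,0,0],"twist":0},{"gripper":25,"offset":[0.1,0,0],"twist":0}]}}

```text
time_s: 19.9
tool_pos: [0.4088, -0.3992, 0.087]
eef_rot: [[-0.061, 0.995, 0.078], [0.029, 0.079, -0.996], [-0.998, -0.058, -0.034]]
contact_force: [-3.7, 1.8, 10.1]
finger_gap: 0.0382
```

```bash
python3 to.py .405 -.397 .083 4.9
```

```text
t 19.9 pos [ 0.4088 -0.3992  0.087 ] yaw 4.563185847756376 gap 0.03817615927075123 F [-3.7063  1.8469 10.1088] q6 -51.166294852410786 tilt [-0.0605  0.0294 -0.9977]
offset [ 0.4308 -0.3356 -0.2334] min rows 0.14845797189238788
twist -0.3368141522436243
```

{"api": "carry_out", "payload": {"commands": [{"gripper":25,"offset":[0.15,0,0],"twist":0},{"gripper":25,"offset":[0.1,0,0],"twist":0},{"gripper":100,"offset":[0,0,0],"twist":0},{"gripper":100,"offset":[0,0,0],"twist":0},{"gripper":100,"offset":[0,0,0],"twist":0},{"gripper":100,"offset":[0,0,0],"twist":0},{"gripper":100,"offset":[-0.5,0,0],"twist":0},{"gripper":100,"offset":[-1.5,0,0],"twist":0},{"gripper":100,"offset":[-2.5,0,0],"twist":0},{"gripper":100,"offset":[-3,0,0],"twist":0},{"gripper":100,"offset":[-3,0,0],"twist":0},{"gripper":100,"offset":[-3,0,0],"twist":0}]}}

```text
time_s: 20.9
tool_pos: [0.4153, -0.4016, 0.2212]
eef_rot: [[-0.068, 0.995, 0.077], [0.037, 0.08, -0.996], [-0.997, -0.065, -0.042]]
contact_force: [0.2, 0.3, 0.1]
finger_gap: 0.0851
```

{"api": "carry_out", "payload": {"commands": [{"gripper":100,"offset":[-3,0,0],"twist":0},{"gripper":100,"offset":[-3,0,0],"twist":0},{"gripper":100,"offset":[-3,0,0],"twist":0},{"gripper":100,"offset":[-3,0,0],"twist":0},{"gripper":100,"offset":[-2,0,0],"twist":0},{"gripper":100,"offset":[-1,0,0],"twist":0}]}}

```text
time_s: 21.4
tool_pos: [0.4251, -0.406, 0.3854]
eef_rot: [[-0.063, 0.995, 0.078], [0.032, 0.08, -0.996], [-0.998, -0.06, -0.036]]
contact_force: [0.4, 0.9, -0.2]
finger_gap: 0.0854
```

```bash
python3 to.py .47 .41 .33 4.9
cat > look.py <<'E'
from h import *
t=grab_frame("top"); s=grab_frame("scene")
bt=np.array([.004,0]); bs=np.array([.001,-.0045])
for n,im,b in(("top",t,bt),("scene",s,bs)):
  for c,st in blobs(im):
    if c[1]<120: continue
    print(n,c,st[4],"s",capfit(n,c,.104,.04)[0]+b,"m",capfit(n,c,.125,.046)[0]+b,"l",capfit(n,c,.155,.052)[0]+b,"mrack",capfit(n,c,.195,.046)[0]+b)
import sys
crop(t,160,70,330,220,2.4,"pics/%st.png"%sys.argv[1]);crop(s,150,80,320,230,2.5,"pics/%ss.png"%sys.argv[1])
E
python3 look.py a9
```

```text
t 21.4 pos [ 0.4251 -0.406   0.3854] yaw 4.584375894375367 gap 0.08541603676295632 F [ 0.4312  0.922  -0.2108] q6 -51.413573539531995 tilt [-0.0629  0.0316 -0.9975]
offset [  7.8216  11.3078 -80.7524] min rows 20.478649647518743
twist -0.31562410562463317
top [228.5731 178.9649] 171 s [0.6394 0.2888] m [0.6359 0.2845] l [0.631  0.2783] mrack [0.6244 0.2702]
top [217.6092 222.6429] 238 s [0.5107 0.316 ] m [0.509  0.3113] l [0.5068 0.3046] mrack [0.5037 0.2957]
top [448.0379 224.8182] 132 s [ 0.5143 -0.3509] m [ 0.5126 -0.346 ] l [ 0.5103 -0.339 ] mrack [ 0.5071 -0.3297]
top [179.9167 253.1667] 180 s [0.4208 0.4216] m [0.4205 0.4153] l [0.42   0.4065] mrack [0.4194 0.3947]
top [217.8111 259.1722] 180 s [0.4053 0.3113] m [0.4052 0.3067] l [0.405  0.3001] mrack [0.4049 0.2913]
top [438.9167 260.5985] 132 s [ 0.4111 -0.3237] m [ 0.4109 -0.3192] l [ 0.4107 -0.3127] mrack [ 0.4103 -0.3042]
top [466.7929 262.95  ] 140 s [ 0.4057 -0.4033] m [ 0.4056 -0.3976] l [ 0.4054 -0.3895] mrack [ 0.4052 -0.3788]
scene [429.1484 156.1328] 128 s [0.3873 0.4366] m [0.4191 0.4151] l [0.4645 0.3843] mrack [0.5254 0.3432]
scene [406.9688 162.5179] 224 s [0.399 0.347] m [0.4295 0.3254] l [0.4746 0.298 ] mrack [0.5349 0.2615]
scene [207.0417 206.9792] 144 s [ 0.4106 -0.3239] m [ 0.4418 -0.3256] l [ 0.4864 -0.3281] mrack [ 0.546  -0.3315]
scene [179.8219 211.637 ] 146 s [ 0.4046 -0.4033] m [ 0.436 -0.403] l [ 0.4808 -0.4026] mrack [ 0.5407 -0.402 ]
scene [203.122  228.9817] 164 s [ 0.5132 -0.3512] m [ 0.5417 -0.3522] l [ 0.5825 -0.3537] mrack [ 0.6371 -0.3557]
scene [  2.845  238.5504] 129 s [ 0.3477 -0.9143] m [ 0.3805 -0.9008] l [ 0.4275 -0.8813] mrack [ 0.4902 -0.8554]
```

View pics/a9t.png

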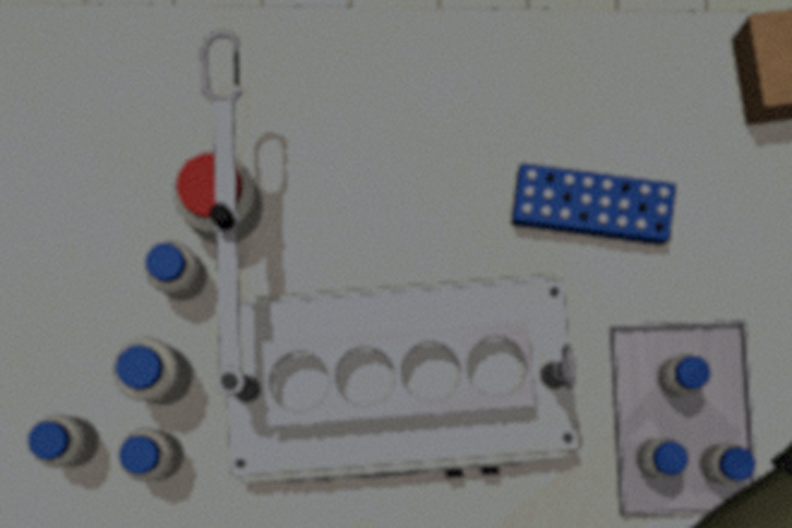

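View pics/a9s.png

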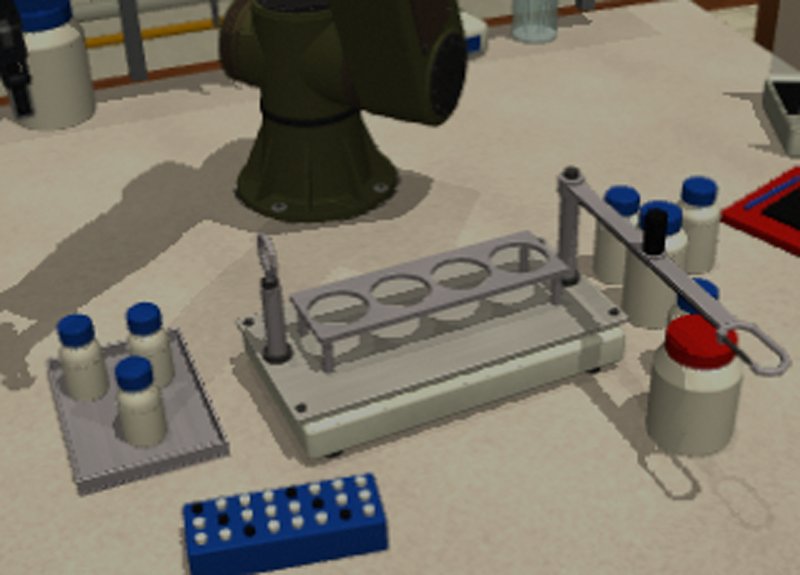

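{"api": "carry_out", "payload": {"commands": [{"gripper":100,"offset":[0,0.2,-2.4],"twist":0},{"gripper":100,"offset":[0,0.2,-2.4],"twist":0},{"gripper":100,"offset":[0,0.2,-2.4],"twist":0},{"gripper":100,"offset":[0,0.2,-2.4],"twist":0},{"gripper":100,"offset":[0,0.2,-2.4],"twist":0},{"gripper":100,"offset":[0,0.2,-2.4],"twist":0},{"gripper":100,"offset":[0,0.2,-2.4],"twist":0},{"gripper":100,"offset":[0,0.2,-2.4],"twist":0},{"gripper":100,"offset":[0,0.2,-2.4],"twist":0},{"gripper":100,"offset":[0,0.2,-2.4],"twist":0},{"gripper":100,"offset":[0,0.2,-2.4],"twist":0},{"gripper":100,"offset":[0,0.2,-2.4],"twist":0}]}}

```text
time_s: 22.5
tool_pos: [0.4225, -0.1065, 0.378]
eef_rot: [[-0.082, 0.994, 0.07], [0.045, 0.074, -0.996], [-0.996, -0.079, -0.05]]
contact_force: [0.1, 0.3, -0.3]
finger_gap: 0.0856
```

```bash
python3 to.py .42 .415 .33 4.9
```

```text
t 22.5 pos [ 0.4225 -0.1065  0.378 ] yaw 4.274784488023498 gap 0.08558864742999947 F [ 0.1238  0.3294 -0.2671] q6 -23.533631803277558 tilt [-0.082   0.0446 -0.9956]
offset [  7.1313   4.0002 -51.732 ] min rows 13.093558008167681
twist -0.6252155119765019
```

{"api": "carry_out", "payload": {"commands": [{"gripper":100,"offset":[0,0.1,-1.2],"twist":0},{"gripper":100,"offset":[0,0.1,-1.2],"twist":0},{"gripper":100,"offset":[0,0.1,-1.2],"twist":0},{"gripper":100,"offset":[0,0.1,-1.2],"twist":0},{"gripper":100,"offset":[0,0.1,-1.2],"twist":0},{"gripper":100,"offset":[0,0.1,-1.2],"twist":0},{"gripper":100,"offset":[0,0.1,-1.2],"twist":0},{"gripper":100,"offset":[0,0.1,-1.2],"twist":0},{"gripper":100,"offset":[0,0.1,-1.2],"twist":0},{"gripper":100,"offset":[0,0.1,-1.2],"twist":0},{"gripper":100,"offset":[0,0.1,-1.2],"twist":0},{"gripper":100,"offset":[0,0.1,-1.2],"twist":0}]}}

```text
time_s: 23.5
tool_pos: [0.4189, 0.0484, 0.37]
eef_rot: [[-0.103, 0.992, 0.072], [0.048, 0.077, -0.996], [-0.994, -0.099, -0.056]]
contact_force: [-0.3, -0.4, 0.2]
finger_gap: 0.0857
```

```bash
python3 to.py .42 .415 .33 4.9
```

```text
t 23.5 pos [0.4189 0.0484 0.37  ] yaw 4.429760919151728 gap 0.08565601909013978 F [-0.2934 -0.3546  0.2314] q6 -4.072511406970639 tilt [-0.1027  0.048  -0.9936]
offset [  5.7279   3.3236 -36.2825] min rows 9.220467122802551
twist -0.4702390808482724
```

{"api": "carry_out", "payload": {"commands": [{"gripper":100,"offset":[0.5,0,0],"twist":0},{"gripper":100,"offset":[0.5,0,0],"twist":0},{"gripper":100,"offset":[0.5,0,0],"twist":0},{"gripper":100,"offset":[0.5,0,0],"twist":0},{"gripper":100,"offset":[0.5,0,0],"twist":0},{"gripper":100,"offset":[0.5,0,0],"twist":0}]}}

```text
time_s: 24.0
tool_pos: [0.4142, 0.0498, 0.3339]
eef_rot: [[-0.108, 0.992, 0.072], [0.048, 0.078, -0.996], [-0.993, -0.104, -0.056]]
contact_force: [-0.8, 0.3, -0.1]
finger_gap: 0.0855
```

```bash
python3 to.py; python3 -c "
from h import *
s=read_state();print(s['qpos'],s['joint_vel'],s['tau'])"
```

```text
t 24.0 pos [0.4142 0.0498 0.3339] yaw 4.485171201020724 gap 0.08548478519363041 F [-0.7764  0.2584 -0.1054] q6 -4.1496966468622 tilt [-0.1079  0.0478 -0.993 ]
[ 0.1886 -0.4575 93.9853  2.7644 92.6622 -4.1497] [-0.136   0.4496  8.6603 -0.056  -8.7071 -0.174 ] [  0.107  -37.2673 -38.3787   0.139    0.6245  -0.0005]
```

{"api": "carry_out", "payload": {"commands": [{"gripper":100,"offset":[0,0,0],"twist":0},{"gripper":100,"offset":[0,0,0],"twist":0},{"gripper":100,"offset":[0,0,0],"twist":0},{"gripper":100,"offset":[0,0,0],"twist":0},{"gripper":100,"offset":[0,0,0],"twist":0},{"gripper":100,"offset":[0,0,0],"twist":0}]}}

```text
time_s: 24.5
tool_pos: [0.4141, 0.049, 0.3331]
eef_rot: [[-0.109, 0.992, 0.071], [0.048, 0.076, -0.996], [-0.993, -0.105, -0.056]]
contact_force: [-0.3, -0.1, -1.1]
finger_gap: 0.0851
```

```bash
python3 to.py; python3 -c "
from h import *
s=read_state();print(s['qpos'],s['joint_vel'],s['tau'])"
```

```text
t 24.5 pos [0.4141 0.049  0.3331] yaw 4.407853161339356 gap 0.08508268233159474 F [-0.2978 -0.0555 -1.0743] q6 -4.180078971695606 tilt [-0.1086  0.0479 -0.9929]
[ 0.0841 -0.4435 94.0827  2.7549 92.5956 -4.1801] [ 0.0059 -0.0852 -0.1865 -0.093   0.1088 -0.1154] [ -0.0274 -37.1225 -37.5867   0.1357   0.3091  -0.0006]
```

{"api": "carry_out", "payload": {"commands": [{"gripper":100,"offset":[-0.5,0,0],"twist":0},{"gripper":100,"offset":[-0.5,0,0],"twist":0},{"gripper":100,"offset":[-0.5,0,0],"twist":0},{"gripper":100,"offset":[-0.5,0,0],"twist":0},{"gripper":100,"offset":[-0.5,0,0],"twist":0},{"gripper":100,"offset":[-0.5,0,0],"twist":0}]}}

```text
time_s: 25.0
tool_pos: [0.4176, 0.0475, 0.3661]
eef_rot: [[-0.108, 0.992, 0.071], [0.048, 0.077, -0.996], [-0.993, -0.104, -0.056]]
contact_force: [-0.4, -0.1, -0.8]
finger_gap: 0.0848
```

```bash
python3 to.py; python3 -c "
from h import *
s=read_state();print(s['qpos'],s['joint_vel'],s['tau'])"
```

```text
t 25.0 pos [0.4176 0.0475 0.3661] yaw 4.418065374165249 gap 0.08483552087528867 F [-0.4426 -0.1387 -0.7742] q6 -4.182814032998439 tilt [-0.108   0.0478 -0.993 ]
[-0.1106 -0.5255 89.922   2.7495 96.8094 -4.1828] [-0.4401  0.1455 -8.8263  0.0049  8.4963 -0.0232] [  0.0635 -37.4637 -37.1353   0.1359   0.0027   0.0001]
```

{"api": "carry_out", "payload": {"commands": [{"gripper":100,"offset":[0,0,-1.2],"twist":0},{"gripper":100,"offset":[0,0,-1.2],"twist":0},{"gripper":100,"offset":[0,0,-1.2],"twist":0},{"gripper":100,"offset":[0,0,-1.2],"twist":0},{"gripper":100,"offset":[0,0,-1.2],"twist":0},{"gripper":100,"offset":[0,0,-1.2],"twist":0},{"gripper":100,"offset":[0,0,0],"twist":0},{"gripper":100,"offset":[0,0,0],"twist":0}]}}

```text
time_s: 25.67
tool_pos: [0.4132, 0.1217, 0.3747]
eef_rot: [[-0.104, 0.992, 0.07], [0.048, 0.075, -0.996], [-0.993, -0.1, -0.056]]
contact_force: [0.4, -0.6, -0.1]
finger_gap: 0.0854
```

{"api": "carry_out", "payload": {"commands": [{"gripper":100,"offset":[0,1.2,0],"twist":0},{"gripper":100,"offset":[0,1.2,0],"twist":0},{"gripper":100,"offset":[0,1.2,0],"twist":0},{"gripper":100,"offset":[0,1.2,0],"twist":0},{"gripper":100,"offset":[0,1.2,0],"twist":0},{"gripper":100,"offset":[0,1.2,0],"twist":0},{"gripper":100,"offset":[0,0,0],"twist":0},{"gripper":100,"offset":[0,0,0],"twist":0}]}}

```text
time_s: 26.33
tool_pos: [0.4882, 0.1224, 0.3686]
eef_rot: [[-0.103, 0.992, 0.068], [0.048, 0.073, -0.996], [-0.994, -0.099, -0.055]]
contact_force: [-0.3, -0.1, 0.3]
finger_gap: 0.0852
```

{"api": "carry_out", "payload": {"commands": [{"gripper":100,"offset":[0,-1.2,0],"twist":0},{"gripper":100,"offset":[0,-1.2,0],"twist":0},{"gripper":100,"offset":[0,-1.2,0],"twist":0},{"gripper":100,"offset":[0,-1.2,0],"twist":0},{"gripper":100,"offset":[0,-1.2,0],"twist":0},{"gripper":100,"offset":[0,-1.2,0],"twist":0},{"gripper":100,"offset":[0,0,0],"twist":0},{"gripper":100,"offset":[0,0,0],"twist":0}]}}

```text
time_s: 27.0
tool_pos: [0.4098, 0.1141, 0.3771]
eef_rot: [[-0.102, 0.993, 0.066], [0.048, 0.071, -0.996], [-0.994, -0.098, -0.055]]
contact_force: [-0.2, 0.9, -0.4]
finger_gap: 0.0853
```

{"api": "carry_out", "payload": {"commands": [{"gripper":100,"offset":[3.5,0,0],"twist":0},{"gripper":100,"offset":[3.5,0,0],"twist":0},{"gripper":100,"offset":[0,0,0],"twist":0},{"gripper":100,"offset":[0,0,0],"twist":0}]}}

```text
time_s: 27.33
tool_pos: [0.4038, 0.117, 0.3076]
eef_rot: [[-0.097, 0.993, 0.066], [0.048, 0.071, -0.996], [-0.994, -0.094, -0.055]]
contact_force: [0.4, 0.1, 0.9]
finger_gap: 0.0855
```

{"api": "carry_out", "payload": {"commands": [{"gripper":100,"offset":[-3.5,0,0],"twist":0},{"gripper":100,"offset":[-3.5,0,0],"twist":0},{"gripper":100,"offset":[0,0,0],"twist":0},{"gripper":100,"offset":[0,0,0],"twist":0}]}}

```text
time_s: 27.67
tool_pos: [0.4118, 0.113, 0.3849]
eef_rot: [[-0.097, 0.993, 0.066], [0.048, 0.071, -0.996], [-0.994, -0.094, -0.055]]
contact_force: [0.2, 0.1, -0.6]
finger_gap: 0.0853
```

{"api": "carry_out", "payload": {"commands": [{"gripper":100,"offset":[0,3.5,0],"twist":0},{"gripper":100,"offset":[0,3.5,0],"twist":0},{"gripper":100,"offset":[0,0,0],"twist":0},{"gripper":100,"offset":[0,0,0],"twist":0}]}}

```text
time_s: 28.0
tool_pos: [0.4851, 0.1178, 0.3833]
eef_rot: [[-0.091, 0.994, 0.066], [0.049, 0.071, -0.996], [-0.995, -0.087, -0.055]]
contact_force: [0.2, -0.6, 0.1]
finger_gap: 0.0851
```

{"api": "carry_out", "payload": {"commands": [{"gripper":100,"offset":[0,-3.5,0],"twist":0},{"gripper":100,"offset":[0,-3.5,0],"twist":0},{"gripper":100,"offset":[0,0,0],"twist":0},{"gripper":100,"offset":[0,0,0],"twist":0}]}}

```text
time_s: 28.33
tool_pos: [0.4133, 0.1124, 0.3879]
eef_rot: [[-0.097, 0.993, 0.065], [0.048, 0.07, -0.996], [-0.994, -0.094, -0.055]]
contact_force: [0.6, 1.1, -0.4]
finger_gap: 0.0854
```

{"api": "carry_out", "payload": {"commands": [{"gripper":100,"offset":[2.7,3.0,0],"twist":0},{"gripper":100,"offset":[2.7,3.0,0],"twist":0},{"gripper":100,"offset":[0,0,0],"twist":0},{"gripper":100,"offset":[0,0,0],"twist":0},{"gripper":100,"offset":[-0.9,-1.0,0],"twist":0},{"gripper":100,"offset":[-0.9,-1.0,0],"twist":0},{"gripper":100,"offset":[-0.9,-1.0,0],"twist":0},{"gripper":100,"offset":[-0.9,-1.0,0],"twist":0},{"gripper":100,"offset":[-0.9,-1.0,0],"twist":0},{"gripper":100,"offset":[-0.9,-1.0,0],"twist":0},{"gripper":100,"offset":[0,0,0],"twist":0}]}}

```text
time_s: 29.25
tool_pos: [0.4071, 0.1116, 0.4035]
eef_rot: [[-0.077, 0.995, 0.067], [0.051, 0.071, -0.996], [-0.996, -0.073, -0.056]]
contact_force: [0.7, -0.5, 0.8]
finger_gap: 0.0852
```

{"api": "carry_out", "payload": {"commands": [{"gripper":100,"offset":[0,0,3.5],"twist":0},{"gripper":100,"offset":[0,0,3.5],"twist":0},{"gripper":100,"offset":[0,0,0],"twist":0},{"gripper":100,"offset":[0,0,0],"twist":0}]}}

```text
time_s: 29.58
tool_pos: [0.4089, 0.0403, 0.4052]
eef_rot: [[-0.066, 0.995, 0.071], [0.051, 0.074, -0.996], [-0.997, -0.062, -0.056]]
contact_force: [0.4, 0.6, 0.6]
finger_gap: 0.0854
```

{"api": "carry_out", "payload": {"commands": [{"gripper":100,"offset":[0,0,-3.5],"twist":0},{"gripper":100,"offset":[0,0,-3.5],"twist":0},{"gripper":100,"offset":[0,0,0],"twist":0},{"gripper":100,"offset":[0,0,0],"twist":0}]}}

```text
time_s: 29.92
tool_pos: [0.4025, 0.1127, 0.4115]
eef_rot: [[-0.062, 0.996, 0.067], [0.052, 0.07, -0.996], [-0.997, -0.059, -0.056]]
contact_force: [0.2, -0.0, -0.0]
finger_gap: 0.0853
```

{"api": "carry_out", "payload": {"commands": [{"gripper":100,"offset":[2.7,3.0,0],"twist":0},{"gripper":100,"offset":[2.7,3.0,0],"twist":0},{"gripper":100,"offset":[0,0,0],"twist":0},{"gripper":100,"offset":[0,0,0],"twist":0},{"gripper":100,"offset":[-0.9,-1.0,0],"twist":0},{"gripper":100,"offset":[-0.9,-1.0,0],"twist":0},{"gripper":100,"offset":[-0.9,-1.0,0],"twist":0},{"gripper":100,"offset":[-0.9,-1.0,0],"twist":0},{"gripper":100,"offset":[-0.9,-1.0,0],"twist":0},{"gripper":100,"offset":[-0.9,-1.0,0],"twist":0},{"gripper":100,"offset":[0,0,0],"twist":0}]}}

```text
time_s: 30.83
tool_pos: [0.3934, 0.1115, 0.4259]
eef_rot: [[-0.044, 0.997, 0.071], [0.054, 0.073, -0.996], [-0.998, -0.04, -0.057]]
contact_force: [0.2, -0.7, -0.2]
finger_gap: 0.0853
```

{"api": "carry_out", "payload": {"commands": [{"gripper":100,"offset":[2.7,3.0,0],"twist":0},{"gripper":100,"offset":[2.7,3.0,0],"twist":0},{"gripper":100,"offset":[0,0,0],"twist":0},{"gripper":100,"offset":[0,0,0],"twist":0},{"gripper":100,"offset":[-0.9,-1.0,0],"twist":0},{"gripper":100,"offset":[-0.9,-1.0,0],"twist":0},{"gripper":100,"offset":[-0.9,-1.0,0],"twist":0},{"gripper":100,"offset":[-0.9,-1.0,0],"twist":0},{"gripper":100,"offset":[-0.9,-1.0,0],"twist":0},{"gripper":100,"offset":[-0.9,-1.0,0],"twist":0},{"gripper":100,"offset":[0,0,0],"twist":0}]}}

```text
time_s: 31.75
tool_pos: [0.3804, 0.1096, 0.4459]
eef_rot: [[-0.014, 0.997, 0.073], [0.059, 0.074, -0.996], [-0.998, -0.01, -0.06]]
contact_force: [-0.0, -0.6, 0.3]
finger_gap: 0.0852
```

```bash
python3 to.py .405 .307 .26 4.9
```

```text
t 31.75 pos [0.3804 0.1096 0.4459] yaw 4.218353600688985 gap 0.08516021924076801 F [-0.0355 -0.5505  0.2901] q6 5.126106744936418 tilt [-0.0139  0.0589 -0.9982]
offset [ 19.6834   4.0875 -18.3582] min rows 6.8060896777361855
twist -0.6816463993110151
```

{"api": "carry_out", "payload": {"commands": [{"gripper":100,"offset":[0.5,0.2,-0.8],"twist":0},{"gripper":100,"offset":[1.2,0.3,-1.3],"twist":0},{"gripper":100,"offset":[1.7,0.4,-1.7],"twist":0},{"gripper":100,"offset":[2,0.4,-1.9],"twist":0},{"gripper":100,"offset":[2,0.4,-1.9],"twist":0},{"gripper":100,"offset":[2,0.4,-1.9],"twist":0},{"gripper":100,"offset":[2,0.4,-1.9],"twist":0},{"gripper":100,"offset":[2,0.4,-1.9],"twist":0},{"gripper":100,"offset":[2,0.4,-1.7],"twist":0},{"gripper":100,"offset":[1.7,0.3,-1.4],"twist":0},{"gripper":100,"offset":[1,0.1,-0.7],"twist":0},{"gripper":100,"offset":[0.4,0,-0.3],"twist":0}]}}

```text
time_s: 32.75
tool_pos: [0.3991, 0.3094, 0.2662]
eef_rot: [[-0.002, 0.997, 0.072], [0.061, 0.071, -0.996], [-0.998, 0.003, -0.061]]
contact_force: [-0.3, 0.4, 0.7]
finger_gap: 0.0854
```

```bash
python3 to.py .405 .307 .16 4.9
```

```text
t 32.75 pos [0.3991 0.3094 0.2662] yaw 4.100122047502671 gap 0.08543240819858741 F [-0.2833  0.36    0.6523] q6 27.40374398559121 tilt [-0.0018  0.0607 -0.9982]
offset [10.5796  0.5477  0.9295] min rows 2.658605618446851
twist -0.7998779524973294
```

{"api": "carry_out", "payload": {"commands": [{"gripper":100,"offset":[1,0.2,0.3],"twist":-0.8},{"gripper":100,"offset":[1.8,0.2,0.3],"twist":0},{"gripper":100,"offset":[2,0.1,0.2],"twist":0},{"gripper":100,"offset":[2,0,0.1],"twist":0},{"gripper":100,"offset":[1.4,0,0],"twist":0},{"gripper":100,"offset":[0.7,0,0],"twist":0},{"gripper":100,"offset":[0.2,0,0],"twist":0},{"gripper":100,"offset":[0,0,0],"twist":0}]}}

```text
time_s: 33.42
tool_pos: [0.4063, 0.3032, 0.1729]
eef_rot: [[0.004, 0.996, 0.089], [0.063, 0.089, -0.994], [-0.998, 0.01, -0.063]]
contact_force: [-0.5, 0.3, 0.5]
finger_gap: 0.0856
```

```bash
python3 to.py .405 .307 .103 4.9; python3 look.py b1
```

```text
t 33.4167 pos [0.4063 0.3032 0.1729] yaw 5.099824680854302 gap 0.08556210048723016 F [-0.4727  0.2559  0.5162] q6 24.644637335317398 tilt [ 0.0041  0.0634 -0.998 ]
offset [ 6.999  -0.1669  0.047 ] min rows 1.7502741580370553
twist 0.19982468085430138
top [228.6199 178.9532] 171 s [0.6394 0.2887] m [0.6359 0.2844] l [0.631  0.2782] mrack [0.6244 0.2701]
top [217.5359 222.7004] 237 s [0.5105 0.3162] m [0.5089 0.3115] l [0.5066 0.3048] mrack [0.5035 0.2959]
top [448.    224.771] 131 s [ 0.5144 -0.3508] m [ 0.5128 -0.3459] l [ 0.5104 -0.3389] mrack [ 0.5072 -0.3296]
top [438.8931 260.6412] 131 s [ 0.411  -0.3237] m [ 0.4108 -0.3191] l [ 0.4106 -0.3127] mrack [ 0.4102 -0.3041]
top [466.8    262.9429] 140 s [ 0.4057 -0.4033] m [ 0.4056 -0.3977] l [ 0.4055 -0.3896] mrack [ 0.4053 -0.3789]
scene [429.1484 156.1328] 128 s [0.3873 0.4366] m [0.4191 0.4151] l [0.4645 0.3843] mrack [0.5254 0.3432]
scene [407.0133 162.4978] 225 s [0.3979 0.3447] m [0.4295 0.3255] l [0.4745 0.2982] mrack [0.5348 0.2617]
scene [207.0417 206.9792] 144 s [ 0.4106 -0.3239] m [ 0.4418 -0.3256] l [ 0.4864 -0.3281] mrack [ 0.546  -0.3315]
scene [179.8219 211.637 ] 146 s [ 0.4046 -0.4033] m [ 0.436 -0.403] l [ 0.4808 -0.4026] mrack [ 0.5407 -0.402 ]
scene [203.1212 228.9394] 165 s [ 0.513  -0.3511] m [ 0.5415 -0.3522] l [ 0.5823 -0.3537] mrack [ 0.6369 -0.3557]
scene [  2.845  238.5504] 129 s [ 0.3477 -0.9143] m [ 0.3805 -0.9008] l [ 0.4275 -0.8813] mrack [ 0.4902 -0.8554]
```

View pics/b1s.png

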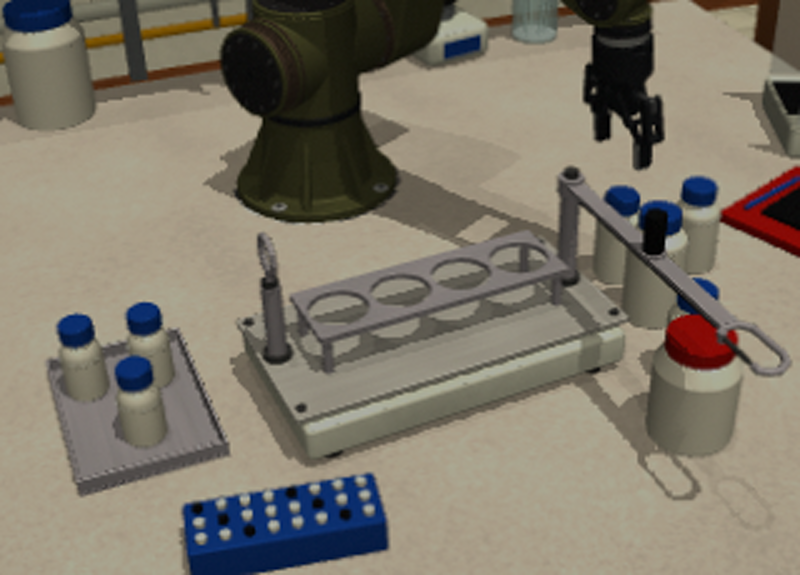

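{"api": "carry_out", "payload": {"commands": [{"gripper":78,"offset":[0.5,0,0],"twist":0.2},{"gripper":78,"offset":[1.2,-0.2,0],"twist":0},{"gripper":78,"offset":[1.6,0,0],"twist":0},{"gripper":78,"offset":[1.6,0,0],"twist":0},{"gripper":78,"offset":[1.1,0,0],"twist":0},{"gripper":78,"offset":[0.5,0,0],"twist":0},{"gripper":78,"offset":[0.2,0,0],"twist":0},{"gripper":78,"offset":[0,0,0],"twist":0}]}}

```text
time_s: 34.18
tool_pos: [0.4076, 0.3093, 0.1089]
eef_rot: [[0.015, 0.996, 0.086], [0.07, 0.085, -0.994], [-0.997, 0.021, -0.068]]
contact_force: [-0.4, 0.3, 0.1]
finger_gap: 0.0664
```

```bash
python3 to.py .405 .308 .103 4.9
```

```text
t 34.1833 pos [0.4076 0.3093 0.1089] yaw 4.857758056600975 gap 0.0664042223383564 F [-0.3826  0.3112  0.0596] q6 24.81419019192406 tilt [ 0.0147  0.0699 -0.9974]
offset [ 0.5746 -0.281   0.1515] min rows 0.16432285161766688
twist -0.04224194339902532
```

{"api": "carry_out", "payload": {"commands": [{"gripper":78,"offset":[0.3,-0.15,0.1],"twist":0},{"gripper":78,"offset":[0.2,-0.1,0.1],"twist":0},{"gripper":78,"offset":[0,0,0],"twist":0},{"gripper":30,"offset":[0,0,0],"twist":0},{"gripper":30,"offset":[0,0,0],"twist":0},{"gripper":30,"offset":[0,0,0],"twist":0},{"gripper":30,"offset":[0,0,0],"twist":0},{"gripper":30,"offset":[0,0,0],"twist":0},{"gripper":30,"offset":[0,0,0],"twist":0}], "squeeze": 50}}

```text
time_s: 34.93
tool_pos: [0.4059, 0.3077, 0.106]
eef_rot: [[0.018, 0.996, 0.086], [0.072, 0.085, -0.994], [-0.997, 0.024, -0.07]]
contact_force: [-0.4, -0.3, 0.0]
finger_gap: 0.0444
```

```bash
python3 to.py .405 .308 .103 4.9; python3 look.py b2 | head -0
```

```text
t 34.9333 pos [0.4059 0.3077 0.106 ] yaw 4.8530913613889775 gap 0.04437903709819763 F [-0.4171 -0.3236  0.0178] q6 24.698448219226005 tilt [ 0.0178  0.0719 -0.9973]
offset [ 0.2969 -0.0946 -0.0119] min rows 0.07797230787864393
twist -0.0469086386110229Exception ignored on flushing sys.stdout:
BrokenPipeError: [Errno 32] Broken pipe
```

View pics/b2s.png

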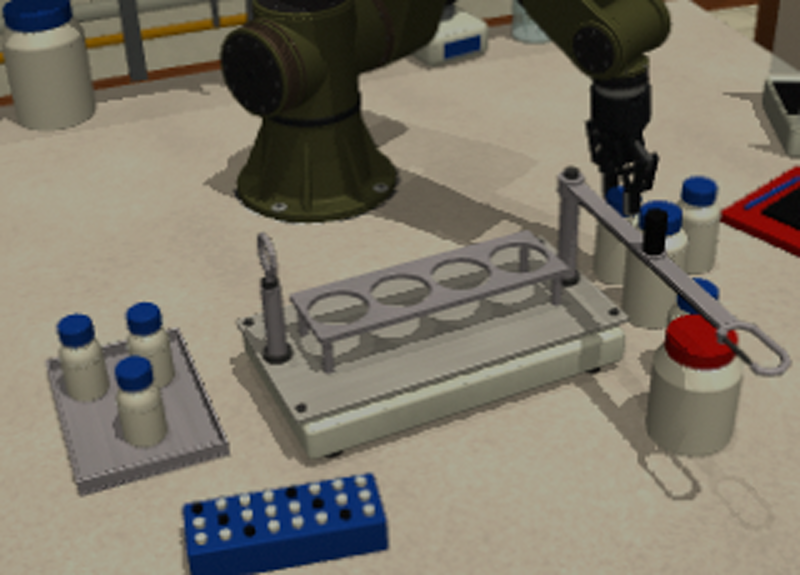

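{"api": "carry_out", "payload": {"commands": [{"gripper":30,"offset":[-0.4,0,0],"twist":0},{"gripper":30,"offset":[-1,0,0],"twist":0},{"gripper":30,"offset":[-1.5,0,0],"twist":0},{"gripper":30,"offset":[-1.8,0,0],"twist":0},{"gripper":30,"offset":[-1.8,0,0],"twist":0},{"gripper":30,"offset":[-1.8,0,0],"twist":0},{"gripper":30,"offset":[-1.8,0,0],"twist":0},{"gripper":30,"offset":[-1.8,0,0],"twist":0},{"gripper":30,"offset":[-1.8,0,0],"twist":0},{"gripper":30,"offset":[-1.2,0,0],"twist":0},{"gripper":30,"offset":[-0.6,0,0],"twist":0},{"gripper":30,"offset":[-0.2,0,0],"twist":0}]}}

```text
time_s: 36.03
tool_pos: [0.4012, 0.2943, 0.2761]
eef_rot: [[0.017, 0.996, 0.086], [0.071, 0.084, -0.994], [-0.997, 0.023, -0.069]]
contact_force: [-0.0, 0.2, -3.2]
finger_gap: 0.0442
```

```bash
python3 to.py .41 -.03 .28 4.9
```

```text
t 36.0333 pos [0.4012 0.2943 0.2761] yaw 4.846101695242806 gap 0.04423725124886405 F [-0.0251  0.2305 -3.18  ] q6 25.036789607331265 tilt [ 0.0171  0.0706 -0.9974]
offset [-2.6622 -1.8575 32.2803] min rows 8.110767830411056
twist -0.05389830475719393
```

{"api": "carry_out", "payload": {"commands": [{"gripper":30,"offset":[0,0,0.5],"twist":0},{"gripper":30,"offset":[-0.1,-0.1,1],"twist":0},{"gripper":30,"offset":[-0.15,-0.1,1.5],"twist":0},{"gripper":30,"offset":[-0.15,-0.1,1.8],"twist":0},{"gripper":30,"offset":[-0.15,-0.1,1.8],"twist":0},{"gripper":30,"offset":[-0.15,-0.1,1.8],"twist":0},{"gripper":30,"offset":[-0.15,-0.1,1.8],"twist":0},{"gripper":30,"offset":[-0.15,-0.1,1.8],"twist":0},{"gripper":30,"offset":[-0.15,-0.1,1.8],"twist":0},{"gripper":30,"offset":[-0.15,-0.1,1.8],"twist":0},{"gripper":30,"offset":[-0.15,-0.1,1.8],"twist":0},{"gripper":30,"offset":[-0.15,-0.1,1.8],"twist":0}]}}

```text
time_s: 37.03
tool_pos: [0.4012, 0.0875, 0.2698]
eef_rot: [[0.002, 0.996, 0.088], [0.066, 0.088, -0.994], [-0.998, 0.008, -0.065]]
contact_force: [-0.2, -0.0, -3.8]
finger_gap: 0.0442
```

{"api": "carry_out", "payload": {"commands": [{"gripper":30,"offset":[-0.15,-0.1,1.8],"twist":0},{"gripper":30,"offset":[-0.15,-0.1,1.8],"twist":0},{"gripper":30,"offset":[-0.15,-0.1,1.8],"twist":0},{"gripper":30,"offset":[-0.1,-0.1,1.5],"twist":0},{"gripper":30,"offset":[0,0,1],"twist":0},{"gripper":30,"offset":[0,0,0.5],"twist":0},{"gripper":30,"offset":[0,0,0.2],"twist":0},{"gripper":30,"offset":[0,0,0],"twist":0}]}}

```text
time_s: 37.7
tool_pos: [0.3994, -0.0095, 0.2637]
eef_rot: [[-0.008, 0.997, 0.082], [0.066, 0.082, -0.994], [-0.998, -0.002, -0.066]]
contact_force: [1.4, -0.7, -3.1]
finger_gap: 0.0441
```

```bash
python3 to.py .5073 -.0349 .275 4.9
```

```text
t 37.7 pos [ 0.3994 -0.0095  0.2637] yaw 4.706876225334104 gap 0.04405475810326863 F [ 1.4255 -0.7039 -3.0804] q6 -14.3410265454905 tilt [-0.0077  0.0656 -0.9978]
offset [-1.3778 10.542   3.3323] min rows 2.7854041337281736
twist -0.1931237746658967
```

{"api": "carry_out", "payload": {"commands": [{"gripper":30,"offset":[-0.2,1.8,0.5],"twist":0},{"gripper":30,"offset":[-0.3,2,0.6],"twist":0},{"gripper":30,"offset":[-0.3,2,0.6],"twist":0},{"gripper":30,"offset":[-0.3,2,0.6],"twist":0},{"gripper":30,"offset":[-0.1,1.5,0.5],"twist":0},{"gripper":30,"offset":[0,0,0],"twist":0},{"gripper":30,"offset":[0,0,0],"twist":0}]}}

```text
time_s: 38.28
tool_pos: [0.4973, -0.0277, 0.2719]
eef_rot: [[-0.011, 0.996, 0.085], [0.067, 0.086, -0.994], [-0.998, -0.005, -0.068]]
contact_force: [-0.6, 0.4, -3.9]
finger_gap: 0.0442
```

```bash
python3 to.py .5073 -.0349 .24 4.9
```

```text
t 38.2833 pos [ 0.4973 -0.0277  0.2719] yaw 4.932355050178994 gap 0.044175195114268415 F [-0.5626  0.4135 -3.9271] q6 -14.796653785826164 tilt [-0.0109  0.0668 -0.9977]
offset [3.1247 0.9529 1.0185] min rows 0.8554659267964599
twist 0.032355050178993316
```

{"api": "carry_out", "payload": {"commands": [{"gripper":30,"offset":[1.5,0.6,0.4],"twist":0},{"gripper":30,"offset":[1,0.5,0.3],"twist":0},{"gripper":30,"offset":[0.2,0.1,0.1],"twist":0},{"gripper":30,"offset":[0,0,0],"twist":0},{"gripper":30,"offset":[0,0,0],"twist":0}]}}

```text
time_s: 38.7
tool_pos: [0.5083, -0.031, 0.2432]
eef_rot: [[-0.012, 0.996, 0.088], [0.067, 0.088, -0.994], [-0.998, -0.006, -0.068]]
contact_force: [-0.3, -0.2, -3.1]
finger_gap: 0.0443
```

```bash
python3 to.py .5104 -.0335 .232 4.9; python3 -c "
from h import *
crop(grab_frame('scene'),260,80,130,130,4.5,'pics/c1.png')"
```

```text
t 38.7 pos [ 0.5083 -0.031   0.2432] yaw 5.059128472669781 gap 0.04427259380407046 F [-0.331  -0.1902 -3.1337] q6 -15.315347984671227 tilt [-0.0124  0.0674 -0.9977]
offset [1.0927 0.1922 0.3469] min rows 0.29061161505813454
twist 0.15912847266978059
```

View pics/c1.png

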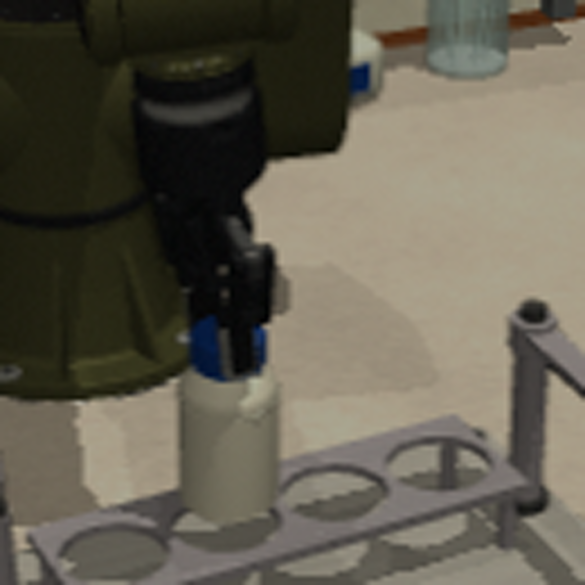

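{"api": "carry_out", "payload": {"commands": [{"gripper":30,"offset":[0.4,0.1,0.2],"twist":0},{"gripper":30,"offset":[0.4,0.1,0.2],"twist":0},{"gripper":30,"offset":[0.3,0,0],"twist":0},{"gripper":30,"offset":[0.3,0,0],"twist":0},{"gripper":30,"offset":[0.3,0,0],"twist":0}]}}

```text
time_s: 39.17
tool_pos: [0.5107, -0.0339, 0.2266]
eef_rot: [[-0.009, 0.996, 0.088], [0.067, 0.088, -0.994], [-0.998, -0.003, -0.067]]
contact_force: [-0.2, 0.1, -2.9]
finger_gap: 0.0437
```

```bash
python3 to.py .5104 -.0335 .2 4.9
```

```text
t 39.1667 pos [ 0.5107 -0.0339  0.2266] yaw 5.056703555421656 gap 0.04371547237166401 F [-0.2289  0.0649 -2.9368] q6 -15.742221346935402 tilt [-0.0088  0.0668 -0.9977]
offset [ 2.6617 -0.0237  0.1367] min rows 0.6663377696397061
twist 0.1567035554216556
```

{"api": "carry_out", "payload": {"commands": [{"gripper":30,"offset":[0.4,0,0.03],"twist":0},{"gripper":30,"offset":[0.5,0,0.03],"twist":0},{"gripper":30,"offset":[0.6,0,0.04],"twist":0},{"gripper":30,"offset":[0.6,0,0.04],"twist":0}]}}

```text
time_s: 39.5
tool_pos: [0.5107, -0.0338, 0.2039]
eef_rot: [[-0.008, 0.996, 0.088], [0.067, 0.088, -0.994], [-0.998, -0.002, -0.067]]
contact_force: [0.7, -0.6, -3.1]
finger_gap: 0.0446
```

```bash
python3 to.py .5095 -.0335 .176 4.9
```

```text
t 39.5 pos [ 0.5107 -0.0338  0.2039] yaw 5.059730708843342 gap 0.044560816644126144 F [ 0.665  -0.5597 -3.0953] q6 -15.940184261201596 tilt [-0.0081  0.0667 -0.9977]
offset [ 2.7891 -0.1152  0.1463] min rows 0.6988258820350804
twist 0.15973070884334195
```

No contact with the rim: it is in the hole. Continue to the floor.

{"api": "carry_out", "payload": {"commands": [{"gripper":30,"offset":[0.6,0,0.04],"twist":0},{"gripper":30,"offset":[0.6,0,0.04],"twist":0},{"gripper":30,"offset":[0.4,0,0.03],"twist":0},{"gripper":30,"offset":[0.3,0,0.02],"twist":0},{"gripper":30,"offset":[0.2,0,0],"twist":0}]}}

```text
time_s: 39.92
tool_pos: [0.5101, -0.0336, 0.1789]
eef_rot: [[-0.01, 0.996, 0.088], [0.067, 0.088, -0.994], [-0.998, -0.005, -0.068]]
contact_force: [0.0, 0.2, -2.4]
finger_gap: 0.0443
```

```bash
python3 to.py .5095 -.0335 .176 4.9
```

```text
t 39.9167 pos [ 0.5101 -0.0336  0.1789] yaw 5.0585791846843176 gap 0.04428800440431028 F [ 0.0455  0.2131 -2.433 ] q6 -16.14326481154309 tilt [-0.0105  0.0671 -0.9977]
offset [ 0.2943 -0.0578  0.0052] min rows 0.07499507638973514
twist 0.1585791846843172
```

{"api": "carry_out", "payload": {"commands": [{"gripper":30,"offset":[0.15,0,0],"twist":0},{"gripper":30,"offset":[0.15,0,0],"twist":0},{"gripper":30,"offset":[0.1,0,0],"twist":0}]}}

```text
time_s: 40.17
tool_pos: [0.5104, -0.0335, 0.1766]
eef_rot: [[-0.009, 0.996, 0.088], [0.067, 0.088, -0.994], [-0.998, -0.003, -0.067]]
contact_force: [-7.5, -0.6, 11.1]
finger_gap: 0.0442
```

```bash
python3 to.py .5095 -.0335 .176 4.9
```

```text
t 40.1667 pos [ 0.5104 -0.0335  0.1766] yaw 5.064769643320749 gap 0.044214507425434105 F [-7.473  -0.6461 11.1366] q6 -16.14951213866427 tilt [-0.009   0.0666 -0.9977]
offset [ 0.0612 -0.0914 -0.0025] min rows 0.027506518557603808
twist 0.1647696433207484
```

{"api": "carry_out", "payload": {"commands": [{"gripper":100,"offset":[0,0,0],"twist":0},{"gripper":100,"offset":[0,0,0],"twist":0},{"gripper":100,"offset":[0,0,0],"twist":0},{"gripper":100,"offset":[0,0,0],"twist":0},{"gripper":100,"offset":[0,0,0],"twist":0},{"gripper":100,"offset":[-0.6,0,0],"twist":0},{"gripper":100,"offset":[-1.2,0,0],"twist":0},{"gripper":100,"offset":[-1.8,0,0],"twist":0},{"gripper":100,"offset":[-1.8,0,0],"twist":0},{"gripper":100,"offset":[-1.8,0,0],"twist":0},{"gripper":100,"offset":[-1.0,0,0],"twist":0},{"gripper":100,"offset":[-0.3,0,0],"twist":0}]}}

```text
time_s: 41.17
tool_pos: [0.5114, -0.0394, 0.2678]
eef_rot: [[-0.007, 0.996, 0.088], [0.066, 0.088, -0.994], [-0.998, -0.001, -0.067]]
contact_force: [-0.6, -0.2, -0.2]
finger_gap: 0.0854
```

```bash
python3 to.py .42 .411 .24 4.9; python3 look.py c2
```

```text
t 41.1667 pos [ 0.5114 -0.0394  0.2678] yaw 5.071582669115243 gap 0.08535985863190565 F [-0.6103 -0.1771 -0.2455] q6 -16.00337820642708 tilt [-0.0067  0.0664 -0.9978]
offset [  5.8297  -5.122  -45.3858] min rows 11.511104693410475
twist 0.17158266911524223
top [228.6 179. ] 170 s [0.6393 0.2887] m [0.6358 0.2844] l [0.6309 0.2783] mrack [0.6243 0.2701]
top [217.5191 222.6596] 235 s [0.5106 0.3163] m [0.509  0.3116] l [0.5067 0.3048] mrack [0.5036 0.2959]
top [447.9621 224.8788] 132 s [ 0.5141 -0.3507] m [ 0.5125 -0.3458] l [ 0.5101 -0.3388] mrack [ 0.5069 -0.3295]
top [335.7681 225.8551] 69 s [ 0.5063 -0.0269] m [ 0.5047 -0.0267] l [ 0.5025 -0.0263] mrack [ 0.4996 -0.0259]
top [179.9326 253.0618] 178 s [0.4211 0.4215] m [0.4208 0.4153] l [0.4203 0.4064] mrack [0.4197 0.3947]
top [438.8939 260.5909] 132 s [ 0.4111 -0.3237] m [ 0.411  -0.3191] l [ 0.4107 -0.3127] mrack [ 0.4104 -0.3042]
top [466.844  262.9574] 141 s [ 0.4057 -0.4034] m [ 0.4056 -0.3978] l [ 0.4054 -0.3897] mrack [ 0.4052 -0.379 ]
scene [429.1484 156.1328] 128 s [0.3873 0.4366] m [0.4191 0.4151] l [0.4645 0.3843] mrack [0.5254 0.3432]
scene [415.6792 165.6038] 106 s [0.4267 0.3615] m [0.4575 0.342 ] l [0.5015 0.314 ] mrack [0.5603 0.2766]
scene [309.2406 177.3797] 187 s [0.3665 0.0098] m [ 0.3989 -0.0006] l [ 0.4451 -0.0155] mrack [ 0.5069 -0.0355]
scene [207.0417 206.9792] 144 s [ 0.4106 -0.3239] m [ 0.4418 -0.3256] l [ 0.4864 -0.3281] mrack [ 0.546  -0.3315]
scene [179.8552 211.6   ] 145 s [ 0.4045 -0.4032] m [ 0.4358 -0.4029] l [ 0.4806 -0.4025] mrack [ 0.5406 -0.4019]
scene [203.1265 228.8976] 166 s [ 0.5128 -0.3511] m [ 0.5413 -0.3521] l [ 0.5821 -0.3536] mrack [ 0.6367 -0.3557]
scene [  2.845  238.5504] 129 s [ 0.3477 -0.9143] m [ 0.3805 -0.9008] l [ 0.4275 -0.8813] mrack [ 0.4902 -0.8554]
```

View pics/c2s.png

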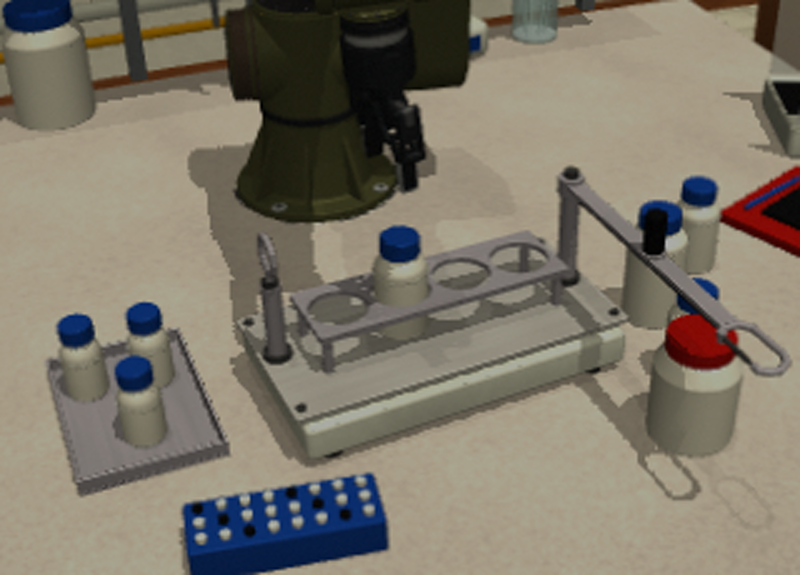

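{"api": "carry_out", "payload": {"commands": [{"gripper":100,"offset":[0,-0.1,-0.6],"twist":0},{"gripper":100,"offset":[0,-0.2,-1.2],"twist":0},{"gripper":100,"offset":[0,-0.2,-1.8],"twist":0},{"gripper":100,"offset":[0,-0.2,-2],"twist":0},{"gripper":100,"offset":[0,-0.2,-2],"twist":0},{"gripper":100,"offset":[0,-0.2,-2],"twist":0},{"gripper":100,"offset":[0,-0.2,-2],"twist":0},{"gripper":100,"offset":[0,-0.2,-2],"twist":0},{"gripper":100,"offset":[0,-0.2,-2],"twist":0},{"gripper":100,"offset":[0,-0.2,-2],"twist":0},{"gripper":100,"offset":[0,-0.2,-2],"twist":0},{"gripper":100,"offset":[0,-0.2,-2],"twist":0}]}}

```text
time_s: 42.27
tool_pos: [0.4599, 0.1889, 0.2713]
eef_rot: [[-0.026, 0.996, 0.085], [0.067, 0.086, -0.994], [-0.997, -0.02, -0.069]]
contact_force: [0.7, -0.1, 0.0]
finger_gap: 0.0855
```

{"api": "carry_out", "payload": {"commands": [{"gripper":100,"offset":[0.1,-0.2,-2],"twist":0},{"gripper":100,"offset":[0.1,-0.2,-2],"twist":0},{"gripper":100,"offset":[0.1,-0.2,-2],"twist":0},{"gripper":100,"offset":[0.1,-0.2,-2],"twist":0},{"gripper":100,"offset":[0.1,-0.2,-2],"twist":0},{"gripper":100,"offset":[0.1,-0.2,-2],"twist":0},{"gripper":100,"offset":[0.1,-0.2,-2],"twist":0},{"gripper":100,"offset":[0.1,-0.2,-2],"twist":0},{"gripper":100,"offset":[0.1,-0.2,-2],"twist":0},{"gripper":100,"offset":[0,-0.1,-1.4],"twist":0},{"gripper":100,"offset":[0,-0.1,-0.8],"twist":0},{"gripper":100,"offset":[0,0,-0.3],"twist":0}]}}

```text
time_s: 43.27
tool_pos: [0.4046, 0.4115, 0.2666]
eef_rot: [[-0.042, 0.995, 0.093], [0.059, 0.095, -0.994], [-0.997, -0.037, -0.063]]
contact_force: [0.1, 0.3, -0.1]
finger_gap: 0.0852
```

```bash
python3 to.py .4205 .411 .18 4.9
```

```text
t 43.2667 pos [0.4046 0.4115 0.2666] yaw 5.474599485090812 gap 0.08518839427616882 F [ 0.1479  0.3143 -0.0566] q6 33.988994203268504 tilt [-0.0423  0.0592 -0.9973]
offset [8.5625 1.8906 0.7461] min rows 2.2001102208921965
twist 0.574599485090812
```

{"api": "carry_out", "payload": {"commands": [{"gripper":100,"offset":[2.5,3.0,0],"twist":0.6},{"gripper":100,"offset":[2.5,3.0,0],"twist":0},{"gripper":100,"offset":[0,0,0],"twist":0},{"gripper":100,"offset":[0,0,0],"twist":0},{"gripper":100,"offset":[0,-1,0],"twist":0},{"gripper":100,"offset":[0,-1,0],"twist":0},{"gripper":100,"offset":[0,-1,0],"twist":0},{"gripper":100,"offset":[0,-0.6,0],"twist":0},{"gripper":100,"offset":[0,-0.3,0],"twist":0},{"gripper":100,"offset":[0,0,0],"twist":0}]}}

```text
time_s: 44.1
tool_pos: [0.4199, 0.4158, 0.215]
eef_rot: [[-0.043, 0.996, 0.083], [0.059, 0.085, -0.995], [-0.997, -0.038, -0.063]]
contact_force: [1.1, 0.7, 0.0]
finger_gap: 0.0854
```

```bash
python3 to.py .4205 .411 .15 4.9
```

```text
t 44.1 pos [0.4199 0.4158 0.215 ] yaw 4.885553180464663 gap 0.08541641307493658 F [1.1146 0.7393 0.0288] q6 33.50740108383088 tilt [-0.0431  0.0591 -0.9973]
offset [6.4563 0.2713 0.8862] min rows 1.6306302520006455
twist -0.014446819535337774
```

{"api": "carry_out", "payload": {"commands": [{"gripper":100,"offset":[2.2,2.2,-2.2],"twist":0},{"gripper":100,"offset":[2.2,2.2,-2.2],"twist":0},{"gripper":100,"offset":[0,0,0],"twist":0},{"gripper":100,"offset":[0,0,0],"twist":0},{"gripper":100,"offset":[-0.7,-0.7,0.8],"twist":0},{"gripper":100,"offset":[-0.7,-0.7,0.8],"twist":0},{"gripper":100,"offset":[-0.7,-0.7,0.8],"twist":0},{"gripper":100,"offset":[-0.7,-0.7,0.8],"twist":0},{"gripper":100,"offset":[-0.7,-0.7,0.8],"twist":0},{"gripper":100,"offset":[-0.7,-0.7,0.8],"twist":0},{"gripper":100,"offset":[0,0,0],"twist":0}]}}

```text
time_s: 45.02
tool_pos: [0.4218, 0.4091, 0.2188]
eef_rot: [[-0.037, 0.996, 0.082], [0.063, 0.084, -0.994], [-0.997, -0.032, -0.066]]
contact_force: [-0.2, 0.1, 0.2]
finger_gap: 0.0856
```

```bash
python3 to.py .4205 .411 .15 4.9
```

```text
t 45.0167 pos [0.4218 0.4091 0.2188] yaw 4.825276729144017 gap 0.08555483793560364 F [-0.2111  0.1181  0.2245] q6 32.947430282030936 tilt [-0.037   0.0634 -0.9973]
offset [6.8776 0.1026 0.2509] min rows 1.7207411665535026
twist -0.07472327085598351
```

{"api": "carry_out", "payload": {"commands": [{"gripper":100,"offset":[0.5,0,0],"twist":-6},{"gripper":100,"offset":[1,0,0],"twist":-7},{"gripper":100,"offset":[1.5,0,0],"twist":-7},{"gripper":100,"offset":[1.5,0,0],"twist":-5},{"gripper":100,"offset":[1,0,0],"twist":0},{"gripper":100,"offset":[0.5,0,0],"twist":0},{"gripper":100,"offset":[0.2,0,0],"twist":0},{"gripper":100,"offset":[0,0,0],"twist":0}]}}

```text
time_s: 45.68
tool_pos: [0.4214, 0.4135, 0.1606]
eef_rot: [[-0.028, 0.864, 0.503], [0.071, 0.504, -0.861], [-0.997, 0.011, -0.075]]
contact_force: [-0.4, 0.2, -0.5]
finger_gap: 0.0857
```

```bash
python3 to.py .42 .416 .106 30;  python3 -c "
from h import *
crop(grab_frame('scene'),370,90,100,110,5,'pics/d1.png')"
```

```text
t 45.6833 pos [0.4214 0.4135 0.1606] yaw 30.247266532333985 gap 0.08565400956207406 F [-0.4186  0.2361 -0.5284] q6 7.237429435536792 tilt [-0.0279  0.0706 -0.9971]
offset [ 5.4679 -0.056   0.1305] min rows 1.3674252392320447
twist 0.24726653233398466
```

View pics/d1.png

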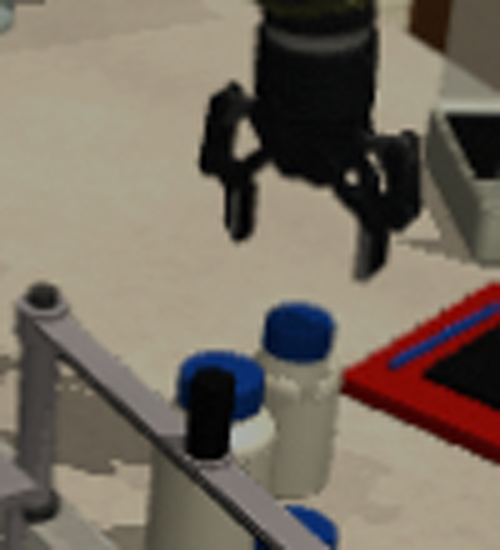

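{"api": "carry_out", "payload": {"commands": [{"gripper":90,"offset":[0.6,0,0.1],"twist":0},{"gripper":90,"offset":[1.2,0,0.1],"twist":0},{"gripper":90,"offset":[1.4,0,0],"twist":0},{"gripper":90,"offset":[1,0,0],"twist":0},{"gripper":90,"offset":[0.5,0,0],"twist":0},{"gripper":90,"offset":[0.2,0,0],"twist":0},{"gripper":90,"offset":[0,0,0],"twist":0}]}}

```text
time_s: 46.32
tool_pos: [0.4219, 0.4158, 0.1091]
eef_rot: [[-0.025, 0.866, 0.5], [0.073, 0.5, -0.863], [-0.997, 0.015, -0.076]]
contact_force: [0.1, -0.8, 0.2]
finger_gap: 0.0769
```

```bash
python3 to.py .42 .416 .106 30
```

```text
t 46.3167 pos [0.4219 0.4158 0.1091] yaw 29.998529899732382 gap 0.07688475326379682 F [ 0.0563 -0.7943  0.1613] q6 7.091601034621391 tilt [-0.0252  0.0727 -0.997 ]
offset [ 0.3172 -0.1584 -0.0938] min rows 0.09167894667681215
twist -0.0014701002676176245
```

{"api": "carry_out", "payload": {"commands": [{"gripper":90,"offset":[0.2,-0.15,-0.1],"twist":0},{"gripper":90,"offset":[0.1,0,0],"twist":0},{"gripper":30,"offset":[0,0,0],"twist":0},{"gripper":30,"offset":[0,0,0],"twist":0},{"gripper":30,"offset":[0,0,0],"twist":0},{"gripper":30,"offset":[0,0,0],"twist":0},{"gripper":30,"offset":[0,0,0],"twist":0},{"gripper":30,"offset":[0,0,0],"twist":0},{"gripper":30,"offset":[0,0,0],"twist":0}]}}

```text
time_s: 47.07
tool_pos: [0.4203, 0.4165, 0.1078]
eef_rot: [[-0.023, 0.866, 0.499], [0.074, 0.5, -0.863], [-0.997, 0.017, -0.076]]
contact_force: [-0.0, 0.4, -1.9]
finger_gap: 0.0442
```

```bash
python3 to.py .42 .416 .106 30
```

```text
t 47.0667 pos [0.4203 0.4165 0.1078] yaw 29.98741550948599 gap 0.04419344869737209 F [-0.0222  0.4215 -1.8846] q6 7.222867411382859 tilt [-0.0235  0.0741 -0.997 ]
offset [ 0.1732 -0.0522  0.0377] min rows 0.0461926064195511
twist -0.01258449051400845
```

{"api": "carry_out", "payload": {"commands": [{"gripper":30,"offset":[-0.4,0,0],"twist":0},{"gripper":30,"offset":[-1,0,0],"twist":0},{"gripper":30,"offset":[-1.5,0,0],"twist":0},{"gripper":30,"offset":[-1.8,0,0],"twist":0},{"gripper":30,"offset":[-1.8,0,0],"twist":0},{"gripper":30,"offset":[-1.8,0,0],"twist":0},{"gripper":30,"offset":[-1.8,0,0],"twist":0},{"gripper":30,"offset":[-1.8,0,0],"twist":0},{"gripper":30,"offset":[-1.8,0,0],"twist":0},{"gripper":30,"offset":[-1.4,0,0],"twist":0},{"gripper":30,"offset":[-0.7,0,0],"twist":0},{"gripper":30,"offset":[-0.2,0,0],"twist":0}]}}

```text
time_s: 48.07
tool_pos: [0.4235, 0.4026, 0.2822]
eef_rot: [[-0.022, 0.866, 0.499], [0.075, 0.5, -0.863], [-0.997, 0.018, -0.076]]
contact_force: [0.2, -0.7, -1.4]
finger_gap: 0.0444
```

```bash
python3 to.py .41 .05 .28 30
```

```text
t 48.0667 pos [0.4235 0.4026 0.2822] yaw 29.977033607876432 gap 0.04441981370003482 F [ 0.2023 -0.7229 -1.3524] q6 7.624397785123254 tilt [-0.022   0.0745 -0.997 ]
offset [ -2.3774 -18.788   29.7778] min rows 8.822415648816985
twist -0.022966392123567658
```

{"api": "carry_out", "payload": {"commands": [{"gripper":30,"offset":[0,-0.3,0.5],"twist":0},{"gripper":30,"offset":[-0.1,-0.6,1],"twist":0},{"gripper":30,"offset":[-0.1,-0.9,1.4],"twist":0},{"gripper":30,"offset":[-0.15,-1,1.6],"twist":0},{"gripper":30,"offset":[-0.15,-1,1.6],"twist":0},{"gripper":30,"offset":[-0.15,-1,1.6],"twist":0},{"gripper":30,"offset":[-0.15,-1,1.6],"twist":0},{"gripper":30,"offset":[-0.15,-1,1.6],"twist":0},{"gripper":30,"offset":[-0.15,-1,1.6],"twist":0},{"gripper":30,"offset":[-0.15,-1,1.6],"twist":0},{"gripper":30,"offset":[-0.15,-1,1.6],"twist":0},{"gripper":30,"offset":[-0.15,-1,1.6],"twist":0}]}}

```text
time_s: 49.07
tool_pos: [0.4104, 0.182, 0.2724]
eef_rot: [[-0.037, 0.865, 0.5], [0.067, 0.502, -0.862], [-0.997, 0.002, -0.076]]
contact_force: [1.1, -0.0, -2.0]
finger_gap: 0.0442
```

{"api": "carry_out", "payload": {"commands": [{"gripper":30,"offset":[-0.15,-1,1.6],"twist":0},{"gripper":30,"offset":[-0.15,-1,1.6],"twist":0},{"gripper":30,"offset":[-0.15,-1,1.6],"twist":0},{"gripper":30,"offset":[-0.15,-1,1.6],"twist":0},{"gripper":30,"offset":[-0.1,-0.7,1.2],"twist":0},{"gripper":30,"offset":[-0.1,-0.4,0.7],"twist":0},{"gripper":30,"offset":[0,-0.2,0.3],"twist":0},{"gripper":30,"offset":[0,0,0],"twist":0}]}}

```text
time_s: 49.73
tool_pos: [0.4012, 0.0685, 0.2672]
eef_rot: [[-0.046, 0.868, 0.495], [0.065, 0.497, -0.865], [-0.997, -0.008, -0.079]]
contact_force: [0.6, -0.0, -2.5]
finger_gap: 0.0439
```

```bash
python3 to.py .5006 .0429 .28 30
```

```text
t 49.7333 pos [0.4012 0.0685 0.2672] yaw 29.81344380269483 gap 0.04385134113978973 F [ 0.5643 -0.0319 -2.4922] q6 -28.301119880421982 tilt [-0.046   0.0647 -0.9968]
offset [-1.8992  7.3446  7.0347] min rows 2.586459384652068
twist -0.18655619730516904
```

{"api": "carry_out", "payload": {"commands": [{"gripper":30,"offset":[-0.2,1.0,0.9],"twist":0},{"gripper":30,"offset":[-0.3,1.4,1.3],"twist":0},{"gripper":30,"offset":[-0.3,1.4,1.3],"twist":0},{"gripper":30,"offset":[-0.3,1.4,1.3],"twist":0},{"gripper":30,"offset":[-0.2,1.0,1.0],"twist":0},{"gripper":30,"offset":[-0.1,0.4,0.4],"twist":0},{"gripper":30,"offset":[0,0,0],"twist":0}]}}

```text
time_s: 50.32
tool_pos: [0.4921, 0.0495, 0.2737]
eef_rot: [[-0.049, 0.866, 0.498], [0.066, 0.5, -0.863], [-0.997, -0.01, -0.081]]
contact_force: [-0.6, -0.2, -1.6]
finger_gap: 0.0442
```

```bash
python3 to.py .5028 .0447 .243 30
```

```text
t 50.3167 pos [0.4921 0.0495 0.2737] yaw 30.011241760140408 gap 0.04416574336535723 F [-0.6023 -0.1984 -1.5905] q6 -30.94603009580134 tilt [-0.0491  0.0657 -0.9966]
offset [2.9761 0.7202 1.199 ] min rows 0.8220884070450415
twist 0.011241760140407564
```

{"api": "carry_out", "payload": {"commands": [{"gripper":30,"offset":[1.2,0.4,0.6],"twist":0},{"gripper":30,"offset":[1.0,0.3,0.4],"twist":0},{"gripper":30,"offset":[0.4,0.1,0.1],"twist":0},{"gripper":30,"offset":[0.2,0,0],"twist":0},{"gripper":30,"offset":[0,0,0],"twist":0}]}}

```text
time_s: 50.73
tool_pos: [0.5012, 0.0479, 0.2427]
eef_rot: [[-0.051, 0.865, 0.499], [0.066, 0.502, -0.862], [-0.996, -0.011, -0.083]]
contact_force: [0.5, -0.3, -2.1]
finger_gap: 0.0442
```

```bash
python3 to.py .503 .0447 .232 30; python3 -c "
from h import *
crop(grab_frame('scene'),260,80,130,130,4.5,'pics/d2.png')"
```

```text
t 50.7333 pos [0.5012 0.0479 0.2427] yaw 30.123871886604793 gap 0.04424875808414008 F [ 0.4824 -0.3467 -2.1494] q6 -31.484581933983634 tilt [-0.0512  0.0661 -0.9965]
offset [1.0384 0.0106 0.4544] min rows 0.283376745214246
twist 0.12387188660479254
```

View pics/d2.png

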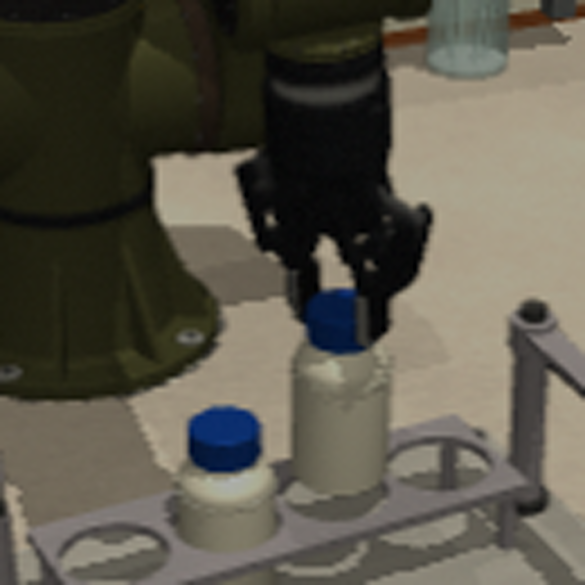

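{"api": "carry_out", "payload": {"commands": [{"gripper":30,"offset":[0.4,0.05,0.25],"twist":0},{"gripper":30,"offset":[0.4,0.05,0.2],"twist":0},{"gripper":30,"offset":[0.3,0.03,0.1],"twist":0},{"gripper":30,"offset":[0.3,0,0.03],"twist":0},{"gripper":30,"offset":[0.3,0,0.03],"twist":0}]}}

```text
time_s: 51.2
tool_pos: [0.5049, 0.0443, 0.226]
eef_rot: [[-0.048, 0.865, 0.5], [0.066, 0.502, -0.862], [-0.997, -0.008, -0.081]]
contact_force: [0.3, 0.6, -2.8]
finger_gap: 0.0441
```

```bash
python3 to.py .5036 .0448 .2 30
```

```text
t 51.2 pos [0.5049 0.0443 0.226 ] yaw 30.139302420125773 gap 0.04405185426650656 F [ 0.2674  0.58   -2.8017] q6 -32.04502794263484 tilt [-0.0477  0.066  -0.9967]
offset [ 2.5987 -0.0644  0.0992] min rows 0.650348713284854
twist 0.1393024201257731
```

{"api": "carry_out", "payload": {"commands": [{"gripper":30,"offset":[0.4,-0.05,0.03],"twist":0},{"gripper":30,"offset":[0.5,0,0.03],"twist":0},{"gripper":30,"offset":[0.6,0,0.04],"twist":0},{"gripper":30,"offset":[0.6,0,0.04],"twist":0}]}}

```text
time_s: 51.53
tool_pos: [0.5042, 0.0441, 0.2033]
eef_rot: [[-0.047, 0.865, 0.5], [0.066, 0.502, -0.862], [-0.997, -0.007, -0.081]]
contact_force: [0.2, 0.2, -1.9]
finger_gap: 0.044
```

```bash
python3 to.py .5036 .0448 .178 30
```

```text
t 51.5333 pos [0.5042 0.0441 0.2033] yaw 30.12792610651382 gap 0.0439531081258186 F [ 0.1925  0.1728 -1.9435] q6 -32.25580623229942 tilt [-0.0469  0.0661 -0.9967]
offset [2.5305 0.     0.1146] min rows 0.633280421808308
twist 0.12792610651381864
```

{"api": "carry_out", "payload": {"commands": [{"gripper":30,"offset":[0.6,0,0.03],"twist":0},{"gripper":30,"offset":[0.6,0,0.03],"twist":0},{"gripper":30,"offset":[0.4,0,0.02],"twist":0},{"gripper":30,"offset":[0.3,0,0.02],"twist":0},{"gripper":30,"offset":[0.2,0,0],"twist":0},{"gripper":30,"offset":[0.1,0,0],"twist":0}]}}

```text
time_s: 52.03
tool_pos: [0.5033, 0.0448, 0.1781]
eef_rot: [[-0.048, 0.865, 0.5], [0.066, 0.502, -0.862], [-0.997, -0.009, -0.081]]
contact_force: [-6.4, -2.6, 20.2]
finger_gap: 0.0442
```

```bash
python3 to.py .5036 .0448 .178 30
```

```text
t 52.0333 pos [0.5033 0.0448 0.1781] yaw 30.13632500002084 gap 0.044200092108216404 F [-6.3501 -2.5645 20.195 ] q6 -32.411571874255976 tilt [-0.0483  0.0659 -0.9967]
offset [0.0127 0.032  0.0142] min rows 0.009317295148263287
twist 0.13632500002083958
```

{"api": "carry_out", "payload": {"commands": [{"gripper":100,"offset":[0,0,0],"twist":0},{"gripper":100,"offset":[0,0,0],"twist":0},{"gripper":100,"offset":[0,0,0],"twist":0},{"gripper":100,"offset":[0,0,0],"twist":0},{"gripper":100,"offset":[0,0,0],"twist":0},{"gripper":100,"offset":[-0.6,0,0],"twist":0},{"gripper":100,"offset":[-1.2,0,0],"twist":0},{"gripper":100,"offset":[-1.8,0,0],"twist":0},{"gripper":100,"offset":[-2,0,0],"twist":0},{"gripper":100,"offset":[-2,0,0],"twist":0},{"gripper":100,"offset":[-2,0,0],"twist":0},{"gripper":100,"offset":[-2,0,0],"twist":0}]}}

```text
time_s: 53.03
tool_pos: [0.508, 0.0369, 0.2982]
eef_rot: [[-0.053, 0.865, 0.5], [0.066, 0.502, -0.862], [-0.996, -0.012, -0.084]]
contact_force: [0.4, -0.7, -0.4]
finger_gap: 0.0853
```

{"api": "carry_out", "payload": {"commands": [{"gripper":100,"offset":[-2,0,0],"twist":0},{"gripper":100,"offset":[-2,0,0],"twist":0},{"gripper":100,"offset":[-1,0,0],"twist":0},{"gripper":100,"offset":[-0.3,0,0],"twist":0}]}}

```text
time_s: 53.37
tool_pos: [0.5109, 0.033, 0.3595]
eef_rot: [[-0.046, 0.865, 0.5], [0.066, 0.502, -0.862], [-0.997, -0.006, -0.08]]
contact_force: [-0.0, -0.3, 0.6]
finger_gap: 0.0856
```

```bash
python3 to.py .6359 .2845 .34 5; python3 look.py e1
```

```text
t 53.3667 pos [0.5109 0.033  0.3595] yaw 30.140662290358865 gap 0.08558641235105496 F [-0.0294 -0.2901  0.6362] q6 -32.1578262116022 tilt [-0.0457  0.0658 -0.9968]
offset [  3.0264  23.4537 -15.2788] min rows 7.038634564188132
twist 25.140662290358865
top [228.6805 178.929 ] 169 s [0.6395 0.2885] m [0.636  0.2842] l [0.6311 0.278 ] mrack [0.6245 0.2699]
top [217.6144 222.6314] 236 s [0.5107 0.316 ] m [0.5091 0.3113] l [0.5068 0.3046] mrack [0.5037 0.2957]
top [334.5077 222.6769] 65 s [ 0.5155 -0.0231] m [ 0.5138 -0.0229] l [ 0.5114 -0.0227] mrack [ 0.5082 -0.0223]
top [309.2993 226.3869] 137 s [0.5036 0.0496] m [0.5021 0.0487] l [0.4999 0.0475] mrack [0.4971 0.0459]
top [448.0455 224.8258] 132 s [ 0.5143 -0.351 ] m [ 0.5126 -0.346 ] l [ 0.5103 -0.339 ] mrack [ 0.5071 -0.3298]
top [438.8485 260.5758] 132 s [ 0.4112 -0.3235] m [ 0.411 -0.319] l [ 0.4108 -0.3126] mrack [ 0.4104 -0.304 ]
top [466.8357 262.8714] 140 s [ 0.4059 -0.4034] m [ 0.4058 -0.3978] l [ 0.4057 -0.3897] mrack [ 0.4055 -0.379 ]
scene [415.3861 165.5842] 101 s [0.4262 0.3607] m [0.457  0.3411] l [0.501  0.3132] mrack [0.5599 0.2759]
scene [334.    170.882] 178 s [0.3582 0.0974] m [0.391 0.085] l [0.4375 0.0669] mrack [0.4998 0.0426]
scene [309.2406 177.3797] 187 s [0.3665 0.0098] m [ 0.3989 -0.0006] l [ 0.4451 -0.0155] mrack [ 0.5069 -0.0355]
scene [207.0417 206.9792] 144 s [ 0.4106 -0.3239] m [ 0.4418 -0.3256] l [ 0.4864 -0.3281] mrack [ 0.546  -0.3315]
scene [179.8219 211.637 ] 146 s [ 0.4046 -0.4033] m [ 0.436 -0.403] l [ 0.4808 -0.4026] mrack [ 0.5407 -0.402 ]
scene [203.1265 228.8976] 166 s [ 0.5128 -0.3511] m [ 0.5413 -0.3521] l [ 0.5821 -0.3536] mrack [ 0.6367 -0.3557]
scene [  2.845  238.5504] 129 s [ 0.3477 -0.9143] m [ 0.3805 -0.9008] l [ 0.4275 -0.8813] mrack [ 0.4902 -0.8554]
```

View pics/e1s.png

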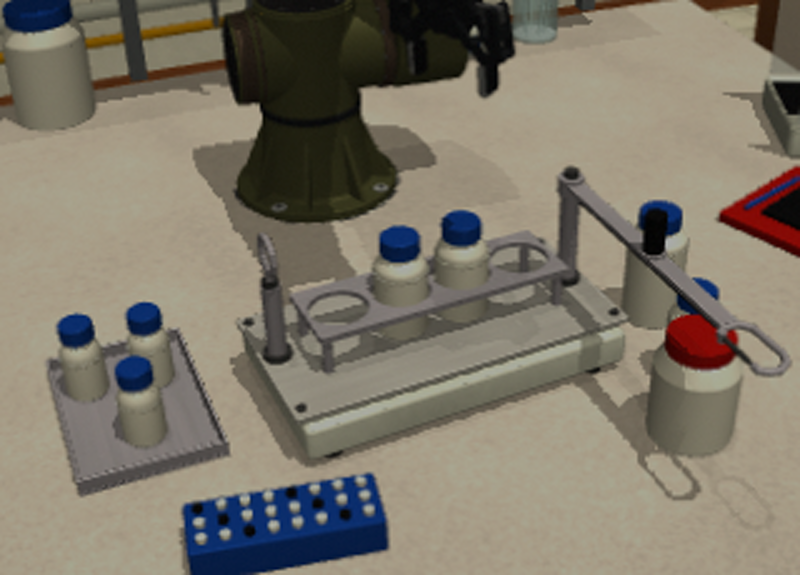

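Run:
```python
from h import *
t=cv2.imread("pics/e1t.png"); 
print("jar",atz("top",[[247.5,147]],.135)+[.004,0,0])
# bar: pivot nut and hook tip raw px from crop
print("knobtop",atz("top",[[160+222/2.4,70+215/2.4]],.25)+[.004,0,0])
print("hook",atz("top",[[160+221/2.4,70+64/2.4]],.206)+[.004,0,0],"nut",atz("top",[[160+230/2.4,70+381/2.4]],.224)+[.004,0,0])
grab_frame("top")
for o in cut_out("jar","top"): 
  print(o["p"],o["extent"])
```

```text
jar [[0.726  0.2294 0.135 ]]
knobtop [[0.6661 0.1958 0.25  ]]
hook [[0.851  0.2094 0.206 ]] nut [[0.486  0.1853 0.224 ]]
0.77 [231.8, 132.6, 39.0, 40.0]
0.59 [451.0, 256.0, 22.7, 13.9]
```

{"api": "carry_out", "payload": {"commands": [{"gripper":100,"offset":[0,0.6,-0.4],"twist":0},{"gripper":100,"offset":[0.1,1.2,-0.8],"twist":0},{"gripper":100,"offset":[0.1,1.6,-1.1],"twist":0},{"gripper":100,"offset":[0.1,1.8,-1.2],"twist":0},{"gripper":100,"offset":[0.1,1.8,-1.2],"twist":0},{"gripper":100,"offset":[0.1,1.8,-1.2],"twist":0},{"gripper":100,"offset":[0.1,1.8,-1.2],"twist":0},{"gripper":100,"offset":[0.1,1.8,-1.2],"twist":0},{"gripper":100,"offset":[0.1,1.8,-1.2],"twist":0},{"gripper":100,"offset":[0.1,1.8,-1.2],"twist":0},{"gripper":100,"offset":[0.1,1.8,-1.2],"twist":0},{"gripper":100,"offset":[0.1,1.8,-1.2],"twist":0}]}}

```text
time_s: 54.57
tool_pos: [0.6178, 0.2656, 0.3431]
eef_rot: [[-0.063, 0.865, 0.498], [0.065, 0.501, -0.863], [-0.996, -0.022, -0.088]]
contact_force: [-0.7, -0.8, 0.1]
finger_gap: 0.0853
```

```bash
python3 to.py .6365 .281 .30 30
```

```text
t 54.5667 pos [0.6178 0.2656 0.3431] yaw 30.09768246659496 gap 0.0853332034659927 F [-0.7309 -0.7873  0.1196] q6 -10.970880402504505 tilt [-0.0633  0.0646 -0.9959]
offset [ 4.2721  2.4882 -0.0139] min rows 1.2359670768148712
twist 0.09768246659496072
```

{"api": "carry_out", "payload": {"commands": [{"gripper":100,"offset":[0.3,0.7,0],"twist":-5},{"gripper":100,"offset":[0.8,0.7,0.1],"twist":-5},{"gripper":100,"offset":[1.4,0.6,0.1],"twist":-5},{"gripper":100,"offset":[1.8,0.2,0.1],"twist":0},{"gripper":100,"offset":[2,0,0],"twist":0},{"gripper":100,"offset":[2,0,0],"twist":0},{"gripper":100,"offset":[2,0,0],"twist":0},{"gripper":100,"offset":[2,0,0],"twist":0},{"gripper":100,"offset":[1.5,0,0],"twist":0},{"gripper":100,"offset":[0.8,0,0],"twist":0},{"gripper":100,"offset":[0.3,0,0],"twist":0},{"gripper":100,"offset":[0,0,0],"twist":0}]}}

```text
time_s: 55.57
tool_pos: [0.6232, 0.3086, 0.171]
eef_rot: [[-0.081, 0.689, 0.72], [0.06, 0.725, -0.686], [-0.995, -0.013, -0.1]]
contact_force: [0.5, 0.4, 0.1]
finger_gap: 0.0855
```

```bash
python3 to.py .636 .286 .107 45; python3 look.py f1
```

```text
t 55.5667 pos [0.6232 0.3086 0.171 ] yaw 46.46115417224284 gap 0.08547022290641326 F [0.4725 0.4331 0.1468] q6 -25.667319734476546 tilt [-0.081   0.0596 -0.9949]
offset [ 6.1273 -0.6755  3.118 ] min rows 1.7270273845970414
twist 1.4611541722428427
top [339.     223.2688] 186 s [ 0.514  -0.0361] m [ 0.5123 -0.0358] l [ 0.5099 -0.0352] mrack [ 0.5068 -0.0345]
top [310.4216 225.0649] 185 s [0.5075 0.0464] m [0.5059 0.0456] l [0.5037 0.0444] mrack [0.5007 0.0429]
top [448.0075 224.8571] 133 s [ 0.5142 -0.3509] m [ 0.5125 -0.3459] l [ 0.5102 -0.3389] mrack [ 0.507  -0.3297]
top [438.8473 260.626 ] 131 s [ 0.411  -0.3235] m [ 0.4109 -0.319 ] l [ 0.4106 -0.3126] mrack [ 0.4103 -0.304 ]
top [466.8849 262.8849] 139 s [ 0.4059 -0.4036] m [ 0.4058 -0.3979] l [ 0.4056 -0.3898] mrack [ 0.4054 -0.3791]
scene [410.6512 163.3721] 43 s [0.4076 0.3532] m [0.4388 0.3338] l [0.4836 0.3062] mrack [0.5434 0.2692]
scene [334.0056 170.8333] 180 s [0.3581 0.0979] m [0.3907 0.0852] l [0.4372 0.067 ] mrack [0.4995 0.0427]
scene [309.3469 177.1531] 196 s [0.3653 0.0105] m [0.3977 0.0001] l [ 0.444  -0.0148] mrack [ 0.5059 -0.0348]
scene [207.0417 206.9792] 144 s [ 0.4106 -0.3239] m [ 0.4418 -0.3256] l [ 0.4864 -0.3281] mrack [ 0.546  -0.3315]
scene [179.8552 211.6   ] 145 s [ 0.4045 -0.4032] m [ 0.4358 -0.4029] l [ 0.4806 -0.4025] mrack [ 0.5406 -0.4019]
scene [203.1212 228.9394] 165 s [ 0.513  -0.3511] m [ 0.5415 -0.3522] l [ 0.5823 -0.3537] mrack [ 0.6369 -0.3557]
scene [  2.8846 238.5846] 130 s [ 0.3479 -0.9142] m [ 0.3807 -0.9006] l [ 0.4277 -0.8812] mrack [ 0.4904 -0.8553]
```

View pics/f1s.png

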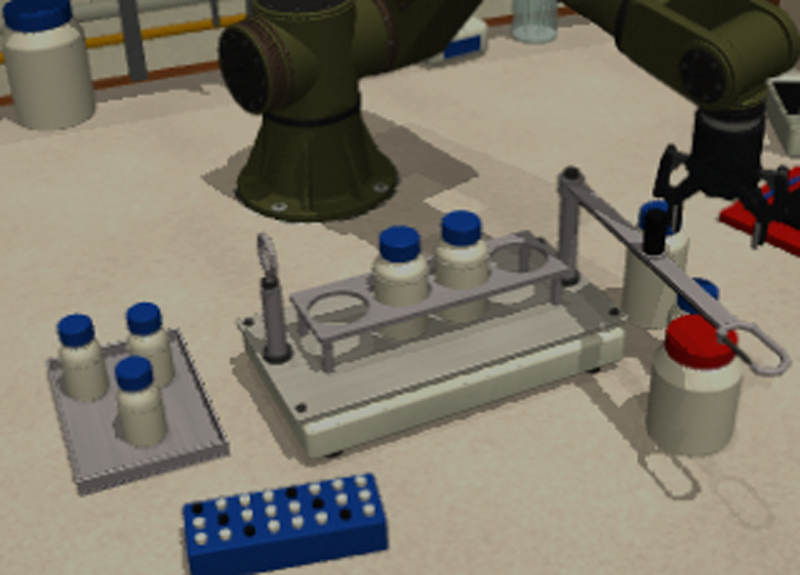

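View pics/f1t.png

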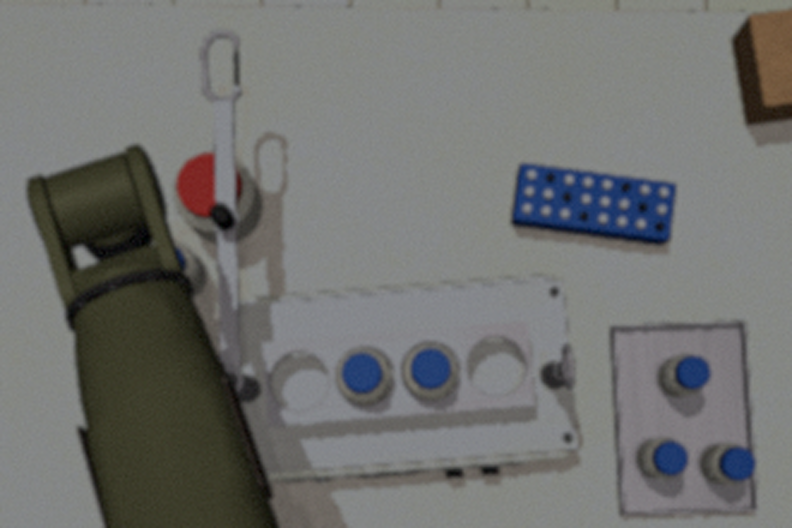

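{"api": "carry_out", "payload": {"commands": [{"gripper":100,"offset":[0,0,0.8],"twist":4},{"gripper":100,"offset":[0,0,1.0],"twist":4},{"gripper":100,"offset":[0,0,0.8],"twist":2},{"gripper":100,"offset":[0,0,0.3],"twist":0},{"gripper":100,"offset":[0,0,0],"twist":0}]}}

```text
time_s: 56.08
tool_pos: [0.6454, 0.2873, 0.1759]
eef_rot: [[-0.071, 0.808, 0.585], [0.063, 0.589, -0.805], [-0.995, -0.02, -0.093]]
contact_force: [0.6, -0.3, -0.3]
finger_gap: 0.0855
```

```bash
python3 to.py .636 .285 .107 36
```

```text
t 56.0833 pos [0.6454 0.2873 0.1759] yaw 36.113631564156655 gap 0.08546123307351225 F [ 0.6014 -0.3249 -0.2978] q6 -17.42664452233961 tilt [-0.0707  0.0635 -0.9955]
offset [ 6.9097 -0.756   0.2768] min rows 1.739108810624226
twist 0.11363156415665543
```

{"api": "carry_out", "payload": {"commands": [{"gripper":88,"offset":[0.6,-0.2,0.1],"twist":0},{"gripper":88,"offset":[1.2,-0.3,0.1],"twist":0},{"gripper":88,"offset":[1.5,-0.2,0],"twist":0},{"gripper":88,"offset":[1.4,0,0],"twist":0},{"gripper":88,"offset":[1,0,0],"twist":0},{"gripper":88,"offset":[0.5,0,0],"twist":0},{"gripper":88,"offset":[0,0,0],"twist":0}]}}

```text
time_s: 56.67
tool_pos: [0.6357, 0.2871, 0.1138]
eef_rot: [[-0.066, 0.803, 0.592], [0.066, 0.596, -0.8], [-0.996, -0.014, -0.092]]
contact_force: [-0.3, -0.0, 0.8]
finger_gap: 0.0751
```

```bash
python3 to.py .636 .285 .107 36;  python3 -c "
from h import *
crop(grab_frame('scene'),390,120,100,110,5,'pics/f2.png')"
```

```text
t 56.6667 pos [0.6357 0.2871 0.1138] yaw 36.58069043162653 gap 0.07507168203804986 F [-0.317  -0.0387  0.7798] q6 -18.331815283313535 tilt [-0.0655  0.0656 -0.9957]
offset [ 0.6588 -0.0886  0.2482] min rows 0.1773824202824095
twist 0.5806904316265289
```

View pics/f2.png

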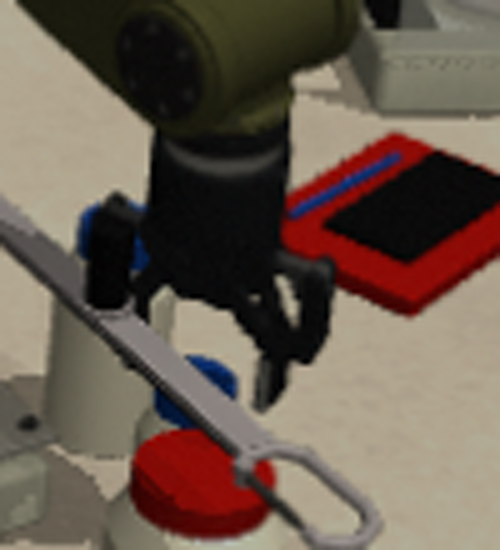

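Fingers straddle the cap. Lower the last 6 mm and close.

{"api": "carry_out", "payload": {"commands": [{"gripper":88,"offset":[0.3,-0.1,0.15],"twist":0},{"gripper":88,"offset":[0.2,0,0.1],"twist":0},{"gripper":88,"offset":[0.1,0,0],"twist":0},{"gripper":30,"offset":[0,0,0],"twist":0},{"gripper":30,"offset":[0,0,0],"twist":0},{"gripper":30,"offset":[0,0,0],"twist":0},{"gripper":30,"offset":[0,0,0],"twist":0},{"gripper":30,"offset":[0,0,0],"twist":0},{"gripper":30,"offset":[0,0,0],"twist":0}]}}

```text
time_s: 57.47
tool_pos: [0.6374, 0.2849, 0.111]
eef_rot: [[-0.061, 0.803, 0.593], [0.067, 0.596, -0.8], [-0.996, -0.009, -0.09]]
contact_force: [0.6, 0.0, -0.3]
finger_gap: 0.0436
```

```bash
python3 to.py .636 .285 .107 36
```

```text
t 57.4667 pos [0.6374 0.2849 0.111 ] yaw 36.59829435828668 gap 0.04361422023993264 F [ 0.6373  0.0498 -0.3326] q6 -18.61229288018129 tilt [-0.0608  0.0672 -0.9959]
offset [ 0.4045 -0.1084 -0.0548] min rows 0.1055747047485746
twist 0.5982943582866795
```

{"api": "carry_out", "payload": {"commands": [{"gripper":30,"offset":[-0.4,0,0],"twist":0},{"gripper":30,"offset":[-1,0,-0.1],"twist":0},{"gripper":30,"offset":[-1.6,0,-0.2],"twist":0},{"gripper":30,"offset":[-2,0,-0.2],"twist":0},{"gripper":30,"offset":[-2,0,-0.2],"twist":0},{"gripper":30,"offset":[-2,0,-0.2],"twist":0},{"gripper":30,"offset":[-2,0,-0.2],"twist":0},{"gripper":30,"offset":[-2,0,-0.2],"twist":0},{"gripper":30,"offset":[-2,0,-0.2],"twist":0},{"gripper":30,"offset":[-2,0,-0.2],"twist":0},{"gripper":30,"offset":[-2,0,-0.2],"twist":0},{"gripper":30,"offset":[-2,0,-0.2],"twist":0}], "squeeze": 60}}

```text
time_s: 58.47
tool_pos: [0.6356, 0.287, 0.3336]
eef_rot: [[-0.068, 0.803, 0.593], [0.064, 0.596, -0.8], [-0.996, -0.016, -0.092]]
contact_force: [0.5, -0.3, -2.6]
finger_gap: 0.044
```

{"api": "carry_out", "payload": {"commands": [{"gripper":30,"offset":[-2,0,-0.2],"twist":0},{"gripper":30,"offset":[-2,0,-0.2],"twist":0},{"gripper":30,"offset":[-1.2,0,-0.1],"twist":0},{"gripper":30,"offset":[-0.5,0,0],"twist":0},{"gripper":30,"offset":[0,0,0],"twist":0}]}}

```text
time_s: 58.88
tool_pos: [0.6349, 0.2869, 0.4032]
eef_rot: [[-0.059, 0.803, 0.594], [0.067, 0.596, -0.8], [-0.996, -0.007, -0.089]]
contact_force: [-0.1, -0.3, -2.8]
finger_gap: 0.0435
```

```bash
python3 to.py .494 .1206 .37 36
```

```text
t 58.8833 pos [0.6349 0.2869 0.4032] yaw 36.612755292089545 gap 0.04348567766967415 F [-0.1158 -0.2955 -2.8461] q6 -15.402299369914052 tilt [-0.0588  0.067  -0.996 ]
offset [  3.0199 -21.2008   5.2343] min rows 5.511316598819849
twist 0.6127552920895454
```

{"api": "carry_out", "payload": {"commands": [{"gripper":30,"offset":[0,-0.6,0.1],"twist":0},{"gripper":30,"offset":[0.1,-1.1,0.3],"twist":0},{"gripper":30,"offset":[0.1,-1.6,0.4],"twist":0},{"gripper":30,"offset":[0.1,-1.8,0.5],"twist":0},{"gripper":30,"offset":[0.1,-1.8,0.5],"twist":0},{"gripper":30,"offset":[0.1,-1.8,0.5],"twist":0},{"gripper":30,"offset":[0.1,-1.8,0.5],"twist":0},{"gripper":30,"offset":[0.1,-1.8,0.5],"twist":0},{"gripper":30,"offset":[0.1,-1.8,0.5],"twist":0},{"gripper":30,"offset":[0.1,-1.8,0.5],"twist":0},{"gripper":30,"offset":[0.1,-1.8,0.4],"twist":0},{"gripper":30,"offset":[0,-1.2,0.3],"twist":0}]}}

```text
time_s: 59.88
tool_pos: [0.5034, 0.1289, 0.3782]
eef_rot: [[-0.074, 0.801, 0.594], [0.063, 0.598, -0.799], [-0.995, -0.022, -0.094]]
contact_force: [0.6, 0.3, -2.9]
finger_gap: 0.0431
```

{"api": "carry_out", "payload": {"commands": [{"gripper":30,"offset":[0,-0.7,0.1],"twist":0},{"gripper":30,"offset":[0,-0.3,0],"twist":0},{"gripper":30,"offset":[0,0,0],"twist":0}]}}

```text
time_s: 60.13
tool_pos: [0.4938, 0.1204, 0.3774]
eef_rot: [[-0.075, 0.802, 0.593], [0.062, 0.597, -0.8], [-0.995, -0.023, -0.095]]
contact_force: [1.2, 0.7, -2.8]
finger_gap: 0.0434
```

```bash
python3 to.py .494 .1206 .30 30
```

```text
t 60.1333 pos [0.4938 0.1204 0.3774] yaw 36.66387247888225 gap 0.04337825204344449 F [ 1.2109  0.6845 -2.8207] q6 -28.67117671044755 tilt [-0.0752  0.0623 -0.9952]
offset [7.7069 0.211  0.7275] min rows 1.9360158268449883
twist 6.663872478882247
```

{"api": "carry_out", "payload": {"commands": [{"gripper":30,"offset":[0.3,0,0.1],"twist":4},{"gripper":30,"offset":[0.8,0,0.1],"twist":6},{"gripper":30,"offset":[1.4,0,0.1],"twist":6},{"gripper":30,"offset":[1.8,0,0.1],"twist":6},{"gripper":30,"offset":[1.8,0,0.1],"twist":5},{"gripper":30,"offset":[1.8,0,0.1],"twist":2},{"gripper":30,"offset":[1.4,0.1,0.1],"twist":0},{"gripper":30,"offset":[0.9,0,0],"twist":0},{"gripper":30,"offset":[0.4,0,0],"twist":0},{"gripper":30,"offset":[0,0,0],"twist":0}]}}

```text
time_s: 60.97
tool_pos: [0.4915, 0.1255, 0.2645]
eef_rot: [[-0.077, 0.991, 0.108], [0.063, 0.113, -0.992], [-0.995, -0.069, -0.071]]
contact_force: [0.6, -0.2, -2.9]
finger_gap: 0.0434
```

```bash
python3 to.py .4956 .1211 .246 8
```

```text
t 60.9667 pos [0.4915 0.1255 0.2645] yaw 6.51706951234728 gap 0.04342193778658623 F [ 0.6467 -0.1503 -2.8575] q6 1.0966963781337853 tilt [-0.0766  0.0627 -0.9951]
offset [1.7794 0.4879 0.6108] min rows 0.48589615491644694
twist -1.4829304876527196
```

{"api": "carry_out", "payload": {"commands": [{"gripper":30,"offset":[0.6,0.2,0.3],"twist":0},{"gripper":30,"offset":[0.6,0.2,0.2],"twist":0},{"gripper":30,"offset":[0.3,0.1,0.1],"twist":0},{"gripper":30,"offset":[0,0,0],"twist":0}]}}

```text
time_s: 61.3
tool_pos: [0.4974, 0.1211, 0.2491]
eef_rot: [[-0.074, 0.991, 0.11], [0.063, 0.115, -0.991], [-0.995, -0.066, -0.071]]
contact_force: [-0.9, 0.3, -2.4]
finger_gap: 0.0435
```

```bash
python3 to.py .4956 .1211 .235 8; python3 -c "
from h import *
crop(grab_frame('scene'),280,60,130,130,4.5,'pics/g1.png')"
```

```text
t 61.3 pos [0.4974 0.1211 0.2491] yaw 6.592519579436955 gap 0.04352228953517921 F [-0.9082  0.31   -2.4328] q6 0.31444330040961743 tilt [-0.0737  0.0631 -0.9953]
offset [ 1.4156 -0.0883  0.0756] min rows 0.3550959817186282
twist -1.4074804205630453
```

View pics/g1.png

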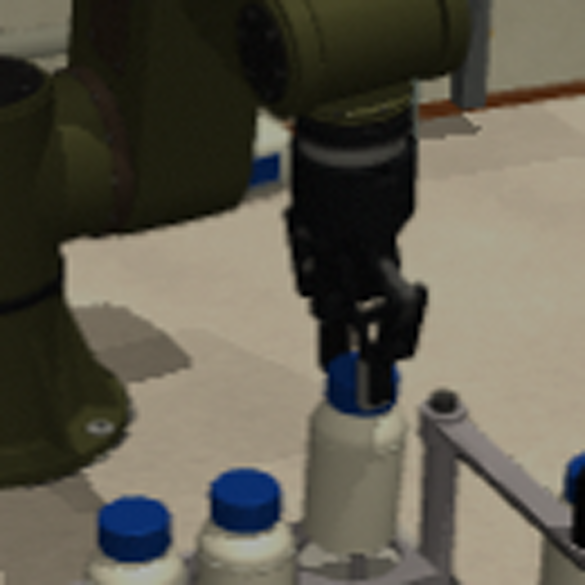

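{"api": "carry_out", "payload": {"commands": [{"gripper":30,"offset":[0.5,-0.05,0.04],"twist":0},{"gripper":30,"offset":[0.5,-0.03,0.04],"twist":0},{"gripper":30,"offset":[0.3,0,0.02],"twist":0},{"gripper":30,"offset":[0.3,0,0.02],"twist":0},{"gripper":30,"offset":[0.3,0,0.02],"twist":0}]}}

```text
time_s: 61.77
tool_pos: [0.4957, 0.1208, 0.2301]
eef_rot: [[-0.071, 0.991, 0.11], [0.064, 0.114, -0.991], [-0.995, -0.063, -0.071]]
contact_force: [1.1, 0.5, -2.0]
finger_gap: 0.0435
```

```bash
python3 to.py .4956 .1211 .205 8
```

```text
t 61.7667 pos [0.4957 0.1208 0.2301] yaw 6.580792083805485 gap 0.043501162001167715 F [ 1.1189  0.5304 -2.0471] q6 0.12392206939720861 tilt [-0.0707  0.0636 -0.9955]
offset [2.5004 0.1504 0.147 ] min rows 0.6272996735793659
twist -1.419207916194515
```

{"api": "carry_out", "payload": {"commands": [{"gripper":30,"offset":[0.4,0.03,0.02],"twist":0},{"gripper":30,"offset":[0.5,0.03,0.03],"twist":0},{"gripper":30,"offset":[0.6,0.04,0.04],"twist":0},{"gripper":30,"offset":[0.6,0.04,0.04],"twist":0}]}}

```text
time_s: 62.1
tool_pos: [0.4959, 0.1211, 0.2076]
eef_rot: [[-0.07, 0.991, 0.11], [0.064, 0.114, -0.991], [-0.996, -0.062, -0.071]]
contact_force: [0.0, -0.2, -2.5]
finger_gap: 0.0437
```

```bash
python3 to.py .4956 .1211 .181 8
```

```text
t 62.1 pos [0.4959 0.1211 0.2076] yaw 6.586870661691893 gap 0.04367376715551076 F [ 0.0145 -0.1953 -2.4948] q6 -0.07144447761672644 tilt [-0.0695  0.0638 -0.9955]
offset [2.6464 0.1331 0.1877] min rows 0.6641015864667269
twist -1.4131293383081074
```

{"api": "carry_out", "payload": {"commands": [{"gripper":30,"offset":[0.6,0.03,0.04],"twist":0},{"gripper":30,"offset":[0.6,0.03,0.04],"twist":0},{"gripper":30,"offset":[0.4,0.03,0.04],"twist":0},{"gripper":30,"offset":[0.3,0.02,0.03],"twist":0},{"gripper":30,"offset":[0.2,0,0],"twist":0},{"gripper":30,"offset":[0.15,0,0],"twist":0}]}}

```text
time_s: 62.6
tool_pos: [0.4953, 0.1212, 0.1822]
eef_rot: [[-0.071, 0.991, 0.11], [0.064, 0.115, -0.991], [-0.995, -0.063, -0.071]]
contact_force: [-6.9, -3.3, 28.6]
finger_gap: 0.0432
```

```bash
python3 to.py .4956 .1211 .181 8
```

```text
t 62.6 pos [0.4953 0.1212 0.1822] yaw 6.589374133272591 gap 0.04320520160279299 F [-6.9161 -3.2511 28.561 ] q6 -0.3100523980060258 tilt [-0.0708  0.0638 -0.9954]
offset [0.1178 0.0339 0.0215] min rows 0.031116489624949242
twist -1.4106258667274094
```

{"api": "carry_out", "payload": {"commands": [{"gripper":100,"offset":[0,0,0],"twist":0},{"gripper":100,"offset":[0,0,0],"twist":0},{"gripper":100,"offset":[0,0,0],"twist":0},{"gripper":100,"offset":[0,0,0],"twist":0},{"gripper":100,"offset":[0,0,0],"twist":0},{"gripper":100,"offset":[-0.6,0,0],"twist":0},{"gripper":100,"offset":[-1.2,0,0],"twist":0},{"gripper":100,"offset":[-1.8,0,0],"twist":0},{"gripper":100,"offset":[-2,0,0],"twist":0},{"gripper":100,"offset":[-2,0,0],"twist":0},{"gripper":100,"offset":[-2,0,0],"twist":0},{"gripper":100,"offset":[-2,0,0],"twist":0}]}}

```text
time_s: 63.6
tool_pos: [0.5028, 0.1134, 0.3021]
eef_rot: [[-0.075, 0.991, 0.11], [0.063, 0.115, -0.991], [-0.995, -0.067, -0.071]]
contact_force: [0.7, -0.1, -0.2]
finger_gap: 0.0853
```

{"api": "carry_out", "payload": {"commands": [{"gripper":100,"offset":[-2,0,0],"twist":0},{"gripper":100,"offset":[-2,0,0],"twist":0},{"gripper":100,"offset":[-1,0,0],"twist":0},{"gripper":100,"offset":[-0.3,0,0],"twist":0}]}}

```text
time_s: 63.93
tool_pos: [0.507, 0.1096, 0.3631]
eef_rot: [[-0.069, 0.992, 0.11], [0.064, 0.115, -0.991], [-0.996, -0.061, -0.071]]
contact_force: [0.1, 0.1, -0.1]
finger_gap: 0.0852
```

```bash
python3 to.py .66 .19 .34 5; python3 look.py h1
```

```text
t 63.9333 pos [0.507  0.1096 0.3631] yaw 6.589910700447507 gap 0.08523400290043996 F [ 0.1056  0.0896 -0.0562] q6 -0.02316531799763349 tilt [-0.0686  0.064  -0.9956]
offset [ 1.7684 16.2331 -6.1229] min rows 4.3598329284515644
twist 1.5899107004475068
top [217.5551 222.6483] 236 s [0.5106 0.3162] m [0.509  0.3115] l [0.5067 0.3047] mrack [0.5037 0.2958]
top [338.9728 223.1957] 184 s [ 0.5142 -0.0361] m [ 0.5125 -0.0357] l [ 0.5101 -0.0351] mrack [ 0.507  -0.0344]
top [313.2353 224.8333] 102 s [0.5083 0.0383] m [0.5067 0.0376] l [0.5045 0.0366] mrack [0.5015 0.0353]
top [447.9846 224.7923] 130 s [ 0.5144 -0.3508] m [ 0.5127 -0.3459] l [ 0.5103 -0.3389] mrack [ 0.5072 -0.3296]
top [438.8931 260.6412] 131 s [ 0.411  -0.3237] m [ 0.4108 -0.3191] l [ 0.4106 -0.3127] mrack [ 0.4102 -0.3041]
top [466.8227 262.9149] 141 s [ 0.4058 -0.4034] m [ 0.4057 -0.3977] l [ 0.4055 -0.3896] mrack [ 0.4053 -0.3789]
scene [357.2059 164.3118] 170 s [0.3475 0.1848] m [0.3803 0.1699] l [0.4273 0.1485] mrack [0.4901 0.1199]
scene [415.3861 165.5842] 101 s [0.4262 0.3607] m [0.457  0.3411] l [0.501  0.3132] mrack [0.5599 0.2759]
scene [334. 171.] 175 s [0.3591 0.0975] m [0.3916 0.0848] l [0.4382 0.0666] mrack [0.5004 0.0423]
scene [309.2406 177.3797] 187 s [0.3665 0.0098] m [ 0.3989 -0.0006] l [ 0.4451 -0.0155] mrack [ 0.5069 -0.0355]
scene [207.0417 206.9792] 144 s [ 0.4106 -0.3239] m [ 0.4418 -0.3256] l [ 0.4864 -0.3281] mrack [ 0.546  -0.3315]
scene [179.8219 211.637 ] 146 s [ 0.4046 -0.4033] m [ 0.436 -0.403] l [ 0.4808 -0.4026] mrack [ 0.5407 -0.402 ]
scene [203.1212 228.9394] 165 s [ 0.513  -0.3511] m [ 0.5415 -0.3522] l [ 0.5823 -0.3537] mrack [ 0.6369 -0.3557]
scene [  2.845  238.5504] 129 s [ 0.3477 -0.9143] m [ 0.3805 -0.9008] l [ 0.4275 -0.8813] mrack [ 0.4902 -0.8554]
```

View pics/h1s.png

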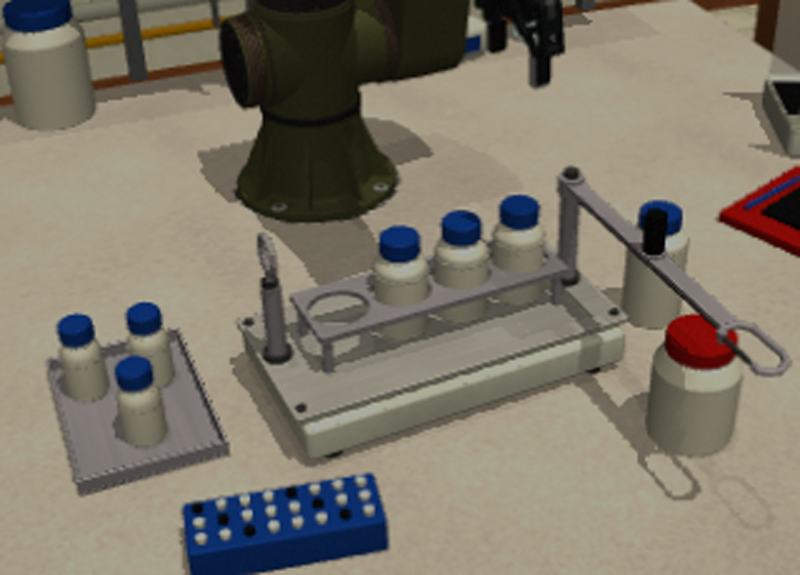

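View pics/h1t.png

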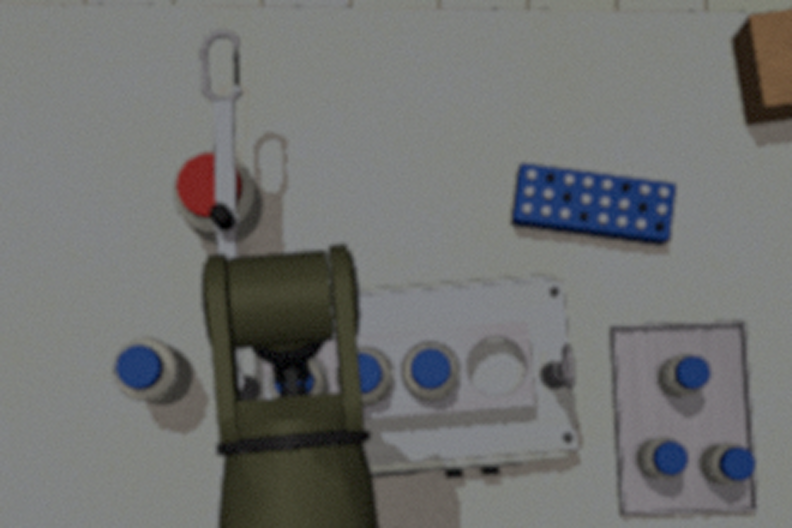

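{"api": "carry_out", "payload": {"commands": [{"gripper":0,"offset":[0.6,-0.1,0],"twist":0},{"gripper":0,"offset":[1.2,-0.1,0],"twist":0},{"gripper":0,"offset":[1.8,0,0],"twist":0},{"gripper":0,"offset":[2,0,0],"twist":0},{"gripper":0,"offset":[2,0,0],"twist":0},{"gripper":0,"offset":[2,0,0],"twist":0},{"gripper":0,"offset":[1.8,0,0],"twist":0},{"gripper":0,"offset":[1.2,0,0],"twist":0},{"gripper":0,"offset":[0.6,0,0],"twist":0},{"gripper":0,"offset":[0.2,0,0],"twist":0},{"gripper":0,"offset":[0,0,0],"twist":0}]}}

```text
time_s: 64.95
tool_pos: [0.4879, 0.1182, 0.2092]
eef_rot: [[-0.086, 0.99, 0.11], [0.061, 0.115, -0.991], [-0.994, -0.079, -0.071]]
contact_force: [0.3, -0.1, -0.1]
finger_gap: -0.0001
```

```bash
python3 to.py .494 .121 .198 5
```

```text
t 64.95 pos [0.4879 0.1182 0.2092] yaw 6.631374414776326 gap -8.367609116824062e-05 F [ 0.3077 -0.0845 -0.0828] q6 -0.23368461835888524 tilt [-0.0863  0.0614 -0.9944]
offset [ 1.0822  0.7203 -0.1349] min rows 0.3267449141502103
twist 1.6313744147763263
```

{"api": "carry_out", "payload": {"commands": [{"gripper":0,"offset":[0.3,0.4,0],"twist":0},{"gripper":0,"offset":[0.3,0.3,0],"twist":0},{"gripper":0,"offset":[0.2,0,0],"twist":0},{"gripper":0,"offset":[0.15,0,0],"twist":0},{"gripper":0,"offset":[0.1,0,0],"twist":0}]}}

```text
time_s: 65.37
tool_pos: [0.4956, 0.1198, 0.1991]
eef_rot: [[-0.083, 0.99, 0.11], [0.062, 0.115, -0.991], [-0.995, -0.076, -0.071]]
contact_force: [0.2, -0.5, -1.0]
finger_gap: 0.0001
```

```bash
python3 to.py .494 .121 .195 5
```

```text
t 65.3667 pos [0.4956 0.1198 0.1991] yaw 6.621204847401626 gap 8.428079116350701e-05 F [ 0.2352 -0.4996 -0.9721] q6 -0.25128094064949125 tilt [-0.083   0.0618 -0.9946]
offset [ 0.4258 -0.1174 -0.1102] min rows 0.11381009996026643
twist 1.6212048474016258
```

{"api": "carry_out", "payload": {"commands": [{"gripper":0,"offset":[0.15,0,0],"twist":0},{"gripper":0,"offset":[0.1,0,0],"twist":0}]}}

```text
time_s: 65.53
tool_pos: [0.4956, 0.1199, 0.1967]
eef_rot: [[-0.082, 0.991, 0.11], [0.062, 0.115, -0.991], [-0.995, -0.075, -0.071]]
contact_force: [0.4, 0.8, 0.4]
finger_gap: 0.0001
```

{"api": "carry_out", "payload": {"commands": [{"gripper":0,"offset":[0.15,0,0],"twist":0},{"gripper":0,"offset":[0.1,0,0],"twist":0}]}}

```text
time_s: 65.7
tool_pos: [0.496, 0.1201, 0.1955]
eef_rot: [[-0.079, 0.991, 0.11], [0.062, 0.115, -0.991], [-0.995, -0.072, -0.071]]
contact_force: [-2.9, -1.9, 13.5]
finger_gap: -0.0003
```

{"api": "carry_out", "payload": {"commands": [{"gripper":0,"offset":[-0.6,0,0],"twist":0},{"gripper":20,"offset":[-1.2,0,0],"twist":0},{"gripper":100,"offset":[-1.8,0,0],"twist":0},{"gripper":100,"offset":[-2,0,0],"twist":0},{"gripper":100,"offset":[-2,0,0],"twist":0},{"gripper":100,"offset":[-2,0,0],"twist":0},{"gripper":100,"offset":[-1.5,0,0],"twist":0},{"gripper":100,"offset":[-0.8,0,0],"twist":0},{"gripper":100,"offset":[-0.3,0,0],"twist":0},{"gripper":100,"offset":[0,0,0],"twist":0}], "squeeze": 30}}

```text
time_s: 66.53
tool_pos: [0.5053, 0.112, 0.3238]
eef_rot: [[-0.079, 0.991, 0.11], [0.062, 0.115, -0.991], [-0.995, -0.072, -0.071]]
contact_force: [-0.7, 0.8, -0.5]
finger_gap: 0.0854
```

```bash
python3 to.py .668 .194 .31 37
python3 - <<'E'
from h import *
s=grab_frame("scene");t=grab_frame("top")
# knob: dark blob in scene
print("pred knob base/top scene",proj("scene",[[.668-.001,.197+.0045,.261],[.667,.2015,.215]]))
crop(s,380,130,100,110,6,"pics/k1.png"); crop(t,220,70,90,110,6,"pics/k1t.png")
E
```

```text
t 66.5333 pos [0.5053 0.112  0.3238] yaw 6.620024491756796 gap 0.08542345695434501 F [-0.696   0.7644 -0.5005] q6 -0.05791273600767363 tilt [-0.0795  0.062  -0.9949]
offset [ 0.5893 17.1611 -6.2424] min rows 4.567663655884986
twist -30.379975508243206
pred knob base/top scene [[412.052  165.1055]
 [410.5797 179.9648]]
```

View pics/k1.png

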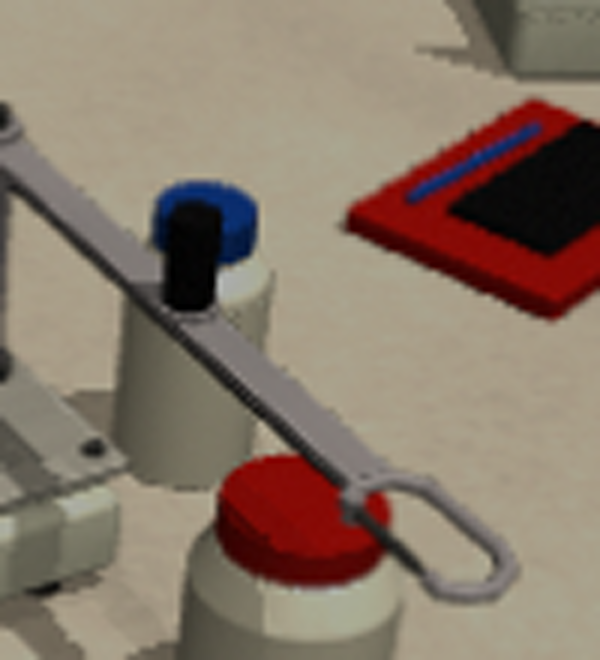

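View pics/k1t.png

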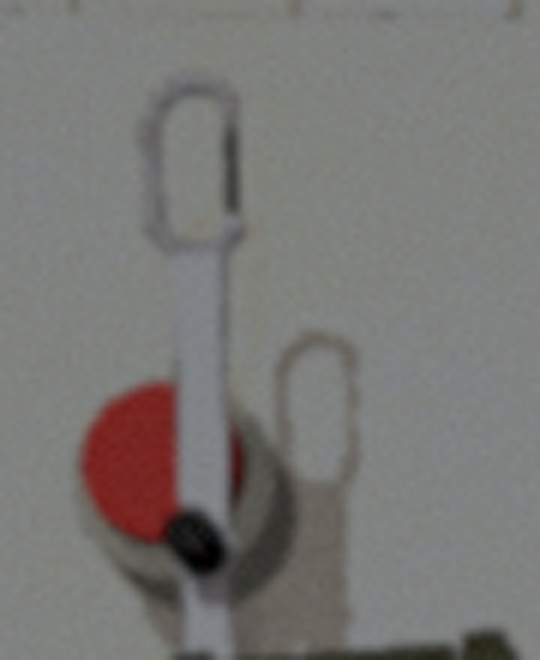

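{"api": "carry_out", "payload": {"commands": [{"gripper":100,"offset":[0,0.6,-0.2],"twist":0},{"gripper":100,"offset":[0,1.2,-0.4],"twist":0},{"gripper":100,"offset":[0,1.7,-0.6],"twist":0},{"gripper":100,"offset":[0,1.9,-0.7],"twist":0},{"gripper":100,"offset":[0,1.9,-0.7],"twist":0},{"gripper":100,"offset":[0,1.9,-0.7],"twist":0},{"gripper":100,"offset":[0,1.9,-0.7],"twist":0},{"gripper":100,"offset":[0,1.9,-0.7],"twist":0},{"gripper":100,"offset":[0,1.8,-0.7],"twist":0},{"gripper":100,"offset":[0,1.2,-0.5],"twist":0},{"gripper":100,"offset":[0,0.6,-0.2],"twist":0},{"gripper":100,"offset":[0,0,0],"twist":0}]}}

```text
time_s: 67.63
tool_pos: [0.6707, 0.198, 0.2981]
eef_rot: [[-0.099, 0.989, 0.109], [0.059, 0.115, -0.992], [-0.993, -0.092, -0.069]]
contact_force: [0.7, -0.7, -1.1]
finger_gap: 0.0851
```

{"api": "carry_out", "payload": {"commands": [{"gripper":90,"offset":[0,0,0],"twist":-5},{"gripper":90,"offset":[0,0,0],"twist":-7},{"gripper":90,"offset":[0,0,0],"twist":-7},{"gripper":90,"offset":[0,0,0],"twist":-7},{"gripper":90,"offset":[0,0,0],"twist":-4},{"gripper":90,"offset":[0,0,0],"twist":0}]}}

```text
time_s: 68.13
tool_pos: [0.6697, 0.1984, 0.2911]
eef_rot: [[-0.108, 0.789, 0.605], [0.057, 0.612, -0.788], [-0.993, -0.051, -0.111]]
contact_force: [-1.0, -0.5, 0.3]
finger_gap: 0.0767
```

```bash
python3 to.py .668 .197 .224 37
```

```text
t 68.1333 pos [0.6697 0.1984 0.2911] yaw 37.82173555783693 gap 0.07671070676784256 F [-0.9511 -0.5095  0.3086] q6 -25.24569736999612 tilt [-0.1079  0.0567 -0.9925]
offset [6.6724 0.1165 0.7507] min rows 1.6788658358030069
twist 0.8217355578369308
```

{"api": "carry_out", "payload": {"commands": [{"gripper":90,"offset":[0.3,0,0.1],"twist":-6},{"gripper":90,"offset":[0.8,0,0.1],"twist":-7},{"gripper":90,"offset":[1.2,0,0.1],"twist":-7},{"gripper":90,"offset":[1.2,0,0],"twist":-3},{"gripper":90,"offset":[0.8,0,0],"twist":0},{"gripper":90,"offset":[0.4,0,0],"twist":0},{"gripper":90,"offset":[0,0,0],"twist":0}]}}

```text
time_s: 68.72
tool_pos: [0.6652, 0.1986, 0.2398]
eef_rot: [[-0.111, 0.492, 0.864], [0.056, 0.871, -0.489], [-0.992, -0.006, -0.124]]
contact_force: [0.2, 0.1, -0.7]
finger_gap: 0.0773
```

```bash
python3 to.py .666 .199 .224 62
python3 - <<'E'
from h import *
crop(grab_frame("scene"),370,90,110,130,4.5,"pics/k2.png")
E
```

```text
t 68.7167 pos [0.6652 0.1986 0.2398] yaw 60.531445421796285 gap 0.07731443292659045 F [ 0.1567  0.0558 -0.7183] q6 -48.51179342122444 tilt [-0.1105  0.0561 -0.9923]
offset [1.5652 0.0803 0.2437] min rows 0.39653468925808616
twist -1.4685545782037153
```

View pics/k2.png

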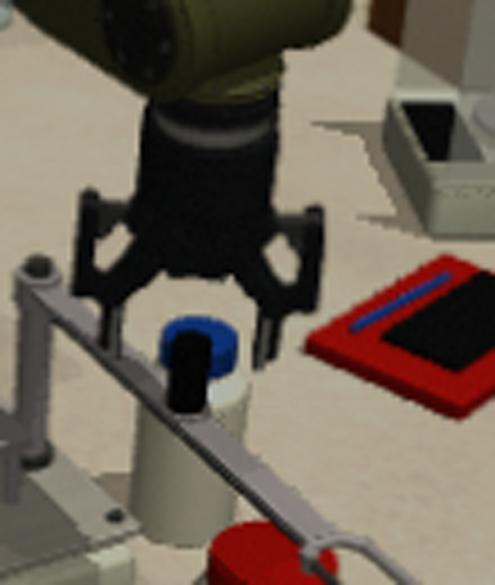

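{"api": "carry_out", "payload": {"commands": [{"gripper":90,"offset":[0.5,0.05,0.1],"twist":0},{"gripper":90,"offset":[0.6,0,0.1],"twist":0},{"gripper":90,"offset":[0.3,0,0],"twist":0},{"gripper":90,"offset":[0,0,0],"twist":0}]}}

```text
time_s: 69.1
tool_pos: [0.6664, 0.1989, 0.2266]
eef_rot: [[-0.107, 0.496, 0.862], [0.057, 0.868, -0.493], [-0.993, -0.004, -0.121]]
contact_force: [0.2, -0.1, -0.2]
finger_gap: 0.0769
```

```bash
python3 to.py .666 .199 .224 62
```

```text
t 69.1 pos [0.6664 0.1989 0.2266] yaw 60.251700459422814 gap 0.07690631520143414 F [ 0.208  -0.1492 -0.1838] q6 -48.35420996915084 tilt [-0.1074  0.0568 -0.9926]
offset [ 0.2665 -0.0116 -0.0064] min rows 0.0666965571206977
twist -1.748299540577186
```

{"api": "carry_out", "payload": {"commands": [{"gripper":15,"offset":[0,0,0],"twist":0},{"gripper":15,"offset":[0,0,0],"twist":0},{"gripper":15,"offset":[0,0,0],"twist":0},{"gripper":15,"offset":[0,0,0],"twist":0},{"gripper":15,"offset":[0,0,0],"twist":0},{"gripper":15,"offset":[0,0,0],"twist":0},{"gripper":15,"offset":[0,0,0],"twist":0},{"gripper":15,"offset":[0,0,0],"twist":0}], "squeeze": 25}}

```text
time_s: 69.77
tool_pos: [0.6666, 0.1989, 0.2273]
eef_rot: [[-0.106, 0.497, 0.861], [0.057, 0.868, -0.493], [-0.993, -0.003, -0.121]]
contact_force: [0.2, -0.9, -0.4]
finger_gap: 0.0234
```

```bash
python3 to.py .666 .199 .224 62
python3 - <<'E'
from h import *
crop(grab_frame("scene"),370,90,110,130,4.5,"pics/k3.png")
E
```

```text
t 69.7667 pos [0.6666 0.1989 0.2273] yaw 60.21741765022547 gap 0.02344349287722061 F [ 0.1519 -0.9462 -0.4268] q6 -48.320606875847595 tilt [-0.1064  0.0571 -0.9927]
offset [ 0.335  -0.0247 -0.0154] min rows 0.08405335244195528
twist -1.782582349774529
```

View pics/k3.png

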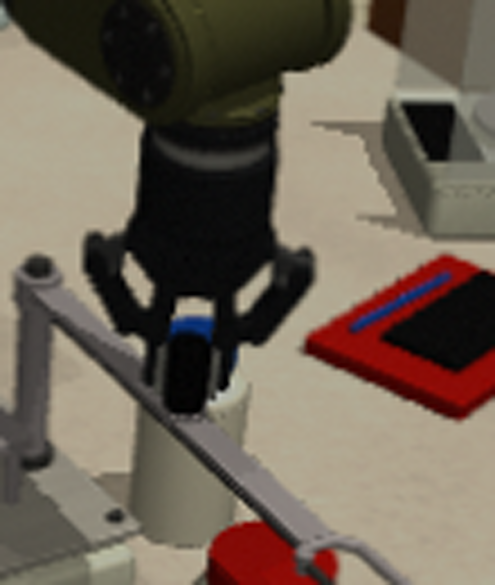

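{"api": "carry_out", "payload": {"commands": [{"gripper":15,"offset":[0,-0.5,0.3],"twist":2},{"gripper":15,"offset":[-0.1,-1.0,0.6],"twist":4},{"gripper":15,"offset":[-0.1,-1.1,0.6],"twist":4},{"gripper":15,"offset":[0,-0.6,0.3],"twist":2}]}}

```text
time_s: 70.15
tool_pos: [0.6641, 0.1634, 0.2275]
eef_rot: [[-0.104, 0.669, 0.736], [0.059, 0.743, -0.667], [-0.993, -0.026, -0.117]]
contact_force: [6.0, -0.1, -0.5]
finger_gap: 0.0233
```

```bash
cat > bar.py <<'E'
from h import *
import sys
P=np.array([.488,.1893]); s=read_state(); R=s["eef_rot"]; k=s["tool_pos"]-.017*R[:,0]
d=k[:2]-P; th=np.degrees(np.arctan2(d[1],d[0])); 
yaw=np.degrees(np.arctan2(R[1,1],R[0,1]))
print("t",s["time_s"],"knob",k,"r",np.linalg.norm(d),"bar rad",np.radians(th+85.07),"yaw",yaw,"F",s["contact_force"],"gap",s["finger_gap"],"tilt",R[:,0],"tq",s["ft_torque"])
st=float(sys.argv[1]) if len(sys.argv)>1 else 10
n=th-st; t=P+.18*np.array([np.cos(np.radians(n)),np.sin(np.radians(n))])
D=np.array([t[0]-k[0],t[1]-k[1],.2435-k[2]])*100
print("offset for",st,"deg:",R.T@D)
E
python3 bar.py 20
```

```text
t 70.15 knob [0.6658 0.1624 0.2444] r 0.17986147826869764 bar rad 1.3346934063308196 yaw 48.022736121027876 F [ 6.0338 -0.1088 -0.5051] gap 0.023303498534764423 tilt [-0.1039  0.059  -0.9928] tq [ 0.6668 -1.6602 -0.0754]
offset for 20.0 deg: [-0.0586 -5.7263  2.5025]
```

{"api": "carry_out", "payload": {"commands": [{"gripper":15,"offset":[0,-0.6,0.35],"twist":3},{"gripper":15,"offset":[0,-1.1,0.6],"twist":4},{"gripper":15,"offset":[0,-1.1,0.6],"twist":4},{"gripper":15,"offset":[0,-1.1,0.6],"twist":4},{"gripper":15,"offset":[0,-1.1,0.6],"twist":4},{"gripper":15,"offset":[0,-0.6,0.3],"twist":3}]}}

```text
time_s: 70.65
tool_pos: [0.6426, 0.1021, 0.2278]
eef_rot: [[-0.089, 0.905, 0.416], [0.063, 0.422, -0.905], [-0.994, -0.054, -0.094]]
contact_force: [3.1, -1.7, -4.5]
finger_gap: 0.0235
```

```bash
python3 bar.py 20
```

```text
t 70.65 knob [0.6441 0.1011 0.2447] r 0.17932850034134618 bar rad 0.970363491433918 yaw 24.979406842434102 F [ 3.0972 -1.7278 -4.5163] gap 0.02347930217947785 tilt [-0.0886  0.063  -0.9941] tq [ 0.3323 -1.6136  0.2033]
offset for 20.0 deg: [ 0.1571 -5.5866  2.7779]
```

{"api": "carry_out", "payload": {"commands": [{"gripper":15,"offset":[0.05,-0.6,0.35],"twist":2},{"gripper":15,"offset":[0,-1.1,0.6],"twist":4},{"gripper":15,"offset":[0,-1.1,0.6],"twist":4},{"gripper":15,"offset":[0,-1.1,0.6],"twist":4},{"gripper":15,"offset":[0,-1.1,0.6],"twist":4},{"gripper":15,"offset":[0,-0.6,0.35],"twist":2}]}}

```text
time_s: 71.15
tool_pos: [0.6002, 0.052, 0.2281]
eef_rot: [[-0.073, 0.996, 0.06], [0.062, 0.065, -0.996], [-0.995, -0.069, -0.067]]
contact_force: [3.7, 0.5, -8.1]
finger_gap: 0.0235
```

```bash
python3 bar.py 15
```

```text
t 71.15 knob [0.6014 0.051  0.2451] r 0.17886700897324173 bar rad 0.6007683196034328 yaw 3.710286996525564 F [ 3.7115  0.4658 -8.1228] gap 0.02353258383554964 tilt [-0.0728  0.0621 -0.9954] tq [-0.0459 -1.9149 -0.4029]
offset for 15.0 deg: [ 0.2813 -4.057   2.3323]
```

{"api": "carry_out", "payload": {"commands": [{"gripper":15,"offset":[0.08,-0.6,0.35],"twist":2},{"gripper":15,"offset":[0.05,-1.0,0.6],"twist":3},{"gripper":15,"offset":[0.05,-1.0,0.6],"twist":3},{"gripper":15,"offset":[0,-1.0,0.6],"twist":3},{"gripper":15,"offset":[0,-0.6,0.35],"twist":2}]}}

```text
time_s: 71.57
tool_pos: [0.5583, 0.0261, 0.2282]
eef_rot: [[-0.061, 0.982, -0.179], [0.061, -0.176, -0.983], [-0.996, -0.071, -0.049]]
contact_force: [1.7, 0.7, -6.9]
finger_gap: 0.0234
```

```bash
python3 bar.py 10; python3 look.py m1 >/dev/null
```

```text
t 71.5667 knob [0.5594 0.0251 0.2451] r 0.17907104564796786 bar rad 0.323949304287682 yaw -10.145729559128883 F [ 1.6555  0.7306 -6.9234] gap 0.023412200268088452 tilt [-0.061   0.0613 -0.9963] tq [-0.1025 -1.7348 -0.2536]
offset for 10.0 deg: [ 0.2762 -2.6839  1.5967]
```

View pics/m1s.png

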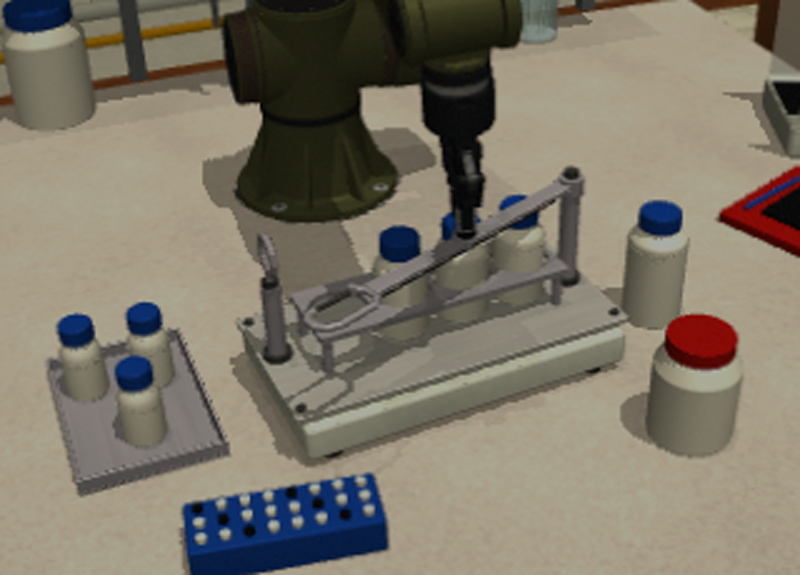

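{"api": "carry_out", "payload": {"commands": [{"gripper":15,"offset":[0.1,-0.6,0.35],"twist":2},{"gripper":15,"offset":[0.1,-0.8,0.5],"twist":2},{"gripper":15,"offset":[0,-0.8,0.5],"twist":2},{"gripper":15,"offset":[0,-0.4,0.25],"twist":2}]}}

```text
time_s: 72.0
tool_pos: [0.5319, 0.0165, 0.2283]
eef_rot: [[-0.054, 0.949, -0.31], [0.06, -0.306, -0.95], [-0.997, -0.07, -0.04]]
contact_force: [0.1, 1.3, -9.0]
finger_gap: 0.0231
```

```bash
python3 bar.py 4
```

```text
t 72.0 knob [0.5328 0.0154 0.2453] r 0.17954852867835144 bar rad 0.16610823725060406 yaw -17.88905062510872 F [ 0.0985  1.2749 -9.0279] gap 0.023130161454344933 tilt [-0.0544  0.0601 -0.9967] tq [ 0.0594 -1.2721  0.2926]
offset for 4.0 deg: [ 0.2234 -1.0452  0.6823]
```

{"api": "carry_out", "payload": {"commands": [{"gripper":15,"offset":[0.1,-0.5,0.3],"twist":1},{"gripper":15,"offset":[0,-0.6,0.35],"twist":1},{"gripper":15,"offset":[0,-0.6,0.35],"twist":1},{"gripper":15,"offset":[0,-0.5,0.3],"twist":1}], "squeeze": 40}}

```text
time_s: 72.33
tool_pos: [0.5072, 0.0115, 0.2285]
eef_rot: [[-0.05, 0.925, -0.376], [0.06, -0.373, -0.926], [-0.997, -0.069, -0.037]]
contact_force: [5.9, 5.4, -8.8]
finger_gap: 0.0234
```

```bash
python3 bar.py 4
```

```text
t 72.3333 knob [0.5081 0.0105 0.2455] r 0.17996771347840362 bar rad 0.025836873142566913 yaw -21.948215015755906 F [ 5.9491  5.3692 -8.7595] gap 0.023351837280882907 tilt [-0.0499  0.0596 -0.997 ] tq [ 0.2975 -2.4653 -0.2351]
offset for 4.0 deg: [ 0.2542 -1.108   0.5703]
```

{"api": "carry_out", "payload": {"commands": [{"gripper":15,"offset":[0,-0.4,0.2],"twist":0},{"gripper":15,"offset":[0,-0.3,0.15],"twist":0}]}}

```text
time_s: 72.5
tool_pos: [0.499, 0.0106, 0.2288]
eef_rot: [[-0.048, 0.925, -0.377], [0.059, -0.374, -0.926], [-0.997, -0.067, -0.037]]
contact_force: [2.0, 1.0, -7.0]
finger_gap: 0.0235
```

```bash
python3 bar.py 4
python3 - <<'E'
from h import *
crop(grab_frame("scene"),230,150,100,90,6,"pics/n1.png")
crop(grab_frame("top"),330,170,100,90,6,"pics/n1t.png")
E
```

```text
t 72.5 knob [0.4998 0.0096 0.2457] r 0.1800881418764608 bar rad -0.02030472049132051 yaw -22.01792067324304 F [ 2.0131  1.0225 -6.9595] gap 0.023491500067336864 tilt [-0.0479  0.0591 -0.9971] tq [-0.4836 -1.5479 -0.2744]
offset for 4.0 deg: [ 0.278  -1.1363  0.5093]
```

View pics/n1.png

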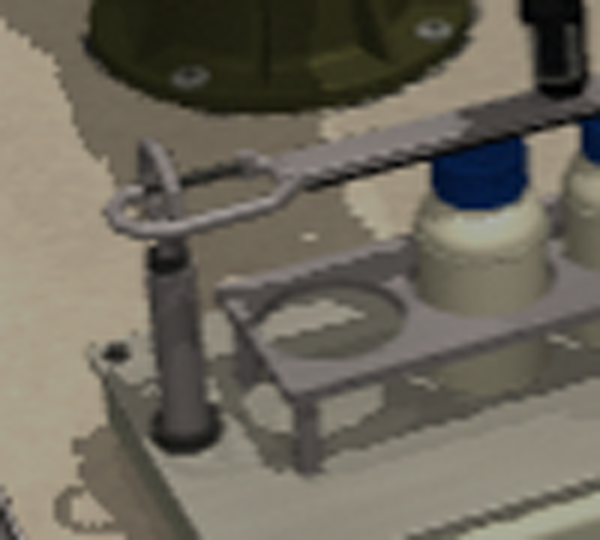

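View pics/n1t.png

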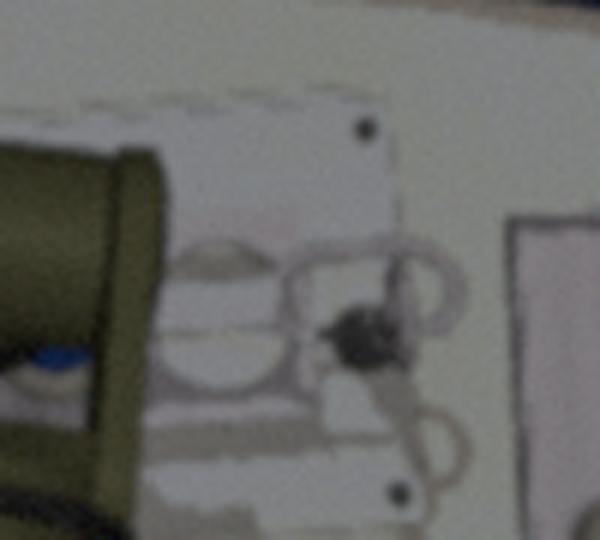

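{"api": "carry_out", "payload": {"commands": [{"gripper":15,"offset":[0,-0.25,0.12],"twist":0},{"gripper":15,"offset":[0,-0.2,0.1],"twist":0}]}}

```text
time_s: 72.77
tool_pos: [0.4972, 0.0102, 0.229]
eef_rot: [[-0.038, 0.926, -0.377], [0.059, -0.374, -0.925], [-0.998, -0.058, -0.04]]
contact_force: [39.2, 2.8, -24.2]
finger_gap: 0.0233
```

```bash
python3 bar.py 4
python3 - <<'E'
from h import *
crop(grab_frame("scene"),242,165,60,50,12,"pics/n2.png")
E
```

```text
t 72.7667 knob [0.4979 0.0092 0.246 ] r 0.18037541953805442 bar rad -0.03119178092730903 yaw -22.019793045800764 F [ 39.1726   2.8054 -24.2077] gap 0.023301115524374305 tilt [-0.0383  0.059  -0.9975] tq [ 0.156  -6.8001 -0.3809]
offset for 4.0 deg: [ 0.2959 -1.1548  0.4725]
```

View pics/n2.png

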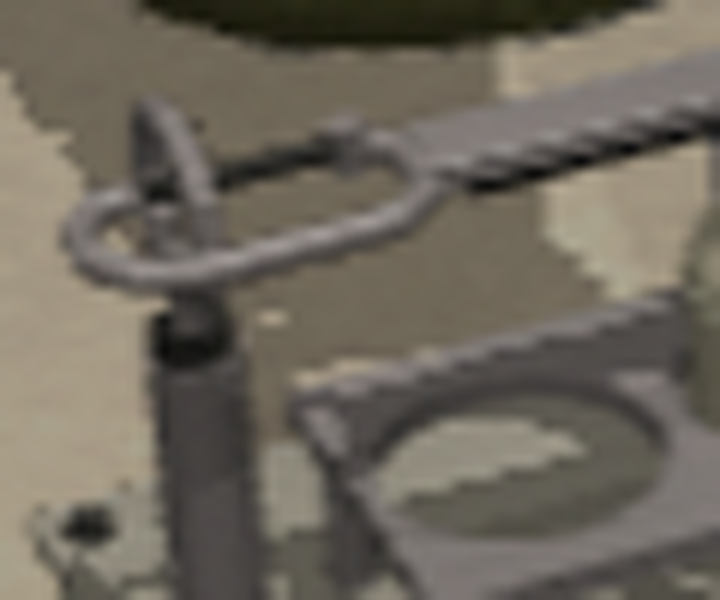

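{"api": "carry_out", "payload": {"commands": [{"gripper":15,"offset":[0.05,0.15,-0.1],"twist":0},{"gripper":15,"offset":[0,0,0],"twist":0}]}}

```text
time_s: 72.98
tool_pos: [0.5001, 0.0103, 0.229]
eef_rot: [[-0.035, 0.926, -0.376], [0.058, -0.374, -0.926], [-0.998, -0.054, -0.041]]
contact_force: [-0.2, -0.8, -5.4]
finger_gap: 0.0232
```

```bash
python3 bar.py 4
```

```text
t 72.9833 knob [0.5007 0.0093 0.246 ] r 0.18045849984269666 bar rad -0.01563356445884455 yaw -21.997202899431954 F [-0.2127 -0.7726 -5.391 ] gap 0.0231865055270606 tilt [-0.035   0.0583 -0.9977] tq [-0.2677 -1.1201 -0.0519]
offset for 4.0 deg: [ 0.2934 -1.1523  0.4829]
```

{"api": "carry_out", "payload": {"commands": [{"gripper":70,"offset":[0,0,0],"twist":0},{"gripper":70,"offset":[0,0,0],"twist":0},{"gripper":70,"offset":[0,0,0],"twist":0},{"gripper":70,"offset":[0,0,0],"twist":0},{"gripper":70,"offset":[0,0,0],"twist":0},{"gripper":70,"offset":[-0.5,0,0],"twist":0},{"gripper":70,"offset":[-1,0,0],"twist":0},{"gripper":70,"offset":[-1.6,0,0],"twist":0},{"gripper":70,"offset":[-2,0,0],"twist":0},{"gripper":70,"offset":[-2,0,0],"twist":0},{"gripper":70,"offset":[-2,0,0],"twist":0},{"gripper":70,"offset":[-2,0,0],"twist":0}]}}

```text
time_s: 73.98
tool_pos: [0.5015, 0.0043, 0.346]
eef_rot: [[-0.045, 0.926, -0.375], [0.061, -0.373, -0.926], [-0.997, -0.065, -0.039]]
contact_force: [0.3, 0.2, 0.7]
finger_gap: 0.0596
```

{"api": "carry_out", "payload": {"commands": [{"gripper":70,"offset":[-2,-1,0],"twist":0},{"gripper":70,"offset":[-1,-2,0],"twist":0},{"gripper":70,"offset":[0,-2,0],"twist":0},{"gripper":70,"offset":[0,-2,0],"twist":0},{"gripper":70,"offset":[0,-2,0],"twist":0},{"gripper":70,"offset":[0,-1,0],"twist":0},{"gripper":70,"offset":[0,-0.4,0],"twist":0},{"gripper":70,"offset":[0,0,0],"twist":0}]}}

```text
time_s: 74.65
tool_pos: [0.4026, 0.0418, 0.3959]
eef_rot: [[-0.032, 0.926, -0.376], [0.06, -0.374, -0.926], [-0.998, -0.052, -0.044]]
contact_force: [-0.5, -0.8, 0.6]
finger_gap: 0.0599
```

```bash
python3 to.py; python3 look.py z1
python3 - <<'E'
from h import *
crop(grab_frame("scene"),240,135,180,100,4.4,"pics/z2.png")
E
```

```text
t 74.65 pos [0.4026 0.0418 0.3959] yaw -21.97207104066499 gap 0.059915712188470326 F [-0.5098 -0.7578  0.6151] q6 21.052194559330143 tilt [-0.0317  0.06   -0.9977]
top [217.6513 222.6849] 238 s [0.5105 0.3159] m [0.5089 0.3112] l [0.5066 0.3045] mrack [0.5036 0.2956]
top [447.9621 224.8788] 132 s [ 0.5141 -0.3507] m [ 0.5125 -0.3458] l [ 0.5101 -0.3388] mrack [ 0.5069 -0.3295]
top [438.8931 260.6412] 131 s [ 0.411  -0.3237] m [ 0.4108 -0.3191] l [ 0.4106 -0.3127] mrack [ 0.4102 -0.3041]
top [466.8786 262.9214] 140 s [ 0.4058 -0.4035] m [ 0.4057 -0.3979] l [ 0.4055 -0.3898] mrack [ 0.4053 -0.3791]
scene [357.843  166.0083] 121 s [0.3585 0.1823] m [0.391  0.1674] l [0.4376 0.1461] mrack [0.4998 0.1176]
scene [413.734  166.9681] 188 s [0.4321 0.3511] m [0.4628 0.3318] l [0.5066 0.3042] mrack [0.5652 0.2674]
scene [334.4662 172.391 ] 133 s [0.3678 0.0957] m [0.4001 0.083 ] l [0.4463 0.0649] mrack [0.5081 0.0407]
scene [309.6667 178.913 ] 138 s [0.3758 0.008 ] m [ 0.4079 -0.0024] l [ 0.4538 -0.0172] mrack [ 0.5152 -0.037 ]
scene [207.0417 206.9792] 144 s [ 0.4106 -0.3239] m [ 0.4418 -0.3256] l [ 0.4864 -0.3281] mrack [ 0.546  -0.3315]
scene [179.8552 211.6   ] 145 s [ 0.4045 -0.4032] m [ 0.4358 -0.4029] l [ 0.4806 -0.4025] mrack [ 0.5406 -0.4019]
scene [203.1212 228.9394] 165 s [ 0.513  -0.3511] m [ 0.5415 -0.3522] l [ 0.5823 -0.3537] mrack [ 0.6369 -0.3557]
scene [  2.845  238.5504] 129 s [ 0.3477 -0.9143] m [ 0.3805 -0.9008] l [ 0.4275 -0.8813] mrack [ 0.4902 -0.8554]
```

View pics/z2.png

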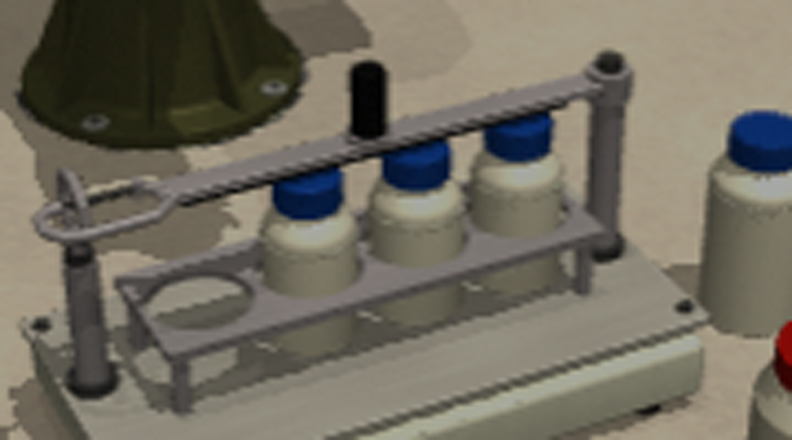

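View pics/z1t.png

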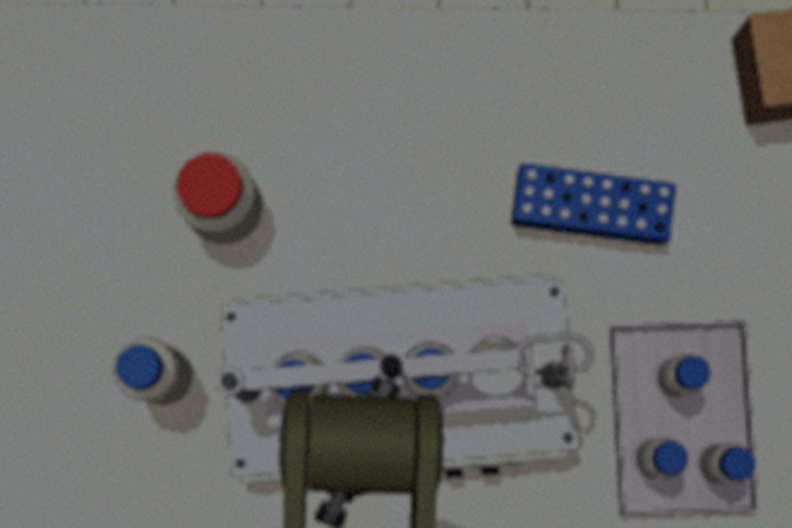

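View pics/z1s.png

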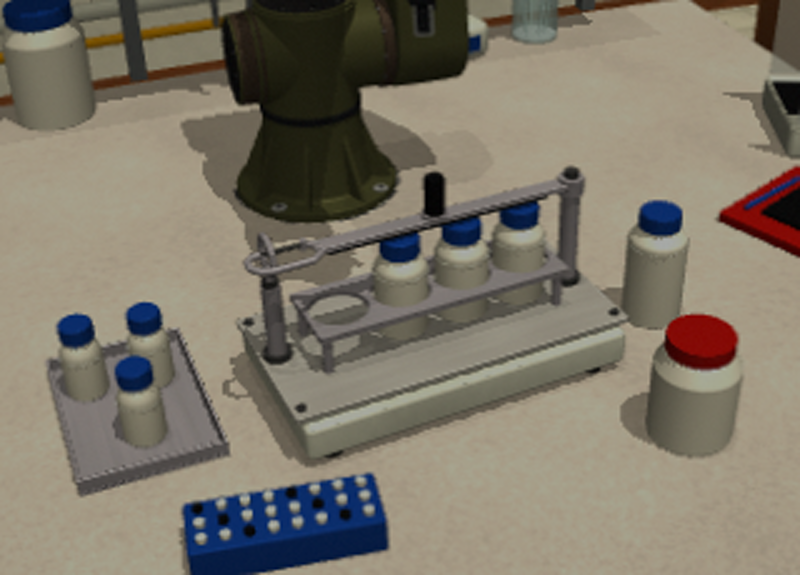

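Run:
```python
from h import *
crop(grab_frame("scene"),242,160,60,50,12,"pics/z3.png"); print(read_state()["joint_vel"])
```

```text
[-0.1288  0.1675  0.1629  0.0559 -0.0814  0.021 ]
```

View pics/z3.png

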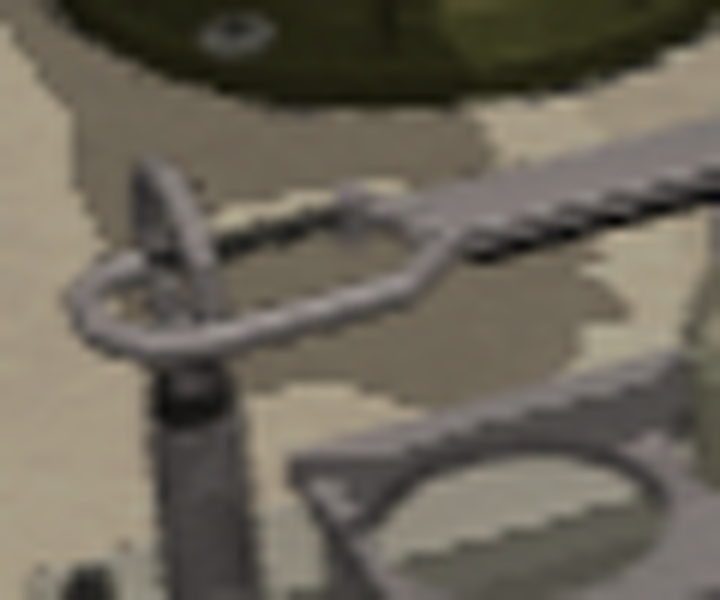

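The ring's near wire is inside the loop at about (205, 260), and the gate runs straight through the ring from about (345, 215) to (150, 265), so it is shut.

```bash
python3 -c "
from cell import *
print(sign_off())"
```

```text
the job is handed in; nothing more can be done
None
```

I handed the job in at about 75 s of the 210 s; `sign_off` gives no verdict, so this rests on my own checks.

**What I did**
- **Small bottles:** two were left in the rack, and I stood both in the steel tray beside the one already there.
- **Medium bottles:** there were three, and I set them in holes 0, 1 and 2. One of them had been knocked about 5 cm aside, so I measured it again before picking it up.
- **Bar and hook:** I swung the bar over by its handle and pushed the hook onto the ring. It hit its hard stop at about 39 N, and then I backed off and let go.

**What the last checks showed**
- **Small bottles:** all three stand upright inside the tray.
- **Holes 1 and 2:** each cap was within about 1 mm of its hole centre, and the bottles reached the floor at the expected height.
- **Hole 0:** the camera reading was about 4 mm off centre. I pressed on the cap with the shut fingers and met resistance at 195.5 mm, against 195 mm for a fully seated bottle.
- **Gate:** in the close-up after letting go, the ring's wire is inside the hook and the gate is straight and shut. I could not read the gate or bar angle directly.
- **Bystanders:** the large bottle did not move measurably, and the jar and blue rack look unmoved in the pictures.

**What disagreed**
- **Cameras:** they differed by about 5 mm. I corrected both using a bottle the gripper had centred.
- **Tool tilt:** the tool drifted up to about 7° off vertical during the run. I allowed for that at each grasp and placing.

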